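# Unstack the run consumables into their deck nests

## Robot

A 7-joint arm with a two-finger parallel gripper is mounted at the origin on a cart in front of the work surface, level with it; the furniture and walls round the work are solid. World frame = base frame: x ahead of the robot, y to its left, z up, the work surface at z = 0. Lengths are in mm, angles in rad, forces in N, time in s.
With the tool pointing down it reaches from about 400 to 875 mm from the base axis. Payload 4.4 kg.
Tool frame: the origin (TCP) lies at the very end of the fingers, on their centre line; the grasp point (between the pads) lies 19 mm behind it; z points along the fingers, x is the direction in which the jaws open and shut, and the axes are right-handed (so a half turn about z gives the same grasp; the last joint's range is limited). The gripper opens to 85 mm and grips with 20 to 120 N. Pads are 22 mm wide; open, the fingers measure 114 mm over their backs; the gripper's body (76 mm by 85 mm) begins 54 mm behind the grasp point. The pads swing forward as they close: fully open they stand 13 mm farther back than shut.
Start: joints at [1.284, 0.628, 0.038, 1.517, -0.027, 0.996, -0.02], TCP at [142.385, -634.228, 206.913] pointing down, gripper open.
Joint ranges: [-3.06, 3.06], [-0.37, 2.12], [-1.25, 1.32], [0.18, 2.47], [-1.1, 4.24], [0.23, 1.98], [-2.94, 2.94]. Speed limits (rad/s): [2.57, 2.57, 3.14, 3.14, 3.14, 3.14, 3.14].

## Interface

Orientations are given as [roll, pitch, yaw] about the fixed x, y, z axes, in that order (R = Rz(yaw) Ry(pitch) Rx(roll)).
In Python, from cell import telemetry, get_image, get_calibration, ctrl gives the robot as it stands. The module is installed in compiled form; this text tells all that it offers.
- The arm moves only by the tool arm_command, never from a script. Its arguments are lists of equal length, an entry for each row: "rot": the turn, a rotation vector about the world's x, y, z in degrees, a list of three; "slide": the shift along the world's x, y, z in mm, a list of three; "gripper": the finger opening in mm, from 0 to 85.4. A call has 1 to 5 rows; each row shifts and turns the pose as measured when the row begins; what a row does not reach is not made up. A row lasts 1/12 s, in which the tool goes at most 41.7 mm and 7.16 degrees, less where a joint would pass 70% of its speed; a pose out of reach is approached as far as the arm can. A call with a gripper value outside its range is refused whole. The fingers move at their own pace and stop on an object; the grip force is fixed at half the most. Time passes only in rows, so rows that do not move let the fingers close. It gives the time, the measured TCP pose, the force and the opening at its end, in the units of the state.
- telemetry.read_state(): the state, without advancing time (a new reading comes with each control period).
- get_image(name): name is "scene" or "side" or "wrist"; returns (picture, depth): 420x560x3 uint8, red, green, blue; 420x560 float32, mm along the optical axis (not along the pixel's ray), 0 where there is no reading.
- get_calibration(name): a dict with "fx", "fy", "cx", "cy" (pixels), "D" ([k1, k2, p1, p2, k3] as OpenCV has them; the pictures are not rectified), "xyz" and "attitude" of the camera in the world. Camera axes: x right, y up, looking along -z (the intrinsics and any distortion apply to the point x, -y, -z); pixel columns grow to the right and rows downward; lengths in mm; the calibration is good to about 2 mm. A picture is of the moment at which its call begins: read the wrist's pose just before it. get_calibration takes no time and is no camera call; for the wrist camera it gives the pose at the moment of the call.
- ctrl.finish_job(): hands the job in, once; it reports no verdict.
The state is a dict: "clock": time; "qpos": joint angles; "qd": joint speeds; "tau": joint torques, N m; "eef_pos": TCP position; "tool_rot": TCP orientation; "force": force on the tool from outside, world axes, zero at the start; "torque": the same for the moment, N m; "width": finger opening in mm.
Only numpy, scipy, OpenCV 4.12 (cv2) and the standard library are available. Lean on these libraries where they do the work, as an engineer would, in place of code of your own. Each camera call takes 0.05 s, during which the arm holds its last target.

## Task

The consumables for the next run were left on the analyser deck in two stacks: cuvette strip on timer on strip carton, and bottle on label roll. Take both stacks apart from the top, one thing at a time, never shifting a lower thing with another still on it and never letting the bottle or the cuvettes topple. Set each thing in the grey nest on the deck that fits its shape and size, inside the rim, flat on the nest's floor and the same way up as now.

Things in the scene. Friction and masses are not known exactly. Their poses are not given: they have to be found in the camera images.
- carton: white cardboard carton of test strips with a green stripe, 90 (x) x 44 (y) x 38 (z) mm, the bottom of the three-high stack (not the similar one standing by the deck's far edge). Origin: centre of its underside; x along the 90 mm side, z up.
- bench_timer: small white bench timer with a dark display and three keys (not the similar one by the far edge), 46 (x) x 58 (y) x 16 mm (keys to 18 mm), lying face up on the carton (its 58 mm side along the carton's 90 mm side, to within 0.1 rad). Origin: centre of its underside; y along the 58 mm side, z up out of the face.
- cuvettes: moulded strip of clear and yellowish cuvettes, 26 (x) x 70 (y) x 47 (z) mm, upright on top of the timer, its 70 mm side along the carton's 90 mm side to within about 0.2 rad. Origin: centre of its underside; y along the 70 mm side, z up.
- roll: white roll of blank labels lying flat, 58 mm across, 24 mm high, the bottom of the two-high stack (not the similar one standing by the deck's far edge). Origin: centre of its underside; z up along the roll's axis.
- bottle: small round off-white bottle with a white screw cap, 40 mm across, straight sides from about 5 to 45 mm above its base, 76 mm tall over the cap (27 mm across), standing on the label roll. Origin: centre of its base; z up.
- carton_nest: grey shallow rectangular nest, the largest one, inside 104 (x) x 58 (y) mm; for the carton. Floor 2 mm and rim 6.5 mm above the work surface, wall 3 mm thick; a low screw ear (3 mm high) sticks out 11 mm at each x end. Fixed. Origin: centre of its underside, on the work surface; z up.
- timer_nest: grey shallow rectangular nest, the nearly square one, inside 72 (x) x 60 (y) mm; for the timer, whose 58 mm side goes along the nest's x. Floor 2 mm and rim 6.5 mm above the work surface, wall 3 mm thick; a low screw ear (3 mm high) sticks out 11 mm at each x end. Fixed. Origin: centre of its underside, on the work surface; z up.
- cuvette_nest: grey shallow rectangular nest, the narrowest one, inside 84 (x) x 40 (y) mm; for the cuvette strip, whose 70 mm side goes along the nest's x. Floor 2 mm and rim 6.5 mm above the work surface, wall 3 mm thick; a low screw ear (3 mm high) sticks out 11 mm at each x end. Fixed. Origin: centre of its underside, on the work surface; z up.
- roll_nest: grey shallow round nest, the larger round one, 72 mm inside diameter; for the label roll. Floor 2 mm and rim 6.5 mm above the work surface, wall 3 mm thick; a low screw ear (3 mm high) sticks out 11 mm at each x end. Fixed. Origin: centre of its underside, on the work surface; z up.
- bottle_nest: grey shallow round nest, the smaller round one, 54 mm inside diameter; for the bottle. Floor 2 mm and rim 6.5 mm above the work surface, wall 3 mm thick; a low screw ear (3 mm high) sticks out 11 mm at each x end. Fixed. Origin: centre of its underside, on the work surface; z up.
Mind the look-alikes: they are no part of the job. Leave any yellow look-alike of the bottle alone. Leave any purple look-alike of the roll alone.

How it is judged:
By the outcome, as a careful person would: the job done as asked, in the order asked, and still so for the second after the job is handed in, with the robot touching nothing.
It also fails if it takes over 128 s, if anything falls off the work surface, if the arm or the gripper's body presses on something with over 40 N, if the wrist force passes 120 N, or if a joint passes its speed limit or range.

## Working session

There is one attempt and no reset: what is moved stays moved. The work goes in short steps, Python scripts to look and compute and a tool call to move; the robot and the scene stay as the last step left them, time stands still between calls to the robot, and variables do not carry over. Pictures are saved under pics/ and viewed, and the job is handed in when it is done.

Besides the shell and the picture viewer there is one more tool, called after "Request:" by a JSON object that holds its "method" and its "body", one argument or row to a line. arm_command: Moves the arm, as the interface text tells. Its arguments: {"type":"object","properties":{"rot":{"type":"array"},"slide":{"type":"array"},"gripper":{"type":"array"}},"required":["rot","slide","gripper"]}

```bash
mkdir -p pics; cat > h.py <<'E'
import numpy as np, cv2
from cell import telemetry, get_image, get_calibration, ctrl
from scipy.spatial.transform import Rotation as R
def grab(name):
    c=get_calibration(name); im,d=get_image(name)
    np.savez(f'last_{name}.npz',im=im,d=d,**{k:np.array(v) for k,v in c.items()})
    return im,d,c
def load(name):
    z=np.load(f'last_{name}.npz'); return z['im'],z['d'],{k:z[k] for k in z.files if k not in('im','d')}
def rot(c):
    a=np.array(c['attitude'],float)
    return a if a.shape==(3,3) else R.from_euler('xyz',a).as_matrix()
def rays(c,uv):
    K=np.array([[c['fx'],0,c['cx']],[0,c['fy'],c['cy']],[0,0,1.]])
    p=cv2.undistortPoints(np.array(uv,np.float64).reshape(-1,1,2),K,np.array(c['D'],float)).reshape(-1,2)
    return np.c_[p[:,0],-p[:,1],-np.ones(len(p))]@rot(c).T
def onplane(c,uv,z):
    r=rays(c,uv);o=np.array(c['xyz'],float); return o+r*((z-o[2])/r[:,2])[:,None]
def cloud(c,d):
    v,u=np.mgrid[:d.shape[0],:d.shape[1]]
    r=rays(c,np.stack([u,v],-1).reshape(-1,2)); P=np.array(c['xyz'],float)+r*d.reshape(-1,1)
    P[d.ravel()<=0]=np.nan
    return P.reshape(d.shape+(3,))
def save(im,fn,crop=None,s=1):
    if crop: u0,v0,u1,v1=crop; im=im[v0:v1,u0:u1]
    cv2.imwrite('pics/'+fn,cv2.resize(im[...,::-1],None,fx=s,fy=s,interpolation=cv2.INTER_CUBIC))
E
python3 - <<'E'
from h import *
print(telemetry.read_state())
for n in('scene','side','wrist'):
    im,d,c=grab(n); save(im,n+'0.png'); print(n,c)
E
```

```text
{'clock': 0.0, 'qpos': array([ 1.28423152,  0.6293131 ,  0.0384415 ,  1.51835794, -0.02704639,
        0.99630723, -0.01998783]), 'qd': array([ 7.83347263e-04,  9.94767263e-04,  1.35301392e-03,  4.36777078e-04,
        7.84132075e-05,  8.50660163e-04, -5.61754973e-04]), 'tau': array([-9.20034690e-04, -5.63397789e+01,  1.22621600e+00, -1.93447548e+01,
        1.11136684e-02,  1.05830067e-02, -2.27197887e-06]), 'eef_pos': array([ 142.23125616, -633.56598894,  206.01373653]), 'tool_rot': array([-3.14157629e+00,  1.86832120e-03, -1.35004398e+00]), 'force': array([-0.16236373,  0.15798163, -0.17817607]), 'torque': array([ 0.02751085,  0.0043712 , -0.04753397]), 'width': 85.20565000955648}
scene {'fx': 474.9281336999146, 'fy': 474.9281336999146, 'cx': 278.2265190902012, 'cy': 210.7778811087119, 'D': array([-0.05077208,  0.        ,  0.        ,  0.        ,  0.        ]), 'xyz': array([ 208.46542512, -634.95687732,  729.86608409]), 'attitude': array([ 0.77915516, -0.00773117, -0.60874966])}
side {'fx': 394.406322196899, 'fy': 394.406322196899, 'cx': 275.16911547304926, 'cy': 209.17160875581092, 'D': array([0.01868718, 0.        , 0.        , 0.        , 0.        ]), 'xyz': array([386.89987647, 743.95268773, 440.95854141]), 'attitude': array([ 1.15495561, -0.0240132 , -2.87268965])}
wrist {'fx': 298.6399309125216, 'fy': 298.6399309125216, 'cx': 274.1823203961486, 'cy': 212.78658805408, 'D': array([-0.06440771,  0.        ,  0.        ,  0.        ,  0.        ]), 'xyz': array([ 207.813488  , -620.72725186,  372.13755238]), 'attitude': array([-0.26881106,  0.00218028, -1.34909351])}
```

View pics/scene0.png

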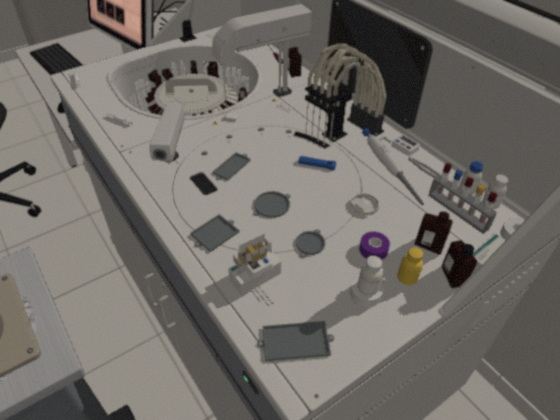

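View pics/side0.png

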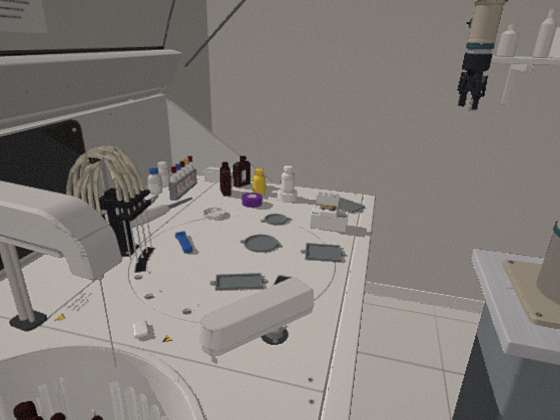

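View pics/wrist0.png

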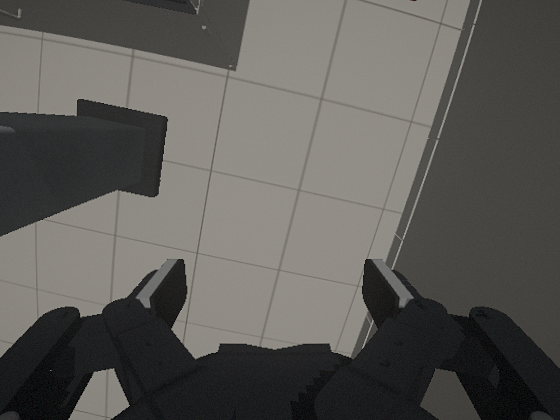

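```bash
python3 - <<'E'
from h import *
im,d,c=load('scene'); save(im,'s_crop.png',(180,200,440,380),3)
save(im,'s_crop2.png',(170,130,350,270),4)
P=cloud(c,d); np.set_printoptions(precision=1,suppress=True)
for n,u,v in [('carton nest',294,340),('cuv nest?',232,165),('timernest?',214,232),('rollnest',272,204),('botnest',310,243),('cap',373,262),('roll',368,295),('cuv',255,250),('cartonfront',258,278)]:
    print(n,P[v,u])
E
```

```text
carton nest [ 469.7 -317.1    1.3]
cuv nest? [620.2 137.9   3.4]
timernest? [480.2 -23.1   0.9]
rollnest [624.6 -24.1   2.5]
botnest [ 624.4 -160.3    2.7]
cap [ 630.5 -318.2  100.4]
roll [ 621.5 -331.3   26.4]
cuv [ 487.6 -171.6   84.5]
cartonfront [ 481.  -188.9   26.4]
```

View pics/s_crop.png

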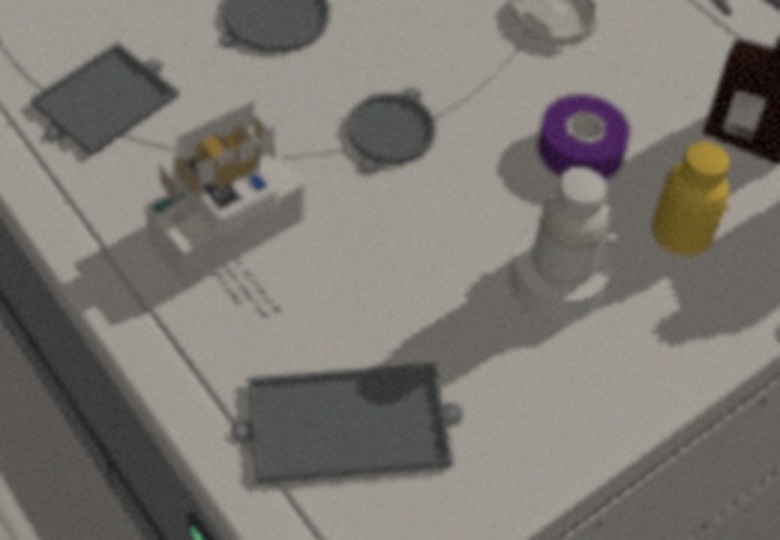

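View pics/s_crop2.png

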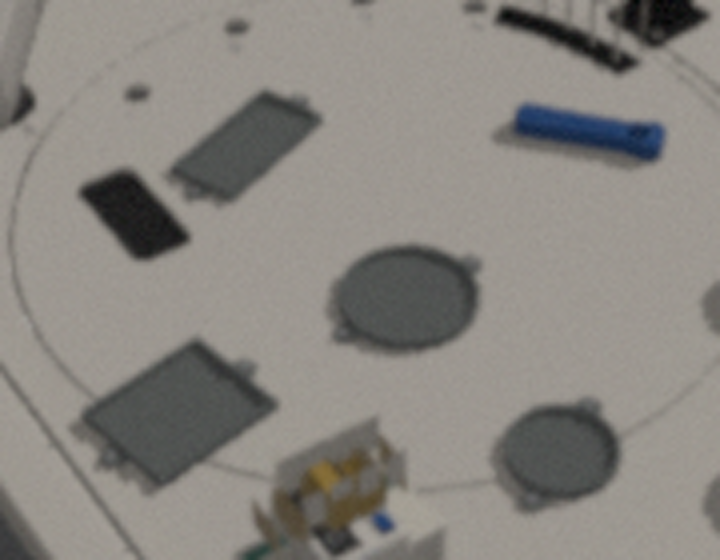

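```bash
python3 - <<'E'
from h import *
np.set_printoptions(precision=1,suppress=True)
im,d,c=load('scene'); P=cloud(c,d)
hsv=cv2.cvtColor(im,cv2.COLOR_RGB2HSV)
for (u,v) in [(294,340),(214,232),(232,165),(310,243),(203,183)]: print(hsv[v,u],end=' ')
m=((im.astype(int).sum(-1)<300)&(im.astype(int).sum(-1)>180)&(im[...,0].astype(int)<=im[...,1])).astype(np.uint8)
m[:,:170]=0;m[:140]=0;m[:,345:]=0
n,l,st,ce=cv2.connectedComponentsWithStats(m)
for i in range(1,n):
    if st[i,4]>150:
        cs,_=cv2.findContours((l==i).astype(np.uint8),0,2); k=max(cs,key=cv2.contourArea)
        w=onplane(c,k.reshape(-1,2),4)[:,:2].astype(np.float32)
        r=cv2.minAreaRect(w); print(ce[i],st[i,4],r)
# stack top carton edges: points with z 36..40 / 54 / 95+
for lo,hi in((33,42),(48,60),(90,110)):
    k=(P[...,2]>lo)&(P[...,2]<hi)&(P[...,0]>400)&(P[...,0]<560)&(P[...,1]>-260)&(P[...,1]<-90)
    q=P[k]; 
    if len(q)>8: print(lo,len(q),cv2.minAreaRect(q[:,:2].astype(np.float32)),q.mean(0))
E
```

```text
[90  6 81] [75  6 82] [75  6 81] [90  6 83] [90  9 30] [230.9 166.3] 478 ((616.5655517578125, 135.6287841796875), (100.0320816040039, 46.940704345703125), 20.273954391479492)
[316.  162.1] 188 ((789.7669677734375, 30.702709197998047), (35.31798553466797, 90.06500244140625), 41.323219299316406)
[271.  204.4] 673 ((622.9818115234375, -24.097923278808594), (78.01576232910156, 74.80187225341797), 47.19261169433594)
[213.5 232.9] 892 ((476.63702392578125, -26.86078643798828), (91.3167953491211, 67.80186462402344), 9.777596473693848)
[309.4 243. ] 497 ((623.7863159179688, -159.0425567626953), (59.246246337890625, 60.23714828491211), 76.91897583007812)
[210.9 329.5] 636 ((363.578369140625, -191.5811309814453), (291.46929931640625, 24.355310440063477), 89.66436004638672)
[291.7 342.7] 1881 ((466.09124755859375, -317.61328125), (65.22028350830078, 117.95718383789062), 60.06319046020508)
33 437 ((488.8470764160156, -167.47824096679688), (51.739784240722656, 92.38301086425781), 87.96797180175781) [ 477.1 -172.3   38. ]
48 354 ((487.3997802734375, -168.97390747070312), (50.51762771606445, 70.28983306884766), 81.69412994384766) [ 487.1 -178.1   54. ]
```

Request:
{"method": "arm_command", "body": {
  "rot": [
    [0, 0, 7],
    [0, 0, 7],
    [0, 0, 7],
    [0, 0, 7],
    [0, 0, 7]
  ],
  "slide": [
    [20, 10, 25],
    [25, 20, 25],
    [30, 25, 25],
    [30, 28, 20],
    [30, 28, 20]
  ],
  "gripper": [85, 85, 85, 85, 85]
}}

```text
clock: 0.57
eef_pos: [261.2, -526.6, 312.3]
tool_rot: [3.133, 0.016, -0.735]
force: [1.2, -0.4, 0.3]
width: 85.4
```

Request:
{"method": "arm_command", "body": {
  "rot": [
    [0, 0, 0],
    [0, 0, 0],
    [0, 0, -3],
    [0, 0, -5],
    [0, 0, -5]
  ],
  "slide": [
    [25, 33, 5],
    [25, 33, 5],
    [25, 33, 5],
    [25, 33, 0],
    [25, 33, 0]
  ],
  "gripper": [85, 85, 85, 85, 85]
}}

```text
clock: 0.98
eef_pos: [387.7, -362.4, 331.8]
tool_rot: [3.132, 0.006, -0.965]
force: [0.5, -0.3, -0.5]
width: 85.0
```

Request:
{"method": "arm_command", "body": {
  "rot": [
    [0, 0, -7],
    [0, 0, -7],
    [0, 0, -7],
    [0, 0, -7],
    [0, 0, -7]
  ],
  "slide": [
    [25, 32, 5],
    [25, 32, 5],
    [25, 32, 5],
    [25, 32, 0],
    [25, 32, 0]
  ],
  "gripper": [85, 85, 85, 85, 85]
}}

```text
clock: 1.4
eef_pos: [505.9, -207.3, 346.0]
tool_rot: [3.132, 0.007, -1.554]
force: [-0.2, -1.9, -0.0]
width: 85.1
```

```bash
python3 - <<'E'
from h import *
im,d,c=grab('wrist'); save(im,'w1.png',s=1.4); print(c['xyz'],c['attitude'])
E
```

```text
[ 574.70338343 -209.00680074  511.35254769] [-0.27872783  0.00807552 -1.5531622 ]
```

View pics/w1.png

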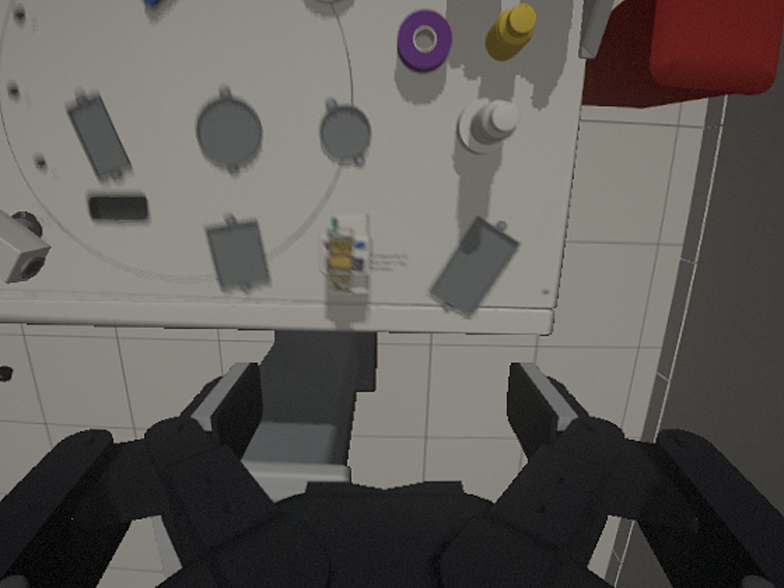

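Wrist view shows (in 784-wide pixels): cuvette nest (98,138), timer nest (238,255), roll nest (229,132), bottle nest (345,134), carton nest (475,265); three-high stack at (345,255); bottle on roll at (490,122). The look-alikes are the purple roll (425,40) and yellow bottle (515,30). The targets are the white ones that are stacked.

```bash
cat > nests.py <<'E'
from h import *
np.set_printoptions(precision=1,suppress=True)
im,d,c=load('wrist'); s=im.astype(int)
m=((s.sum(-1)<330)&(s.sum(-1)>190)&(s[...,0]<=s[...,1]+1)).astype(np.uint8)
m[230:]=0;m[:60]=0
m=cv2.morphologyEx(m,cv2.MORPH_OPEN,np.ones((5,5),np.uint8))
n,l,st,ce=cv2.connectedComponentsWithStats(m)
for i in range(1,n):
    if st[i,4]>300:
        cs,_=cv2.findContours((l==i).astype(np.uint8),0,2); k=max(cs,key=cv2.contourArea)
        w=onplane(c,k.reshape(-1,2),5)[:,:2].astype(np.float32)
        r=cv2.minAreaRect(w); print(ce[i]*1.4,st[i,4],r, cv2.minEnclosingCircle(w))
E
python3 nests.py; python3 - <<'E'
from h import *
np.set_printoptions(precision=1,suppress=True)
im,d,c=load('wrist'); save(im,'w1c.png',(215,60,385,230),4)
P=cloud(c,d)
def reg(x0,x1,y0,y1,lo,hi):
    k=(P[...,2]>lo)&(P[...,2]<hi)&(P[...,0]>x0)&(P[...,0]<x1)&(P[...,1]>y0)&(P[...,1]<y1)
    q=P[k]
    if len(q)>5: print((lo,hi),len(q),cv2.minAreaRect(q[:,:2].astype(np.float32)),q.mean(0), cv2.minEnclosingCircle(q[:,:2].astype(np.float32)))
for lo,hi in((34,42),(50,58),(85,110)): reg(420,560,-260,-90,lo,hi)
for lo,hi in((20,29),(90,110)): reg(560,700,-380,-270,lo,hi)
E
```

```text
[228.5 132.1] 1897 ((625.0465698242188, -24.685287475585938), (79.3127670288086, 77.68304443359375), 53.94927215576172) ((625.911865234375, -24.268882751464844), 46.08759689331055)
[ 99.8 138.5] 1305 ((620.5978393554688, 133.30068969726562), (101.01504516601562, 44.41728591918945), 18.839420318603516) ((620.13232421875, 134.66506958007812), 50.8154296875)
[344.3 131.7] 1144 ((626.7000122070312, -159.73248291015625), (56.262454986572266, 59.45940399169922), 89.09015655517578) ((626.994384765625, -158.33200073242188), 35.60941696166992)
[237.3 253.9] 1713 ((482.45294189453125, -25.25524139404297), (89.9149398803711, 66.42760467529297), 9.20183277130127) ((481.239990234375, -25.2017879486084), 49.417484283447266)
[473.2 270.3] 2062 ((466.34619140625, -315.1730041503906), (65.1304931640625, 115.27666473388672), 59.986026763916016) ((465.6203308105469, -319.3329162597656), 59.49916458129883)
(34, 42) 551 ((488.4101257324219, -166.01803588867188), (88.39816284179688, 55.41782760620117), 0.9046515226364136) [ 498.  -170.7   37.4] ((488.476806640625, -168.21646118164062), 49.0803337097168)
(50, 58) 557 ((486.98883056640625, -165.54232788085938), (56.022621154785156, 68.02265930175781), 88.82579803466797) [ 489.  -170.7   53.1] ((487.1132507324219, -165.61318969726562), 34.862247467041016)
(85, 110) 37 ((482.3940734863281, -162.81793212890625), (25.688085556030273, 57.65757751464844), 89.04318237304688) [ 488.3 -155.8   88.4] ((482.4056396484375, -162.12542724609375), 31.1066951751709)
(20, 29) 460 ((630.9695434570312, -310.9744873046875), (58.56876754760742, 46.387062072753906), 23.464336395263672) [ 629.6 -305.9   23.1] ((633.1677856445312, -316.29144287109375), 29.389856338500977)
(90, 110) 368 ((633.353271484375, -317.7379150390625), (25.899341583251953, 25.825971603393555), 2.774308919906616) [ 633.1 -317.5   97.9] ((633.19091796875, -318.167724609375), 13.442973136901855)
```

View pics/w1c.png

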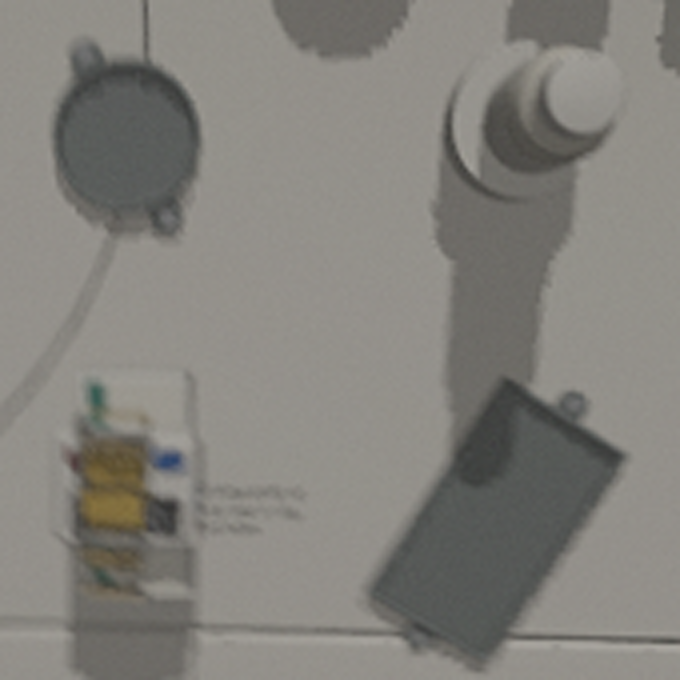

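Request:
{"method": "arm_command", "body": {
  "rot": [
    [0, 0, 0],
    [0, 0, 0],
    [0, 0, 0],
    [0, 0, 0],
    [0, 0, 0]
  ],
  "slide": [
    [-5, 10, -38],
    [-5, 10, -38],
    [-5, 10, -38],
    [-4, 10, -30],
    [0, 0, 0]
  ],
  "gripper": [85, 85, 85, 85, 85]
}}

```text
clock: 1.87
eef_pos: [496.7, -150.3, 201.2]
tool_rot: [-3.137, 0.013, -1.535]
force: [-0.5, 0.6, -0.5]
width: 84.9
```

```bash
python3 - <<'E'
from h import *
im,d,c=load('wrist'); s=im.astype(int)
m=((s.sum(-1)<330)&(s.sum(-1)>190)&(s[...,0]<=s[...,1]+1)).astype(np.uint8)
m[230:]=0;m[:60]=0
m=cv2.morphologyEx(m,cv2.MORPH_OPEN,cv2.getStructuringElement(2,(13,13)))
n,l,st,ce=cv2.connectedComponentsWithStats(m)
for i in range(1,n):
    if st[i,4]>300:
        cs,_=cv2.findContours((l==i).astype(np.uint8),0,2); k=max(cs,key=cv2.contourArea)
        w=onplane(c,k.reshape(-1,2),5)[:,:2].astype(np.float32)
        print(ce[i]*1.4,cv2.minAreaRect(w))
im,d,c=grab('wrist'); save(im,'w2.png',s=1.4); print(c['xyz'],c['attitude'])
E
```

```text
[228.75968557 132.96226839] ((623.8119506835938, -25.441123962402344), (73.88691711425781, 77.54940032958984), 24.8924617767334)
[100.13419023 139.49734362] ((617.5704345703125, 132.98382568359375), (85.28463745117188, 41.3974723815918), 20.570295333862305)
[344.32589028 133.47564966] ((624.4629516601562, -159.69696044921875), (56.262454986572266, 54.892242431640625), 89.09015655517578)
[237.56870831 254.08853851] ((481.6288146972656, -25.390487670898438), (86.2104263305664, 66.41732025146484), 9.180542945861816)
[473.50580448 270.81731161] ((468.1137390136719, -316.4510498046875), (64.68548583984375, 109.15258026123047), 59.986026763916016)
[ 563.18978672 -151.78875435  367.48847555] [-0.26464876  0.01409515 -1.5343925 ]
```

View pics/w2.png

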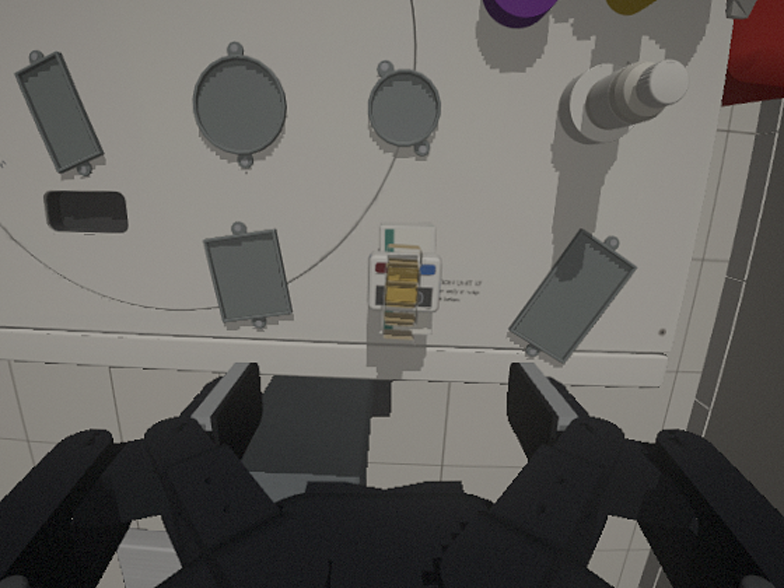

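```bash
python3 - <<'E'
from h import *
im,d,c=load('wrist'); save(im,'w2c.png',(250,150,330,250),7)
s=im.astype(int)
m=((s.sum(-1)<330)&(s.sum(-1)>190)&(s[...,0]<=s[...,1]+1)).astype(np.uint8)
m[260:]=0
m=cv2.morphologyEx(m,cv2.MORPH_OPEN,cv2.getStructuringElement(2,(17,17)))
n,l,st,ce=cv2.connectedComponentsWithStats(m)
for i in range(1,n):
    if st[i,4]>300:
        cs,_=cv2.findContours((l==i).astype(np.uint8),0,2); k=max(cs,key=cv2.contourArea)
        w=onplane(c,k.reshape(-1,2),5)[:,:2].astype(np.float32)
        print(ce[i]*1.4,cv2.minAreaRect(w),cv2.minEnclosingCircle(w))
E
```

```text
[239.84115173 109.49666775] ((619.0694580078125, -25.158226013183594), (69.48436737060547, 70.41349029541016), 47.180179595947266) ((617.4923706054688, -27.148502349853516), 37.806434631347656)
[ 60.99960474 116.34664032] ((614.3748779296875, 131.8518829345703), (79.06297302246094, 40.84726333618164), 20.726490020751953) ((614.23583984375, 132.20721435546875), 40.70354080200195)
[403.57897868 111.30937035] ((621.4249267578125, -160.67027282714844), (55.33453369140625, 55.633216857910156), 53.82345962524414) ((621.2908935546875, -160.51788330078125), 28.969486236572266)
[249.82258065 278.30698925] ((477.5694885253906, -29.32241439819336), (74.61847686767578, 61.42841339111328), 10.189366340637207) ((477.5775451660156, -29.2875919342041), 42.852294921875)
[568.65951444 304.79120735] ((468.5992431640625, -317.0782470703125), (60.55988311767578, 103.01219940185547), 60.71418762207031) ((466.7149963378906, -319.05572509765625), 53.1825065612793)
```

View pics/w2c.png

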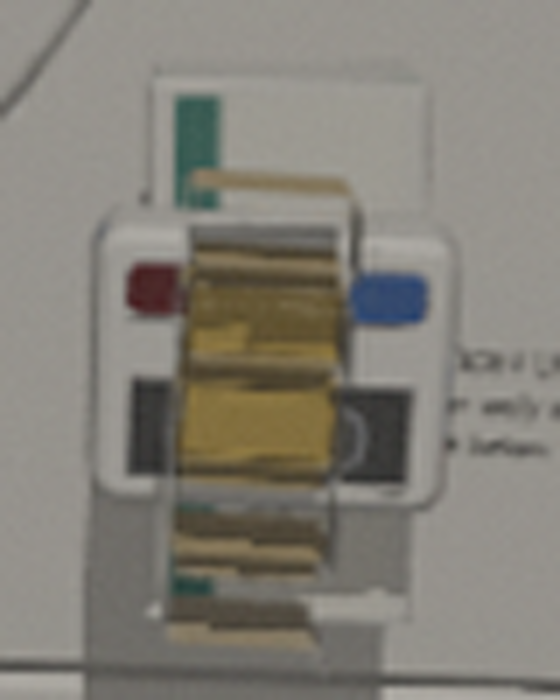

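```bash
python3 - <<'E'
from h import *
np.set_printoptions(precision=1,suppress=True,linewidth=150)
im,d,c=load('wrist'); P=cloud(c,d)
for cx,cy in [(200,178),(350,186),(190,235),(345,235),(260,260),(260,330),(260,420),(180,480),(335,475),(250,530),(240,605),(170,630),(310,640),(230,636),(300,75),(155,75),(425,75),(100,350),(455,350),(300,215)]:
    u=250+cx/7-.5;v=150+cy/7-.5; print((cx,cy),P[int(round(v)),int(round(u))])
h=cv2.cvtColor(im,cv2.COLOR_RGB2HSV)
k=(h[...,0]>12)&(h[...,0]<32)&(h[...,1]>70); k[:,:250]=0;k[:,330:]=0;k[:165]=0;k[260:]=0
q=P[k]; print(k.sum(),np.nanpercentile(q[:,2],[5,50,95]),np.nanmean(q,0), cv2.minAreaRect(q[np.isfinite(q[:,0])][:,:2].astype(np.float32)))
for lo,hi in((34,42),(50,58),(60,80),(80,110)):
    k=(P[...,2]>lo)&(P[...,2]<hi)&(P[...,0]>420)&(P[...,0]<560)&(P[...,1]>-260)&(P[...,1]<-90)
    q=P[k]; print(lo,len(q),cv2.minAreaRect(q[:,:2].astype(np.float32)),q.min(0),q.max(0))
E
```

```text
(200, 178) [ 521.  -152.9   65. ]
(350, 186) [ 517.2 -177.4   38.6]
(190, 235) [ 510.7 -152.3   52.8]
(345, 235) [ 511.3 -175.8   50.6]
(260, 260) [ 510.2 -162.4   71.7]
(260, 330) [ 499.6 -163.    69.7]
(260, 420) [ 487.2 -163.4   74.9]
(180, 480) [ 477.5 -151.6   71.9]
(335, 475) [ 474.  -175.6   52.8]
(250, 530) [ 467.  -162.6   61.3]
(240, 605) [ 453.  -162.2   57.2]
(170, 630) [ 453.  -151.4   71. ]
(310, 640) [ 453.  -172.5   71.7]
(230, 636) [ 453.4 -159.9   71.2]
(300, 75) [ 533.  -168.3   24. ]
(155, 75) [ 532.3 -145.6   25.1]
(425, 75) [ 531.7 -191.6   -1.5]
(100, 350) [ 491.4 -138.9   51.6]
(455, 350) [ 493.2 -193.2   50. ]
(300, 215) [ 512.5 -168.7   39.7]
884 [61.5 69.5 75.5] [ 491.  -162.8   69.8] ((492.3540344238281, -163.16848754882812), (23.669178009033203, 57.741878509521484), 89.5002670288086)
34 1061 ((488.0400695800781, -165.58335876464844), (90.01429748535156, 56.61802291870117), 1.524936556816101) [ 443.3 -193.3   34. ] [ 533.6 -136.8   42. ]
50 1231 ((486.76666259765625, -165.58566284179688), (56.164512634277344, 68.71266174316406), 89.87906646728516) [ 452.4 -193.7   50. ] [ 521.1 -137.5   57.9]
60 1095 ((486.66839599609375, -162.67181396484375), (24.771982192993164, 68.99118041992188), 89.09342956542969) [ 452.  -175.5   60. ] [ 521.3 -150.6   79.7]
80 72 ((487.27667236328125, -162.97198486328125), (25.530765533447266, 68.44087982177734), 88.62586975097656) [ 453.  -176.3   80. ] [ 521.4 -149.9  100.7]
```

Request:
{"method": "arm_command", "body": {
  "rot": [
    [0, 0, -1.5],
    [0, 0, -1.5],
    [0, 0, 0],
    [0, 0, 0],
    [0, 0, 0]
  ],
  "slide": [
    [-5, -6, -30],
    [-5, -7, -30],
    [0, 0, -20],
    [0, 0, 0],
    [0, 0, 0]
  ],
  "gripper": [60, 60, 60, 60, 60]
}}

```text
clock: 2.33
eef_pos: [498.2, -173.1, 131.0]
tool_rot: [-3.115, 0.003, -1.593]
force: [0.5, 0.0, 1.3]
width: 60.1
```

Request:
{"method": "arm_command", "body": {
  "rot": [
    [0, 0, 0],
    [0, 0, 0]
  ],
  "slide": [
    [0, 0, 0],
    [0, 0, 0]
  ],
  "gripper": [60, 60]
}}

```text
clock: 2.5
eef_pos: [501.4, -175.2, 134.7]
tool_rot: [-3.109, 0.001, -1.594]
force: [-0.6, -0.3, 0.3]
width: 59.8
```

```bash
python3 -c "
from h import *
s=telemetry.read_state();print(s['eef_pos'],s['tool_rot'],s['qpos'],np.abs(s['qd']).max())"
```

```text
[ 501.35595134 -175.22199805  134.69473649] [-3.10850665e+00  1.15124922e-03 -1.59364560e+00] [ 0.34525882  0.54476299 -0.08033864  1.95242769  0.05578113  0.61481153
 -1.36156648] 0.033652579804942746
```

```bash
cat > d.py <<'E'
import sys
from h import *
x,y,z,yaw=map(float,sys.argv[1:5])
s=telemetry.read_state()
T=R.from_euler('xyz',[np.pi,0,yaw]);C=R.from_euler('xyz',s['tool_rot'])
T2=R.from_euler('xyz',[np.pi,0,yaw+np.pi])
v=(T*C.inv()).as_rotvec(degrees=True)
np.set_printoptions(precision=1,suppress=True)
print('dpos',np.array([x,y,z])-s['eef_pos'],'drot',v,'clk',s['clock'],'q7',s['qpos'][6],'w',s['width'])
E
python3 d.py 487 -163 68 -1.588
```

```text
dpos [-14.4  12.2 -66.7] drot [-0.   1.9  0.3] clk 2.5 q7 -1.3615664798741705 w 59.78953944521769
```

Request:
{"method": "arm_command", "body": {
  "rot": [
    [0, 1.9, 0],
    [0, 0, 0],
    [0, 0, 0],
    [0, 0, 0]
  ],
  "slide": [
    [-7, 6, 0],
    [-7, 6, 0],
    [0, 0, 0],
    [0, 0, 0]
  ],
  "gripper": [60, 60, 60, 60]
}}

```text
clock: 2.83
eef_pos: [491.4, -164.4, 140.7]
tool_rot: [-3.13, -0.003, -1.594]
force: [1.0, 0.2, 0.7]
width: 59.8
```

```bash
python3 d.py 487 -163 68 -1.588
```

```text
dpos [ -4.4   1.4 -72.7] drot [0.2 0.6 0.3] clk 2.8333 q7 -1.3856479650204585 w 59.77234284763923
```

Request:
{"method": "arm_command", "body": {
  "rot": [
    [0, 0.6, 0],
    [0, 0.2, 0],
    [0, 0.2, 0],
    [0, 0, 0]
  ],
  "slide": [
    [-3, 1, -28],
    [-2, 0, -26],
    [-1, 0, -14],
    [-1, 0, -2]
  ],
  "gripper": [60, 60, 60, 60]
}}

```text
clock: 3.17
eef_pos: [488.6, -164.8, 73.2]
tool_rot: [-3.135, -0.006, -1.593]
force: [0.3, 0.2, 0.5]
width: 60.1
```

```bash
python3 d.py 487 -163 68 -1.588
```

```text
dpos [-1.6  1.8 -5.2] drot [0.4 0.4 0.3] clk 3.1667 q7 -1.4036105452116927 w 60.08354537668172
```

Request:
{"method": "arm_command", "body": {
  "rot": [
    [0.3, 0.4, 0.2],
    [0, 0, 0]
  ],
  "slide": [
    [-2, 2, -6],
    [-1, 0, -2]
  ],
  "gripper": [60, 60]
}}

```text
clock: 3.33
eef_pos: [485.6, -162.8, 65.2]
tool_rot: [3.141, -0.001, -1.589]
force: [0.5, 0.6, 0.6]
width: 59.8
```

```bash
python3 - <<'E'
from h import *
im,d,c=grab('wrist'); save(im,'w3.png',s=1.4)
im,d,c=grab('scene'); save(im,'s3.png',(190,180,350,300),5)
E
python3 d.py 487 -163 68 -1.588
```

```text
dpos [1.2 0.2 2.2] drot [0.1 0.  0.1] clk 3.4333 q7 -1.4002955954538359 w 60.11584552126758
```

View pics/w3.png

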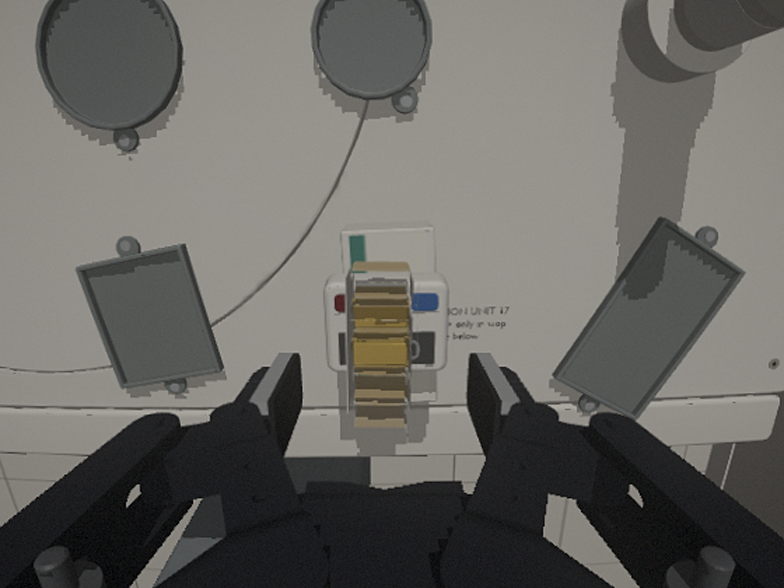

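View pics/s3.png

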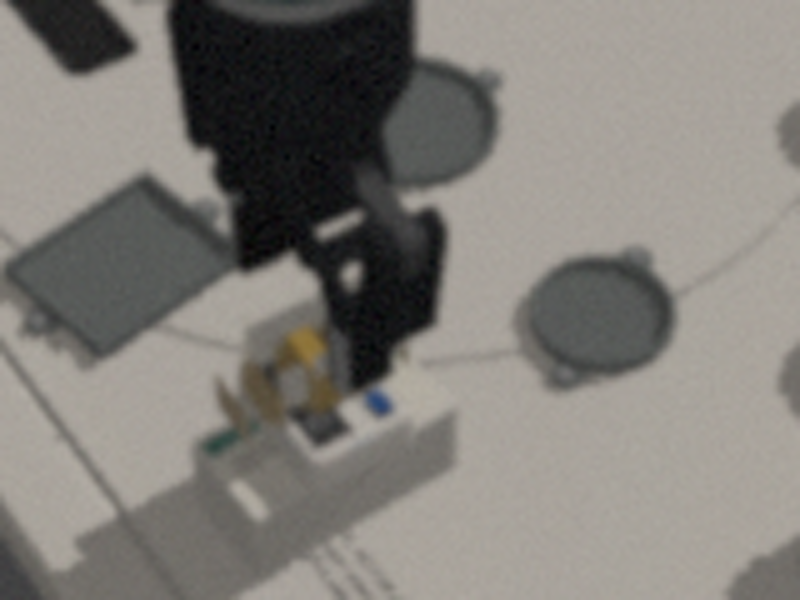

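Request:
{"method": "arm_command", "body": {
  "rot": [
    [0, 0, 0],
    [0, 0, 0],
    [0, 0, 0]
  ],
  "slide": [
    [1, 0, 1],
    [0, 0, -1],
    [0, 0, -1]
  ],
  "gripper": [40, 20, 15]
}}

```text
clock: 3.68
eef_pos: [488.6, -163.8, 67.0]
tool_rot: [-3.137, -0.003, -1.59]
force: [-2.2, 3.2, 16.5]
width: 24.7
```

```bash
python3 - <<'E'
from h import *
im,d,c=load('wrist'); s=im.astype(int)
m=((s.sum(-1)<330)&(s.sum(-1)>190)&(s[...,0]<=s[...,1]+1)).astype(np.uint8)
m[290:]=0; 
m=cv2.morphologyEx(m,cv2.MORPH_CLOSE,np.ones((5,5),np.uint8))
m=cv2.morphologyEx(m,cv2.MORPH_OPEN,cv2.getStructuringElement(2,(25,25)))
n,l,st,ce=cv2.connectedComponentsWithStats(m)
for i in range(1,n):
    if st[i,4]>900:
        cs,_=cv2.findContours((l==i).astype(np.uint8),0,2); k=max(cs,key=cv2.contourArea)
        w=onplane(c,k.reshape(-1,2),5)[:,:2].astype(np.float32)
        print(ce[i]*1.4,cv2.minAreaRect(w),cv2.minEnclosingCircle(w))
# hand-picked rim outer corners (784 px)
for n,pts in [('timer',[(77,268),(184,244),(223,370),(124,388)]),('carton',[(665,218),(744,270),(634,417),(554,376)])]:
    w=onplane(c,np.array(pts)/1.4,6.5)[:,:2]; e=w-np.roll(w,-1,0)
    print(n,w.mean(0),np.linalg.norm(e,axis=1),np.degrees(np.arctan2(e[:,1],e[:,0])))
E
python3 d.py 487 -163 68 -1.588
```

```text
[111.16177043  65.24776265] ((611.95361328125, -24.506359100341797), (78.08387756347656, 70.69351959228516), 85.07526397705078) ((617.6588134765625, -27.59187126159668), 41.6273193359375)
[370.98506169  51.12567523] ((612.708251953125, -160.279052734375), (59.15127944946289, 54.656375885009766), 88.8435287475586) ((618.7047729492188, -160.42245483398438), 33.436126708984375)
[657.53983552 215.179142  ] ((531.5549926757812, -325.4627685546875), (99.15315246582031, 230.732666015625), 83.72649383544922) ((533.1221923828125, -314.0693359375), 117.17829132080078)
[151.43629395 319.26476342] ((476.73834228515625, -28.88861083984375), (88.95110321044922, 68.91188049316406), 9.821883201599121) ((478.3890380859375, -28.43460464477539), 48.76734924316406)
timer [479.82863075 -29.79396174] [66.18801784 76.21438524 64.98129641 76.34282237] [ 100.30553985    9.58275261  -79.57621441 -169.51025588]
carton [ 472.22783349 -319.23509268] [ 61.43592864 107.32527532  62.22923703 107.35502126] [  61.21849543  -29.80624564 -118.7698742   149.77054781]
dpos [-1.6  0.8  1. ] drot [0.2 0.3 0.1] clk 3.6833 q7 -1.4005452182747526 w 24.70093292298273
```

Request:
{"method": "arm_command", "body": {
  "rot": [
    [0, 0, 0],
    [0, 0, 0],
    [0, 0, 0]
  ],
  "slide": [
    [0, 0, 8],
    [0, 0, 12],
    [0, 0, 15]
  ],
  "gripper": [15, 15, 15]
}}

```text
clock: 3.93
eef_pos: [487.0, -163.2, 102.2]
tool_rot: [-3.141, -0.002, -1.59]
force: [-0.1, -0.2, -0.2]
width: 24.2
```

```bash
python3 - <<'E'
from h import *
im,d,c=grab('wrist'); save(im,'w4.png',s=1.4)
E
python3 d.py 617 133 150 -1.211
```

```text
dpos [128.  296.8  44.9] drot [ 0.1  0.4 21.7] clk 3.9833 q7 -1.3930292032050298 w 24.2954120695945
```

View pics/w4.png

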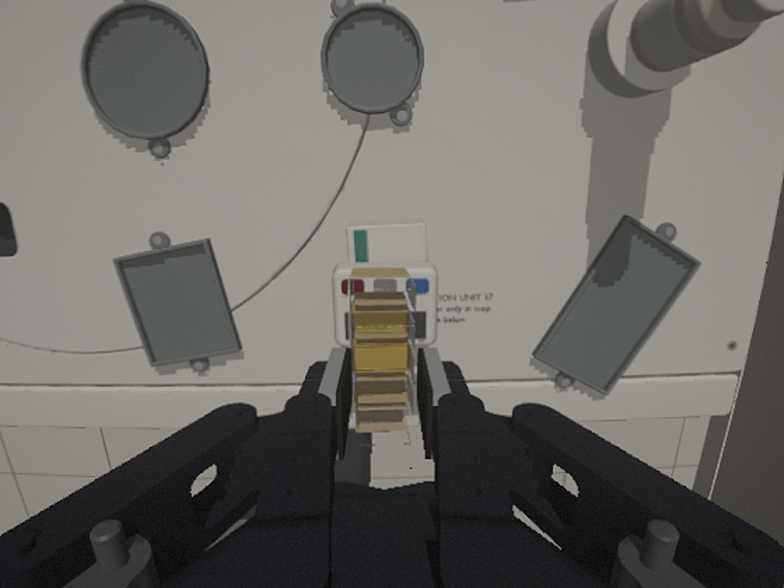

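```bash
python3 - <<'E'
from h import *
np.set_printoptions(precision=0,suppress=True)
z=np.load('last_scene.npz') 
for n in('scene','side'):
    im,d,c=load(n); P=cloud(c,d)
    k=(P[...,2]>40)&(P[...,2]<700)&(P[...,0]>380)&(P[...,0]<900)&(P[...,1]>60)&(P[...,1]<420)
    q=P[k]; print(n,len(q))
    for y0 in range(60,420,40):
        for x0 in range(380,900,40):
            s=q[(q[:,0]>=x0)&(q[:,0]<x0+40)&(q[:,1]>=y0)&(q[:,1]<y0+40)]
            if len(s)>2: print((x0,y0),len(s),s[:,2].min(),s[:,2].max(),end='; ')
        print()
E
```

```text
scene 4091
(820, 60) 472 40.38091503405326 203.2817778259697; (860, 60) 693 40.95927796597209 236.11178279409557; 
(820, 100) 460 40.24997231488055 213.47260098330412; (860, 100) 359 40.48321232746582 237.8484145971343; 
(820, 140) 74 46.46341580479748 202.07595760604192; (860, 140) 3 135.4966113032243 168.19737799891845; 
(460, 180) 290 40.07449935215493 81.18978515214417; (500, 180) 54 42.13121153678776 79.58249733808532; 
(420, 220) 13 43.95471790385989 71.39350155562249; (460, 220) 165 41.036875071511986 80.66997885035244; (500, 220) 212 40.32453517196154 81.27413015100831; (540, 220) 10 42.032052775400416 77.31894812537632; 
(460, 260) 10 76.4890258443952 79.49495324591157; (500, 260) 138 74.85671390301673 80.71387067577325; (540, 260) 153 40.30602893637888 80.14848443383084; 
(500, 300) 28 75.99252271079081 81.92892314235485; (540, 300) 155 43.47328196822798 81.35939439795561; (580, 300) 67 43.31122343471645 81.13874466726315; (820, 300) 150 190.5991663543449 236.05912728794135; (860, 300) 387 141.89072473578244 236.36562046667046; 
(540, 340) 33 75.51360762335139 80.9346064494
[... 1208 characters left out ...]
8530129924; (820, 300) 110 231.29436502041116 233.1734683824821; (860, 300) 161 231.01439415866182 234.3383797338747; 
(540, 340) 778 40.08112743064362 79.44825690638322; (580, 340) 231 40.5580359019134 78.89960321299725; (700, 340) 1438 41.84104472070345 213.38441113632518; (740, 340) 805 209.00651442259706 232.5909544623428; (780, 340) 399 177.50112749926683 233.2880172370767; (820, 340) 779 168.12745926426396 233.2773674027048; (860, 340) 636 40.16016027454668 233.8349900784267; 
(700, 380) 850 146.4953514585073 210.13428423699796; (740, 380) 1153 149.72692993506178 231.60250213270615; (780, 380) 961 167.254147331846 233.05188750778512; (820, 380) 415 169.1402062826798 231.88918659803915;
```

Request:
{"method": "arm_command", "body": {
  "rot": [
    [0, 0, 0],
    [0, 0, 0],
    [0, 0, 3],
    [0, 0, 5],
    [0, 0, 5]
  ],
  "slide": [
    [8, 15, 25],
    [10, 28, 20],
    [12, 32, 10],
    [12, 32, 5],
    [12, 32, 0]
  ],
  "gripper": [15, 15, 15, 15, 15]
}}

```text
clock: 4.4
eef_pos: [542.4, -31.3, 171.7]
tool_rot: [-3.132, -0.011, -1.375]
force: [0.6, -0.1, -0.0]
width: 24.6
```

Request:
{"method": "arm_command", "body": {
  "rot": [
    [0, 0, 3],
    [0, 0, 3],
    [0, 0, 2],
    [0, 0, 1],
    [0, 0, 0]
  ],
  "slide": [
    [15, 32, -4],
    [14, 32, -4],
    [13, 30, -4],
    [8, 18, -4],
    [0, 0, -3]
  ],
  "gripper": [15, 15, 15, 15, 15]
}}

```text
clock: 4.82
eef_pos: [598.0, 96.7, 157.0]
tool_rot: [-3.118, -0.008, -1.197]
force: [0.0, 1.1, -0.2]
width: 24.0
```

```bash
python3 - <<'E'
from h import *
im,d,c=grab('wrist'); save(im,'w5.png',s=1.4)
E
python3 d.py 616 133 100 -1.211
```

```text
dpos [ 19.2  38.3 -56.3] drot [ 0.1  1.3 -0.7] clk 4.8667 q7 -1.5316197823250082 w 24.139961617015164
```

View pics/w5.png

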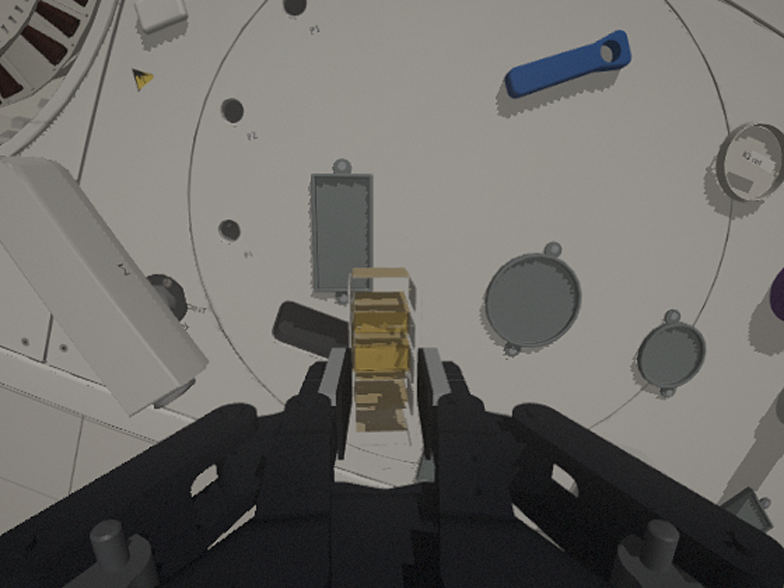

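```bash
cat > quad.py <<'E'
from h import *
def quad(pts,z=6.5,s=1.4,name='wrist'):
    im,d,c=load(name)
    w=onplane(c,np.array(pts)/s,z)[:,:2]; e=w-np.roll(w,-1,0)
    print(w.mean(0).round(1),np.linalg.norm(e,axis=1).round(1),np.degrees(np.arctan2(e[:,1],e[:,0])).round(1))
E
python3 - <<'E'
from quad import *
quad([(311,175),(372,174),(373,292),(312,292)])
quad([(486,298),(531,253),(581,298),(531,349)]);quad([(638,355),(672,319),(706,352),(668,393)])
im,d,c=load('wrist');save(im,'w5c.png',(205,105,285,225),6)
P=cloud(c,d); print(P[165,245])
E
```

```text
[617.3 135.6] [44.8 89.  47.7 88.4] [ 112.2   21.6  -68.7 -160.3]
[624.4 -22.6] [48.7 56.7 56.7 58.8] [ 158.7   72.2  -19.3 -115.7]
[ 625.2 -156.9] [40.  47.4 46.9 49.3] [ 163.1   72.7  -15.2 -115.3]
[619.77511971 136.15388575   1.34648669]
```

View pics/w5c.png

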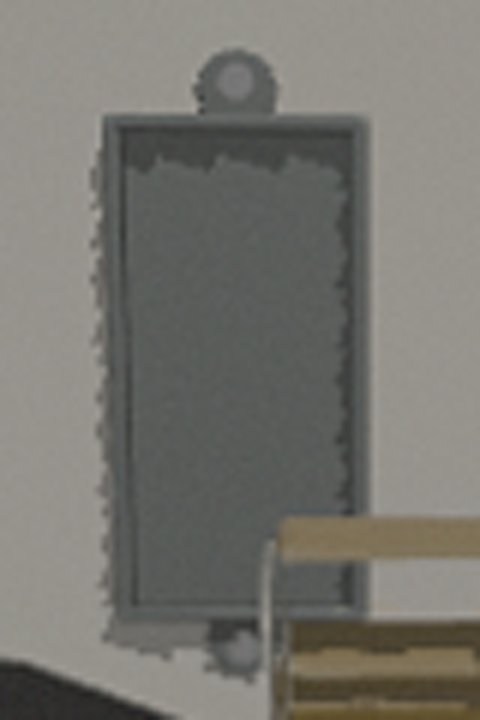

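```bash
python3 - <<'E'
from quad import *
f=lambda L:[(205+x/6-.5,105+y/6-.5) for x,y in L]
quad(f([(104,117),(370,117),(370,620),(116,620)]),6.5,1)
quad(f([(124,131),(351,131),(349,605),(133,605)]),4,1)
E
python3 d.py 617 134.5 60 -1.205
```

```text
[618.  135.6] [45.6 88.4 46.3 88.5] [ 111.3   21.1  -68.7 -159.4]
[617.9 136. ] [39.3 84.  39.6 84. ] [ 111.3   20.7  -68.7 -159.5]
dpos [ 20.2  39.8 -96.3] drot [ 0.1  1.3 -0.4] clk 4.8667 q7 -1.5316197823250082 w 24.139961617015164
```

Request:
{"method": "arm_command", "body": {
  "rot": [
    [0, 1.3, 0],
    [0, 0, 0],
    [0, 0, 0],
    [0, 0, 0]
  ],
  "slide": [
    [10, 20, -20],
    [11, 20, -20],
    [0, 0, -20],
    [-1, 0, -10]
  ],
  "gripper": [15, 15, 15, 15]
}}

```text
clock: 5.2
eef_pos: [619.1, 129.7, 87.7]
tool_rot: [-3.139, -0.007, -1.206]
force: [-0.2, 0.0, -0.9]
width: 24.3
```

```bash
python3 d.py 619 135.5 50 -1.204
```

```text
dpos [ -0.1   5.8 -37.7] drot [0.3 0.3 0.1] clk 5.2 q7 -1.5935390219521137 w 24.33049393193761
```

Request:
{"method": "arm_command", "body": {
  "rot": [
    [0.3, 0.3, 0],
    [0, 0, 0],
    [0, 0, 0],
    [0, 0, 0]
  ],
  "slide": [
    [0, 4, -20],
    [0, 2, -20],
    [0, 0, -8],
    [-1, 0, -4]
  ],
  "gripper": [15, 15, 15, 15]
}}

```text
clock: 5.53
eef_pos: [616.5, 128.4, 33.8]
tool_rot: [3.137, -0.004, -1.213]
force: [-0.2, -0.4, -0.3]
width: 24.2
```

```bash
python3 d.py 619 135.5 15 -1.204; python3 - <<'E'
from h import *
im,d,c=grab('wrist'); save(im,'w6.png',s=1.4)
im,d,c=grab('side'); save(im,'d6.png',(170,210,310,330),5)
E
```

```text
dpos [  2.5   7.1 -18.8] drot [ 0.3 -0.2  0.5] clk 5.5333 q7 -1.6084176626094233 w 24.248850576072844
```

View pics/w6.png

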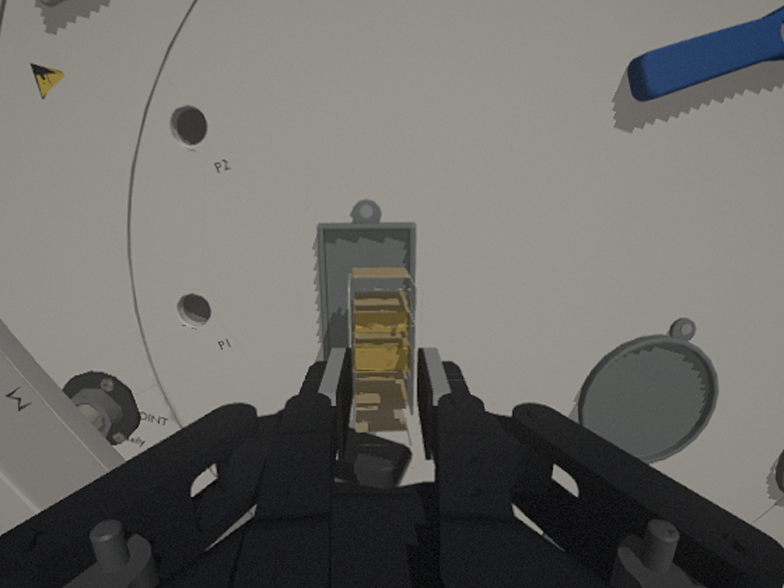

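View pics/d6.png

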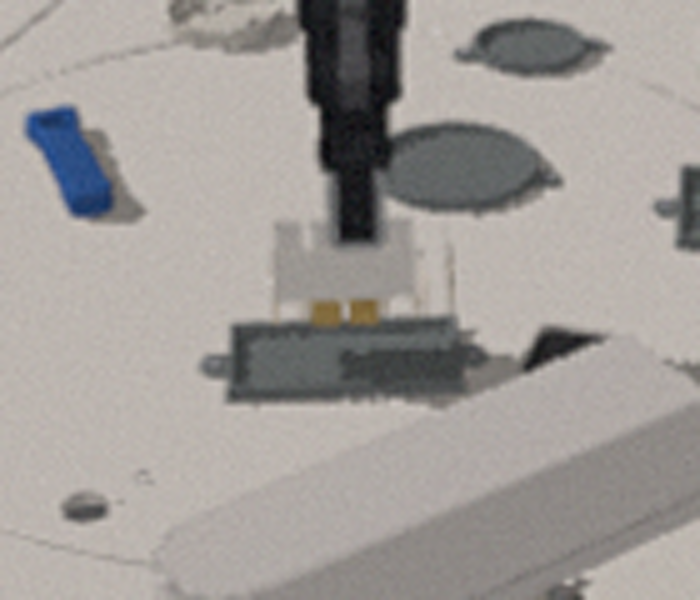

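Request:
{"method": "arm_command", "body": {
  "rot": [
    [0.3, -0.2, 0.5],
    [0, 0, 0],
    [0, 0, 0]
  ],
  "slide": [
    [3, 7, -4],
    [1, 3, -4],
    [0, 1, -2]
  ],
  "gripper": [15, 15, 15]
}}

```text
clock: 5.88
eef_pos: [623.1, 139.3, 27.3]
tool_rot: [-3.135, -0.001, -1.205]
force: [-0.4, -0.4, -0.3]
width: 24.2
```

```bash
python3 - <<'E'
from h import *
im,d,c=grab('wrist'); save(im,'w7.png',(200,130,330,330),4)
im,d,c=grab('side'); save(im,'d7.png',(170,210,310,330),5)
E
python3 d.py 619 135.5 15 -1.204;
```

```text
dpos [ -3.6  -3.9 -12.1] drot [-0.1  0.3  0. ] clk 5.9833 q7 -1.612838731774299 w 24.378462551834495
```

View pics/w7.png

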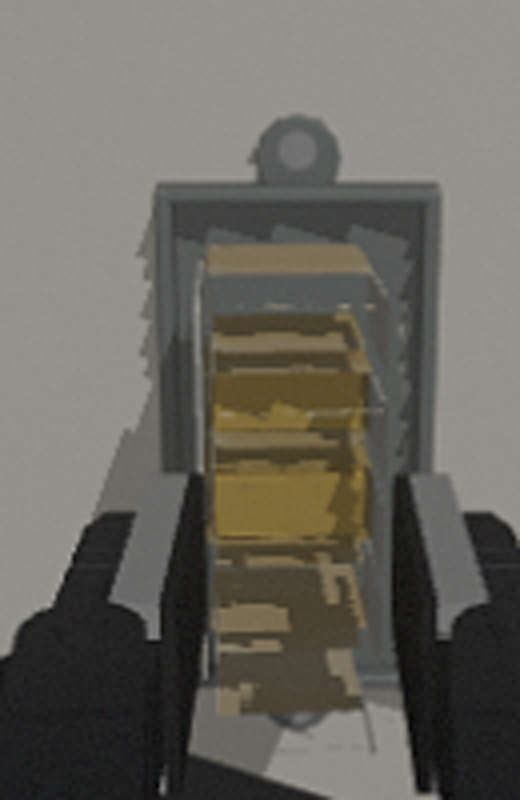

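View pics/d7.png

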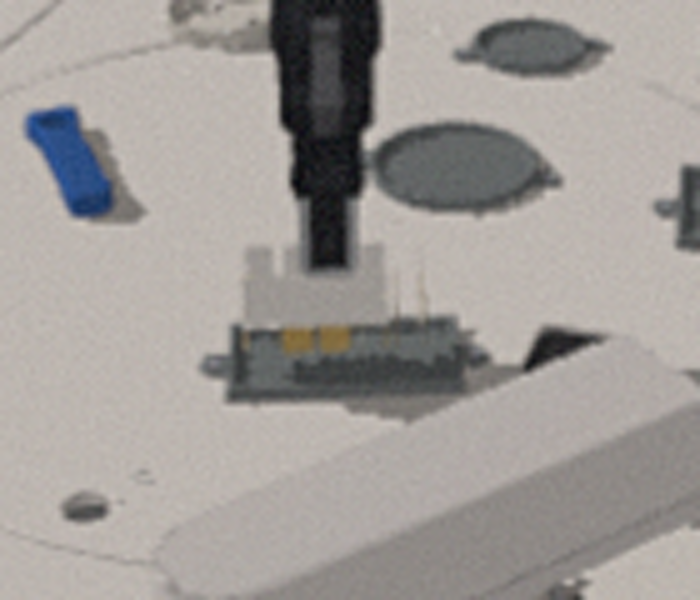

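Request:
{"method": "arm_command", "body": {
  "rot": [
    [0, 0, 0],
    [0, 0, 0],
    [0, 0, 0]
  ],
  "slide": [
    [-3, -3, -3],
    [-1, 0, -2],
    [0, 0, -3]
  ],
  "gripper": [15, 15, 15]
}}

```text
clock: 6.23
eef_pos: [619.2, 136.5, 19.9]
tool_rot: [-3.134, -0.001, -1.204]
force: [-0.1, -0.1, 0.6]
width: 24.0
```

```bash
python3 - <<'E'
from h import *
im,d,c=grab('wrist'); save(im,'w8.png',(200,130,330,330),4)
E
python3 d.py 619 135.5 15 -1.204;
```

```text
dpos [ 0.4 -0.6 -4.1] drot [-0.1  0.4  0. ] clk 6.2833 q7 -1.6134748338036096 w 24.308845722302
```

View pics/w8.png

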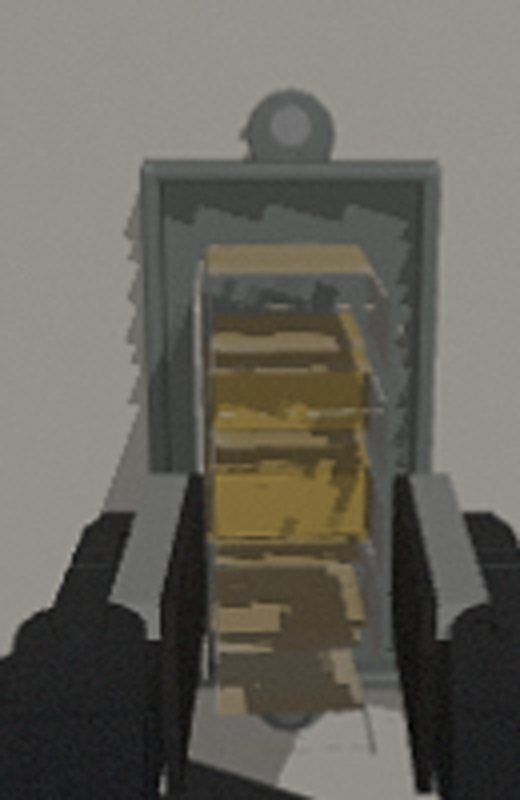

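Request:
{"method": "arm_command", "body": {
  "rot": [
    [0, 0.4, 0],
    [0, 0, 0],
    [0, 0, 0]
  ],
  "slide": [
    [0, -1, -3],
    [0, 0, -2],
    [0, 0, -2]
  ],
  "gripper": [15, 15, 15]
}}

```text
clock: 6.53
eef_pos: [618.4, 135.1, 15.0]
tool_rot: [3.14, 0.001, -1.205]
force: [-7.1, -0.9, 25.7]
width: 24.2
```

Request:
{"method": "arm_command", "body": {
  "rot": [
    [0, 0, 0]
  ],
  "slide": [
    [0, 0, 0]
  ],
  "gripper": [15]
}}

```text
clock: 6.62
eef_pos: [618.8, 135.1, 15.9]
tool_rot: [3.141, 0.001, -1.205]
force: [0.4, -0.1, -1.1]
width: 24.3
```

Request:
{"method": "arm_command", "body": {
  "rot": [
    [0, 0, 0],
    [0, 0, 0],
    [0, 0, 0]
  ],
  "slide": [
    [0, 0, 0],
    [0, 0, 0],
    [0, 0, 0]
  ],
  "gripper": [35, 45, 50]
}}

```text
clock: 6.87
eef_pos: [619.6, 134.8, 16.1]
tool_rot: [-3.141, 0.001, -1.205]
force: [0.4, -0.1, -0.0]
width: 50.3
```

```bash
python3 - <<'E'
from h import *
im,d,c=grab('wrist'); save(im,'w9.png',(200,130,330,330),4)
im,d,c=grab('side'); save(im,'d9.png',(170,210,310,330),5)
E
python3 d.py 619 135.5 150 -1.204;
```

```text
dpos [ -0.4   0.8 134.1] drot [-0.  -0.   0.1] clk 6.9667 q7 -1.6097075233897484 w 50.02309014644274
```

View pics/w9.png

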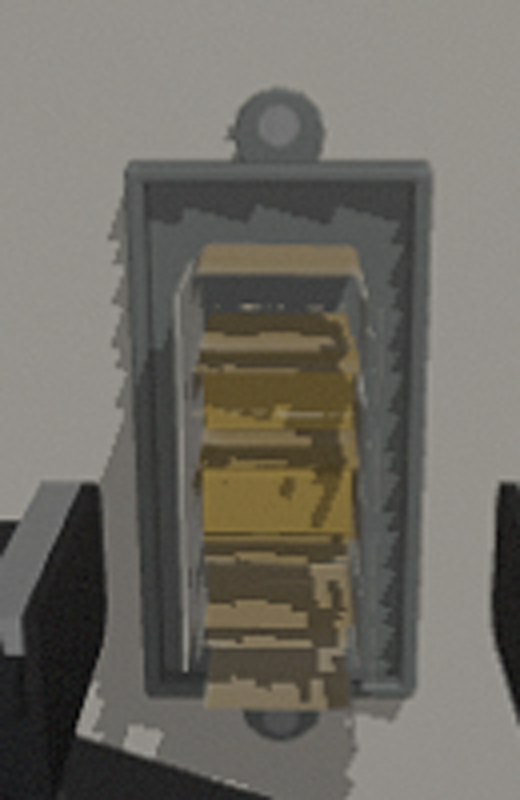

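View pics/d9.png

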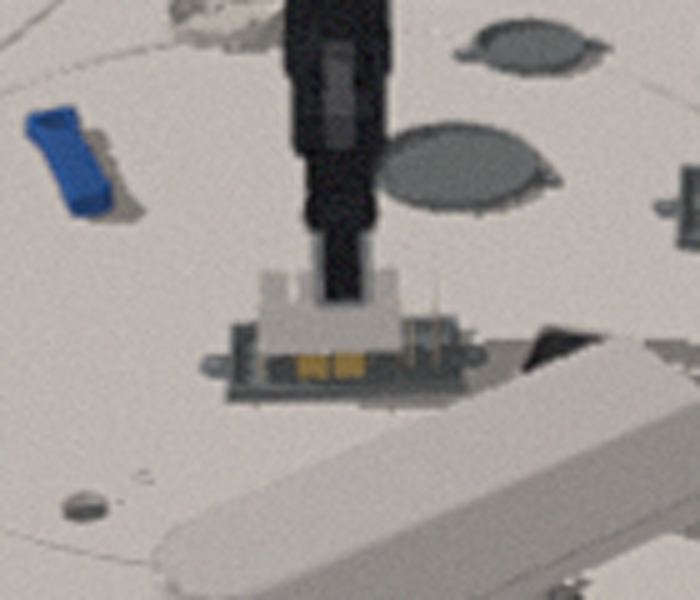

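Request:
{"method": "arm_command", "body": {
  "rot": [
    [0, 0, 0],
    [0, 0, 0],
    [0, 0, 0],
    [0, 0, 0],
    [0, 0, 0]
  ],
  "slide": [
    [0, 0, 12],
    [0, 0, 30],
    [0, 0, 38],
    [0, -20, 35],
    [-10, -30, 15]
  ],
  "gripper": [50, 60, 85, 85, 85]
}}

```text
clock: 7.38
eef_pos: [605.0, 91.8, 146.8]
tool_rot: [3.133, 0.007, -1.194]
force: [1.1, 0.0, 0.2]
width: 85.0
```

Request:
{"method": "arm_command", "body": {
  "rot": [
    [0, 0, -4],
    [0, 0, -4],
    [0, 0, -4],
    [0, 0, -4],
    [0, 0, -3]
  ],
  "slide": [
    [-14, -35, 0],
    [-15, -36, 0],
    [-15, -36, 0],
    [-15, -36, 0],
    [-15, -36, 0]
  ],
  "gripper": [85, 85, 85, 85, 85]
}}

```text
clock: 7.8
eef_pos: [534.3, -88.1, 158.1]
tool_rot: [-3.129, 0.008, -1.53]
force: [-0.2, -0.1, -0.6]
width: 85.2
```

```bash
python3 d.py 487 -165.6 160 -1.571
```

```text
dpos [-47.3 -77.5   1.9] drot [-0.4  0.7 -2.3] clk 7.8 q7 -1.4771420014506957 w 85.1534769631934
```

Request:
{"method": "arm_command", "body": {
  "rot": [
    [-0.4, 0.7, -2],
    [0, 0, 0],
    [0, 0, 0],
    [0, 0, 0],
    [0, 0, 0]
  ],
  "slide": [
    [-15, -25, -5],
    [-15, -23, -5],
    [-12, -15, -5],
    [-3, 0, -3],
    [0, 0, 0]
  ],
  "gripper": [85, 85, 85, 85, 85]
}}

```text
clock: 8.22
eef_pos: [482.8, -165.6, 144.2]
tool_rot: [-3.14, -0.006, -1.586]
force: [-0.2, 0.8, -0.8]
width: 85.0
```

```bash
python3 - <<'E'
from h import *
np.set_printoptions(precision=1,suppress=True,linewidth=150)
im,d,c=grab('wrist'); save(im,'w10.png',(30,130,530,330),1.6); P=cloud(c,d)
for lo,hi in((33,42),(48,58)):
    k=(P[...,2]>lo)&(P[...,2]<hi)&(P[...,0]>420)&(P[...,0]<560)&(P[...,1]>-230)&(P[...,1]<-100)
    q=P[k]; print(lo,len(q),cv2.minAreaRect(q[:,:2].astype(np.float32)),q.min(0),q.max(0))
E
python3 d.py 487 -165.6 160 -1.571
```

```text
33 2046 ((487.9325256347656, -165.61038208007812), (90.10999298095703, 54.81033706665039), 0.8503223657608032) [ 442.8 -192.7   33.5] [ 533.2 -137.9   41.9]
48 3042 ((489.79901123046875, -165.59202575683594), (56.46943664550781, 43.852230072021484), 89.21224975585938) [ 467.6 -193.7   48. ] [ 511.9 -137.4   56.7]
dpos [ 3.7  0.1 15.6] drot [0.4 0.1 0.9] clk 8.2667 q7 -1.3854533395728441 w 85.07060798633908
```

View pics/w10.png

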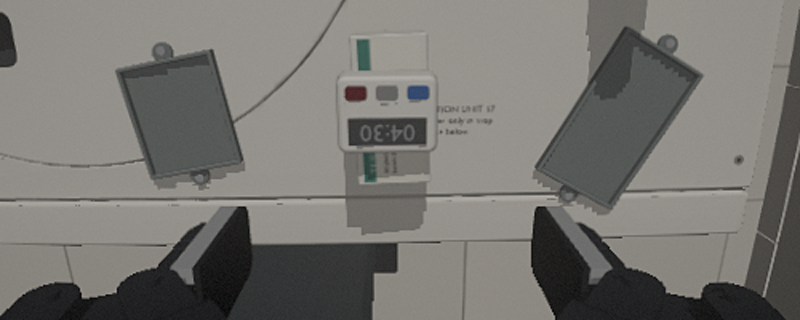

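```bash
python3 - <<'E'
from h import *
np.set_printoptions(precision=1,suppress=True,linewidth=150)
im,d,c=load('wrist'); P=cloud(c,d); s=telemetry.read_state(); print(s['eef_pos'])
for s_,(u0,u1) in (('L',(150,186)),('R',(362,398))):
    q=P[255:330,u0:u1].reshape(-1,3); q=q[q[:,2]>100]; print(s_,len(q),np.nanpercentile(q[:,2],[0.5,2,5,50]),q[q[:,2]<np.nanpercentile(q[:,2],3)].mean(0))
E
```

```text
[ 483.3 -165.7  144.4]
L 2181 [181.1 183.3 185.6 203.2] [ 486.7 -124.3  182.5]
R 2137 [181.4 182.8 184.8 203.3] [ 481.8 -209.5  182.2]
```

Request:
{"method": "arm_command", "body": {
  "rot": [
    [0.4, 0, 0],
    [0, 0, 0],
    [0, 0, 0],
    [0, 0, 0],
    [0, 0, 0]
  ],
  "slide": [
    [4, 0, -28],
    [4, 0, -28],
    [0, 0, -18],
    [0, 0, -6],
    [0, 0, -2]
  ],
  "gripper": [80, 75, 75, 75, 75]
}}

```text
clock: 8.68
eef_pos: [501.2, -158.7, 63.8]
tool_rot: [-3.126, 0.002, -1.575]
force: [0.8, 0.8, 0.3]
width: 75.0
```

```bash
python3 d.py 490 -165.6 43 -1.585
```

```text
dpos [-11.2  -6.9 -20.8] drot [-0.1  0.9 -0.5] clk 8.6833 q7 -1.4003983265314592 w 74.96230200033497
```

```bash
python3 - <<'E'
from h import *
np.set_printoptions(precision=1,suppress=True,linewidth=180)
im,d,c=load('wrist'); P=cloud(c,d)
for u in(176,180,183): print(u,[ (v,P[v,u].round(0).tolist(),int(d[v,u])) for v in range(254,300,5)])
im,d,c=grab('scene'); save(im,'s11.png',(200,180,330,300),6); P=cloud(c,d)
k=(im.astype(int).sum(-1)<150)&(P[...,2]>25)&(P[...,0]>440)&(P[...,0]<560)&(P[...,1]>-240)&(P[...,1]<-90)
q=P[k];print(q[:,2].min(), q[q[:,2]<np.percentile(q[:,2],1)])
E
```

```text
176 [(254, [417.0, -55.0, -4.0], 338), (259, [494.0, -122.0, 185.0], 135), (264, [494.0, -124.0, 190.0], 130), (269, [493.0, -125.0, 193.0], 127), (274, [491.0, -124.0, 193.0], 128), (279, [489.0, -125.0, 195.0], 127), (284, [487.0, -125.0, 195.0], 127), (289, [484.0, -124.0, 195.0], 128), (294, [483.0, -125.0, 197.0], 127), (299, [481.0, -124.0, 197.0], 127)]
180 [(254, [416.0, -59.0, -6.0], 339), (259, [494.0, -124.0, 184.0], 136), (264, [492.0, -124.0, 186.0], 135), (269, [491.0, -125.0, 189.0], 132), (274, [489.0, -125.0, 189.0], 133), (279, [487.0, -125.0, 190.0], 132), (284, [484.0, -124.0, 190.0], 133), (289, [482.0, -124.0, 191.0], 133), (294, [479.0, -124.0, 190.0], 134), (299, [478.0, -125.0, 193.0], 131)]
183 [(254, [416.0, -62.0, -5.0], 339), (259, [493.0, -124.0, 182.0], 138), (264, [490.0, -124.0, 182.0], 139), (269, [488.0, -124.0, 182.0], 139), (274, [486.0, -124.0, 184.0], 138), (279, [484.0, -125.0, 186.0], 136), (284, [482.0, -125.0, 186.0], 137), (289, [480.0, -125.0, 187.0], 137), (294, [478.0, -125.0, 189.0], 136), (299, [475.0, -124.0, 188.0], 137)]
54.18951271
[... 340 characters left out ...]
. ]
 [ 493.8 -120.   107.7]
 [ 495.7 -120.4  106.9]
 [ 497.5 -120.9  106.3]
 [ 499.9 -120.2  104.1]
 [ 501.2 -121.7  104.7]
 [ 503.8 -120.6  102.2]
 [ 506.2 -120.2  100.4]
 [ 490.3 -122.6  109.5]
 [ 492.6 -122.   107.5]
 [ 495.5 -120.5  104.5]
 [ 498.  -119.8  102.3]
 [ 500.1 -119.7  101. ]
 [ 501.4 -121.   101.3]
 [ 492.6 -121.7  104.6]
 [ 495.3 -120.5  102. ]
 [ 497.7 -120.   100.1]
 [ 501.8 -144.7   54.2]
 [ 502.8 -146.6   55.3]
 [ 500.3 -150.6   58.1]
 [ 502.5 -150.5   56.6]
 [ 494.8 -202.1  109.7]
 [ 502.3 -206.2  108.6]
 [ 504.4 -206.2  107.2]
 [ 504.8 -208.7  109.4]
 [ 495.7 -203.9  108.2]
 [ 500.7 -208.7  109.5]
 [ 502.3 -209.3  109. ]
 [ 494.2 -206.1  108.8]
 [ 497.1 -207.8  108.5]]
```

View pics/s11.png

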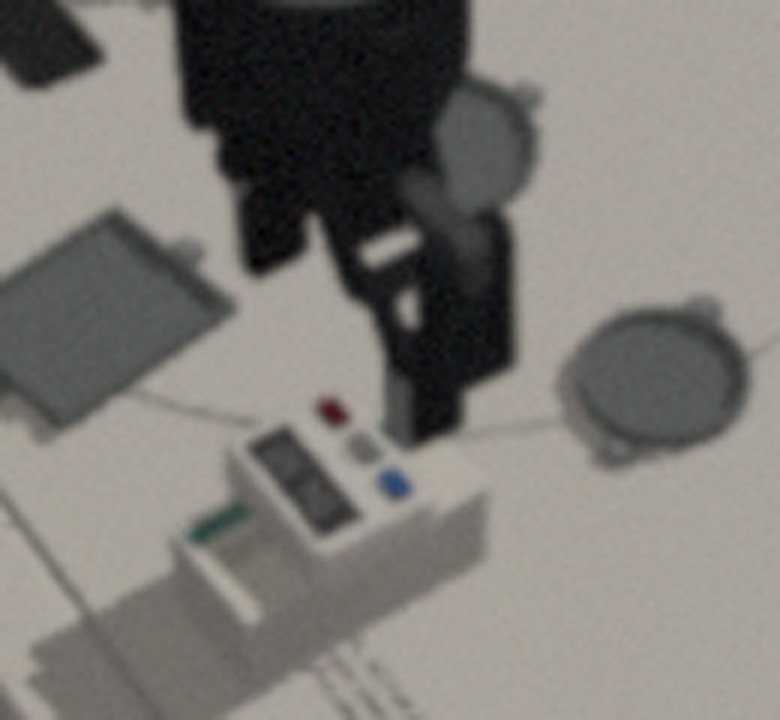

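Request:
{"method": "arm_command", "body": {
  "rot": [
    [0, 0.9, -0.5],
    [0, 0, 0],
    [0, 0, 0]
  ],
  "slide": [
    [-9, -6, 0],
    [-3, -1, 0],
    [0, 0, 0]
  ],
  "gripper": [60, 60, 60]
}}

```text
clock: 8.98
eef_pos: [490.3, -164.7, 66.1]
tool_rot: [-3.14, 0.002, -1.582]
force: [-0.7, -0.0, -0.0]
width: 60.0
```

```bash
cat > tip.py <<'E'
from h import *
np.set_printoptions(precision=1,suppress=True,linewidth=180)
im,d,c=grab('wrist'); P=cloud(c,d); s=telemetry.read_state()
C=R.from_euler('xyz',s['tool_rot']).as_matrix(); L=(P-s['eef_pos'])@C
k=(np.abs(L[...,0])<60)&(np.abs(L[...,1])<20)&(L[...,2]>-60)&(L[...,2]<10)&(im.astype(int).sum(-1)<330)
for sg in(-1,1):
    q=L[k&(L[...,0]*sg>0)]
    print(sg,len(q),'tip z behind',np.percentile(q[:,2],[95,98,99.5]), 'x',np.percentile(q[:,0]*sg,[.5,2,5]),'y',np.percentile(q[:,1],[2,98]))
print(s['eef_pos'],s['width'])
E
python3 tip.py; python3 d.py 490 -165.6 43 -1.585
```

```text
-1 1156 tip z behind [-32.  -30.2 -28.8] x [28.3 28.4 28.5] y [-10.7  10.6]
1 1157 tip z behind [-32.2 -30.3 -29. ] x [30.9 31.  31.1] y [-10.8  10.8]
[ 490.7 -164.9   66.3] 60.032183868415714
dpos [ -0.7  -0.7 -23.3] drot [-0.1  0.2 -0.2] clk 9.0333 q7 -1.3940406682764637 w 60.032183868415714
```

```bash
python3 - <<'E'
from h import *
im,d,c=load('scene')
for p in[(400,440),(425,440),(460,420)]:
    r=rays(c,[(200+p[0]/6-.5,180+p[1]/6-.5)])[0];o=np.array(c['xyz'])
    for y in(-121,-130,-136): print(p,y,(o+r*((y-o[1])/r[1])).round(1))
E
```

```text
(400, 440) -121 [ 544.  -121.   -12.4]
(400, 440) -130 [ 538.1 -130.     0.6]
(400, 440) -136 [ 534.2 -136.     9.2]
(425, 440) -121 [ 554.2 -121.   -19.4]
(425, 440) -130 [ 548.1 -130.    -6.3]
(425, 440) -136 [ 544.1 -136.     2.5]
(460, 420) -121 [ 568.6 -121.   -18.6]
(460, 420) -130 [ 562.3 -130.    -5.5]
(460, 420) -136 [ 558.1 -136.     3.2]
```

Request:
{"method": "arm_command", "body": {
  "rot": [
    [0, 0, 0],
    [0, 0, 0],
    [0, 0, 0]
  ],
  "slide": [
    [-2, -1, -14],
    [-1, 0, -14],
    [0, 0, -6]
  ],
  "gripper": [70, 70, 70]
}}

```text
clock: 9.28
eef_pos: [490.9, -167.5, 35.5]
tool_rot: [-3.13, -0.001, -1.583]
force: [-0.9, 0.7, -1.0]
width: 70.3
```

```bash
python3 tip.py;  python3 - <<'E'
from h import *
im,d,c=load('wrist'); save(im,'w12.png',s=1.4)
im,d,c=grab('scene'); save(im,'s12.png',(200,180,330,300),6)
E
python3 d.py 490 -165.6 15 -1.585
```

```text
-1 3121 tip z behind [-18.  -17.5 -16. ] x [0.1 0.7 1.8] y [-15.2  17.6]
1 2808 tip z behind [-17.9 -17.5 -16.1] x [0.4 1.  2. ] y [-15.2  17.2]
[ 490.5 -167.5   34.9] 69.82126094204646
dpos [ -0.7   1.8 -20.5] drot [ 0.1  0.6 -0.1] clk 9.3833 q7 -1.398083429738759 w 69.66310955113612
```

View pics/w12.png

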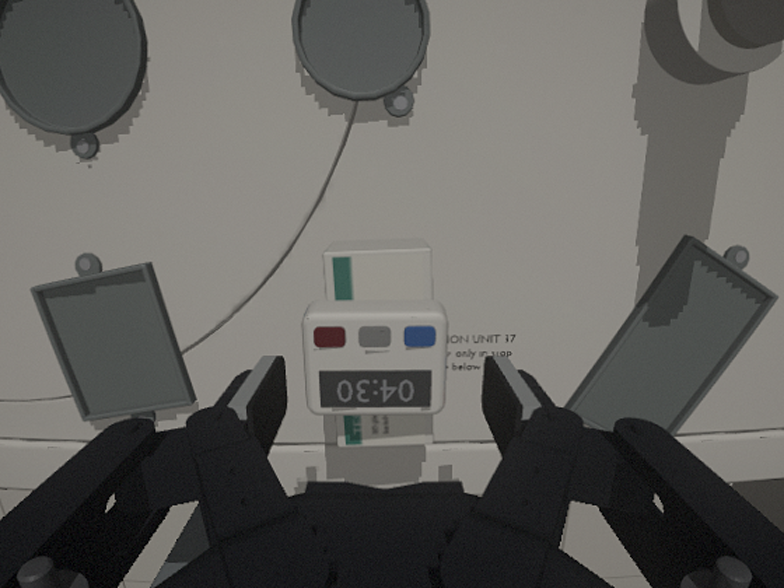

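View pics/s12.png

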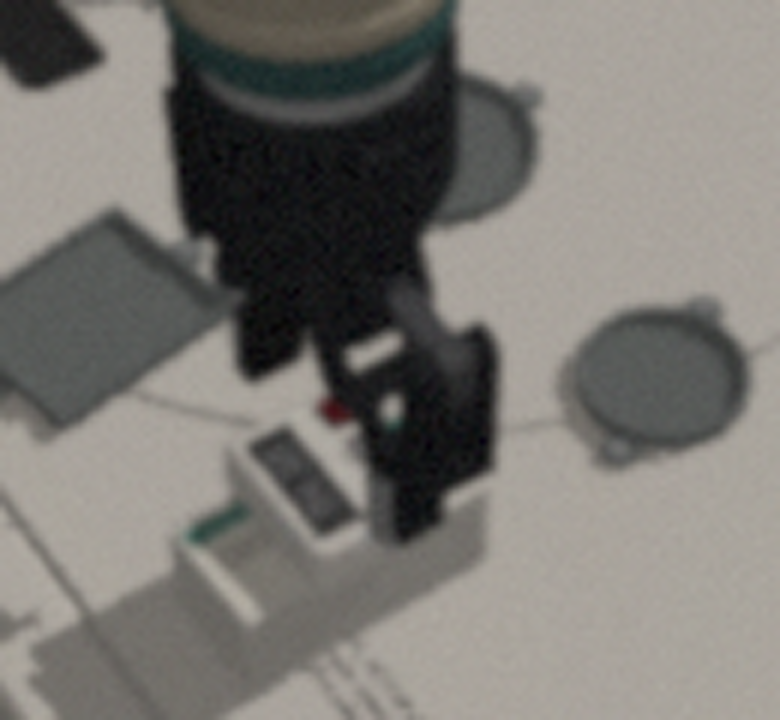

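Request:
{"method": "arm_command", "body": {
  "rot": [
    [0, 0.6, 0],
    [0, 0, 0],
    [0, 0, 0]
  ],
  "slide": [
    [-1, 2, -10],
    [-1, 1, -8],
    [0, 0, -5]
  ],
  "gripper": [70, 70, 70]
}}

```text
clock: 9.63
eef_pos: [490.7, -164.8, 13.3]
tool_rot: [-3.137, -0.002, -1.584]
force: [0.1, 0.1, -0.3]
width: 70.0
```

```bash
 python3 - <<'E'
from h import *
im,d,c=grab('scene'); save(im,'s13.png',(200,180,330,300),6)
im,d,c=grab('side'); save(im,'d13.png',(260,150,400,250),5)
E
python3 d.py 490 -165.6 15 -1.585
```

```text
dpos [-0.3 -0.9  2.1] drot [ 0.1  0.2 -0.1] clk 9.7333 q7 -1.4082255768358491 w 69.68558391964675
```

View pics/s13.png

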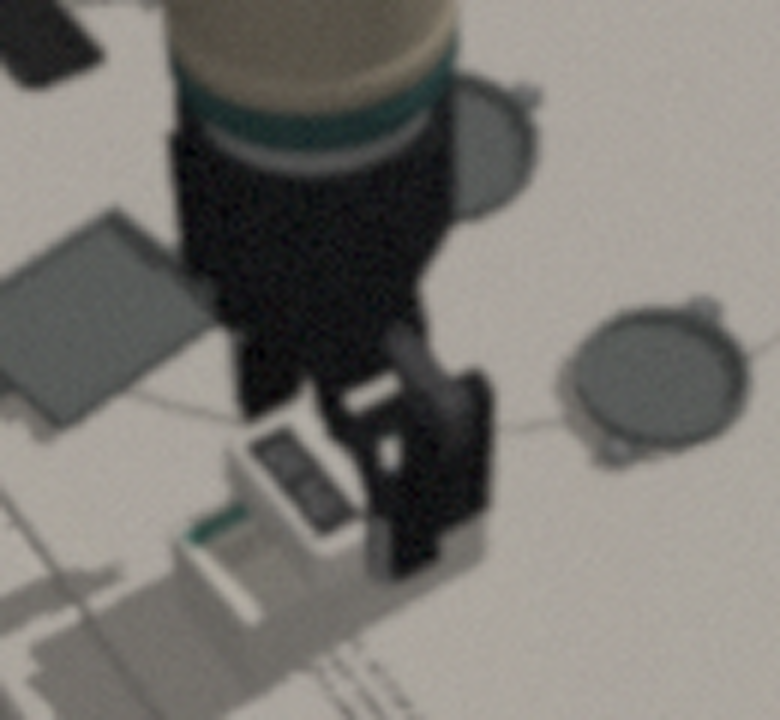

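View pics/d13.png

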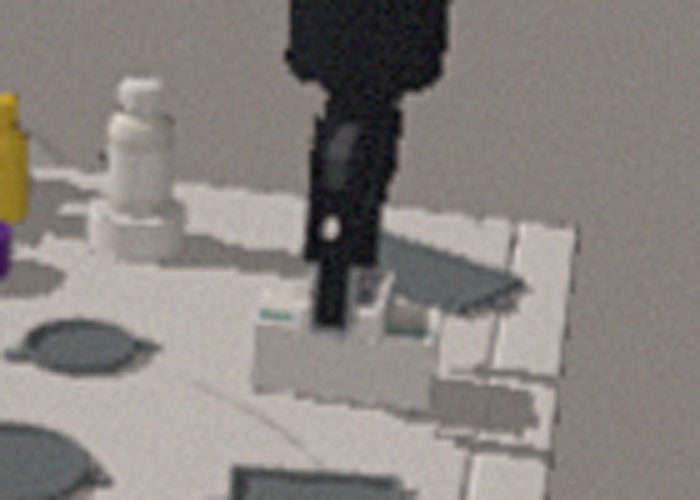

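Request:
{"method": "arm_command", "body": {
  "rot": [
    [0, 0, 0],
    [0, 0, 0],
    [0, 0, 0],
    [0, 0, 0]
  ],
  "slide": [
    [0, -1, 2],
    [0, 0, -1],
    [0, 0, -1],
    [0, 0, -1]
  ],
  "gripper": [66, 60, 50, 50]
}}

```text
clock: 10.07
eef_pos: [490.4, -165.6, 14.0]
tool_rot: [-3.138, -0.002, -1.583]
force: [-2.0, -0.4, 9.2]
width: 56.4
```

```bash
 python3 - <<'E'
from h import *
im,d,c=grab('scene'); save(im,'s14.png',(200,180,330,300),6)
im,d,c=grab('side'); save(im,'d14.png',(260,150,400,250),5)
E
python3 d.py 490 -165.6 15 -1.585
```

```text
dpos [-0.4 -0.   1. ] drot [ 0.1  0.2 -0.1] clk 10.1667 q7 -1.4068274449078542 w 56.18316106360155
```

View pics/s14.png

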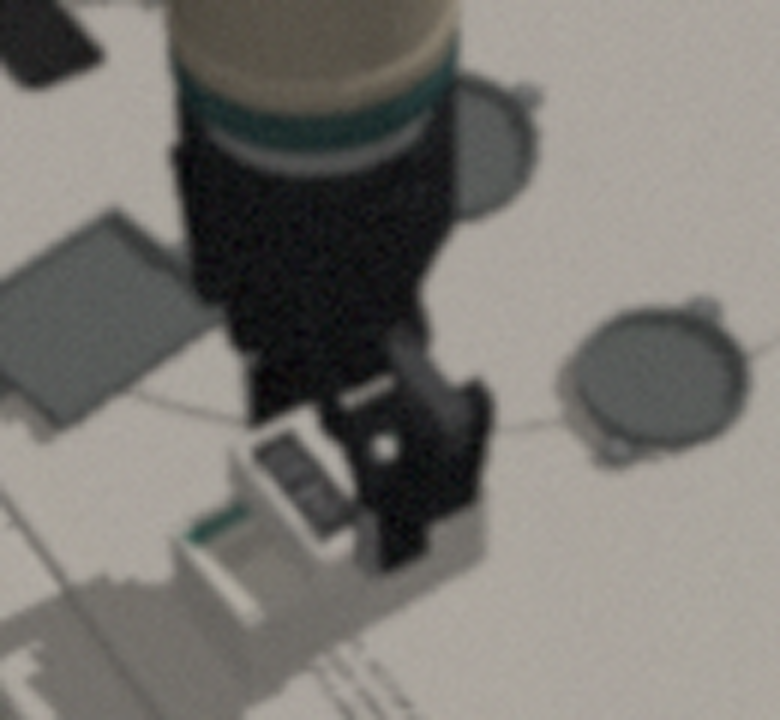

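View pics/d14.png

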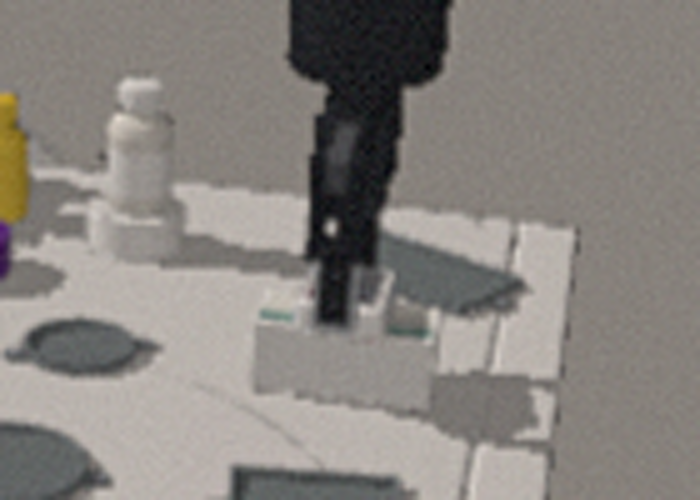

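```bash
 python3 - <<'E'
from h import *
im,d,c=load('side')
r=rays(c,[(260+333/5-.5,150+328/5-.5)])[0];o=np.array(c['xyz'])
for y in(-137,-125): print((o+r*((y-o[1])/r[1])).round(1))
E
```

```text
[ 490.5 -137.    41. ]
[ 489.1 -125.    46.5]
```

Request:
{"method": "arm_command", "body": {
  "rot": [
    [0, 0, 0],
    [0, 0, 0],
    [0, 0, 0]
  ],
  "slide": [
    [0, 0, 6],
    [0, 0, 10],
    [0, 0, 15]
  ],
  "gripper": [50, 50, 50]
}}

```text
clock: 10.42
eef_pos: [488.7, -165.2, 45.3]
tool_rot: [3.141, -0.001, -1.583]
force: [-0.5, -0.5, 0.3]
width: 56.2
```

```bash
 python3 - <<'E'
from h import *
im,d,c=grab('side'); save(im,'d15.png',(260,150,400,250),5)
im,d,c=grab('wrist'); save(im,'w15.png',s=1.4)
E
python3 d.py 478 -29 60 -1.4
```

```text
dpos [-13.1 137.   12.6] drot [ 0.1  0.3 10.5] clk 10.5167 q7 -1.4012835305336466 w 56.49562641686025
```

View pics/d15.png

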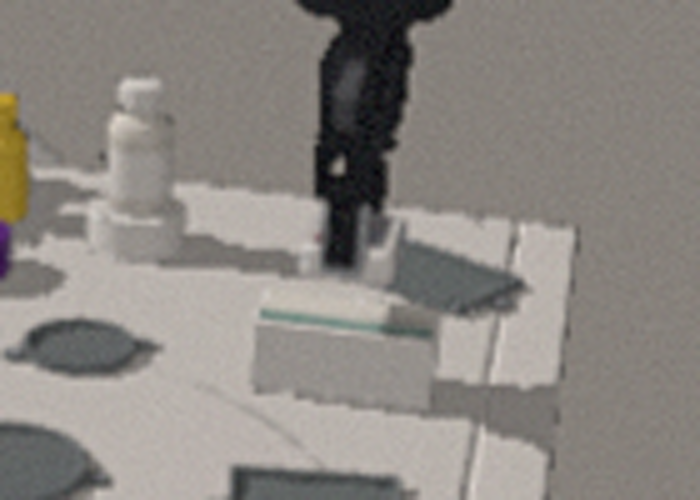

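View pics/w15.png

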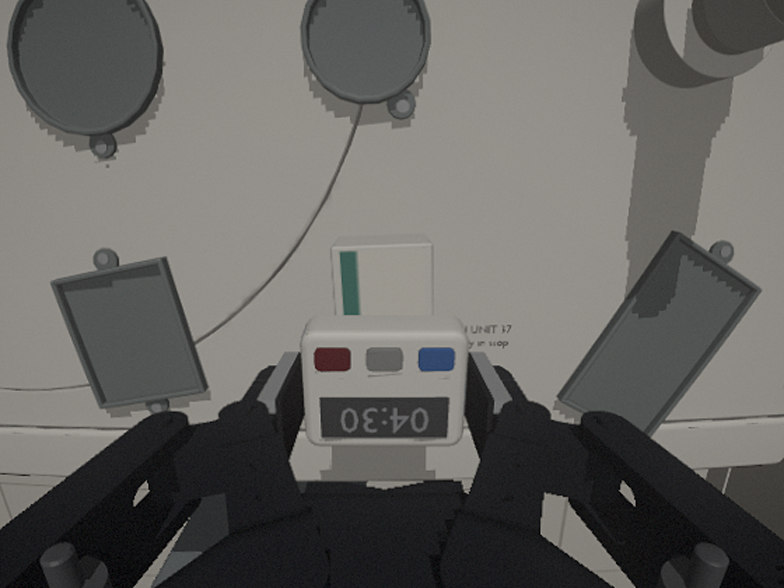

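```bash
 python3 - <<'E'
from quad import *
quad([(51,283),(166,257),(208,388),(101,408)])
quad([(675,232),(761,289),(0,0),(557,399)][:3])
E
```

```text
[480.4 -29.8] [67.6 74.8 67.  75.5] [ 100.8    9.8  -78.7 -169.7]
[ 562.2 -225.8] [ 64.1 413.4 350. ] [  61.4 -110.7   70.7]
```

Request:
{"method": "arm_command", "body": {
  "rot": [
    [0, 0, 5],
    [0, 0, 7],
    [0, 0, 7],
    [0, 0, 7],
    [0, 0, 7]
  ],
  "slide": [
    [0, 5, 15],
    [0, 15, 15],
    [0, 20, 10],
    [0, 20, 5],
    [0, 20, 0]
  ],
  "gripper": [50, 50, 50, 50, 50]
}}

```text
clock: 10.93
eef_pos: [491.2, -90.2, 95.1]
tool_rot: [-3.136, -0.01, -0.997]
force: [0.1, -0.1, -0.6]
width: 56.0
```

Request:
{"method": "arm_command", "body": {
  "rot": [
    [0, 0, 7],
    [0, 0, 7],
    [0, 0, 7],
    [0, 0, 7],
    [0, 0, 7]
  ],
  "slide": [
    [0, 18, 0],
    [0, 18, 0],
    [0, 0, -1],
    [0, 0, -1],
    [0, 0, -1]
  ],
  "gripper": [50, 50, 50, 50, 50]
}}

```text
clock: 11.35
eef_pos: [492.2, -46.0, 93.8]
tool_rot: [-3.131, -0.013, -0.37]
force: [-1.4, 0.1, -0.9]
width: 56.1
```

```bash
python3 d.py 480 -29.5 80 0.17
```

```text
dpos [-12.2  16.5 -13.8] drot [-0.5  0.8 30.9] clk 11.35 q7 -0.7563766191874303 w 56.1275247348522
```

Request:
{"method": "arm_command", "body": {
  "rot": [
    [-0.5, 0.8, 7],
    [0, 0, 7],
    [0, 0, 7],
    [0, 0, 6],
    [0, 0, 3]
  ],
  "slide": [
    [-6, 8, -2],
    [-5, 8, -3],
    [0, 0, -3],
    [0, 0, -3],
    [0, 0, -3]
  ],
  "gripper": [50, 50, 50, 50, 50]
}}

```text
clock: 11.77
eef_pos: [481.2, -29.5, 79.6]
tool_rot: [3.14, -0.004, 0.174]
force: [-0.1, 0.2, -0.4]
width: 56.4
```

```bash
python3 - <<'E'
from h import *
im,d,c=grab('wrist'); save(im,'w16.png',s=1.4)
E
python3 d.py 480 -29.5 50 0.17
```

```text
dpos [ -0.9   0.2 -29.1] drot [ 0.   0.2 -0.3] clk 11.8167 q7 -0.42320958822026344 w 56.128580933639846
```

View pics/w16.png

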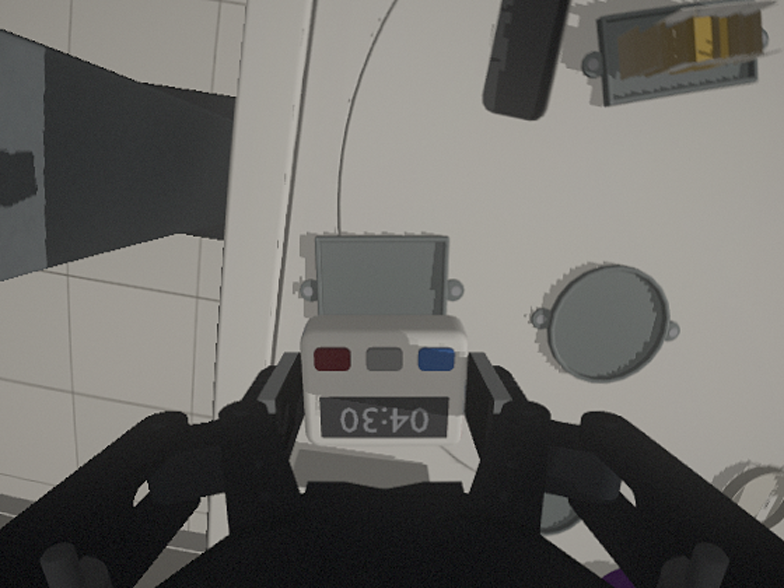

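```bash
 python3 - <<'E'
from h import *
im,d,c=load('wrist')
w=onplane(c,np.array([(315,236),(449,236)])/1.4,6.5)[:,:2]; e=w[1]-w[0]; L=np.linalg.norm(e); n=np.array([e[1],-e[0]])/L
print(w,L,np.degrees(np.arctan2(e[1],e[0])),w.mean(0)+33*n)
E
```

```text
[[ 4.36132522e+02 -3.70358115e-01]
 [ 5.11577069e+02  1.29205542e+01]] 76.60631892070893 9.991163495936085 [479.58017298 -26.22444119]
```

Request:
{"method": "arm_command", "body": {
  "rot": [
    [0, 0, 0],
    [0, 0, 0],
    [0, 0, 0],
    [0, 0, 0]
  ],
  "slide": [
    [-1, 0, -25],
    [-1, 0, -25],
    [0, 0, -16],
    [0, 0, -6]
  ],
  "gripper": [50, 50, 50, 50]
}}

```text
clock: 12.15
eef_pos: [481.5, -30.6, 6.5]
tool_rot: [3.14, -0.01, 0.167]
force: [-0.1, 0.4, 0.1]
width: 56.2
```

```bash
python3 d.py 480 -29.5 -10 0.17
```

```text
dpos [ -1.5   1.1 -16.5] drot [-0.   0.6  0.2] clk 12.15 q7 -0.551797424281361 w 56.24529547420301
```

Request:
{"method": "arm_command", "body": {
  "rot": [
    [0, 0.5, 0.2],
    [0, 0, 0],
    [0, 0, 0]
  ],
  "slide": [
    [-1, 2, -9],
    [0, 1, -8],
    [0, 0, -3]
  ],
  "gripper": [50, 50, 50]
}}

```text
clock: 12.4
eef_pos: [480.7, -27.5, -15.0]
tool_rot: [3.141, -0.001, 0.168]
force: [0.4, -0.7, 0.6]
width: 56.2
```

```bash
python3 - <<'E'
from h import *
im,d,c=grab('wrist'); save(im,'w17.png',(180,130,370,340),3.0)
im,d,c=grab('side'); save(im,'d17.png',(270,200,390,290),6)
E
python3 d.py 480 -28 -22 0.172
```

```text
dpos [-0.9 -0.4 -7.5] drot [0.  0.1 0.2] clk 12.5 q7 -0.5824405875922691 w 56.5023087207653
```

View pics/w17.png

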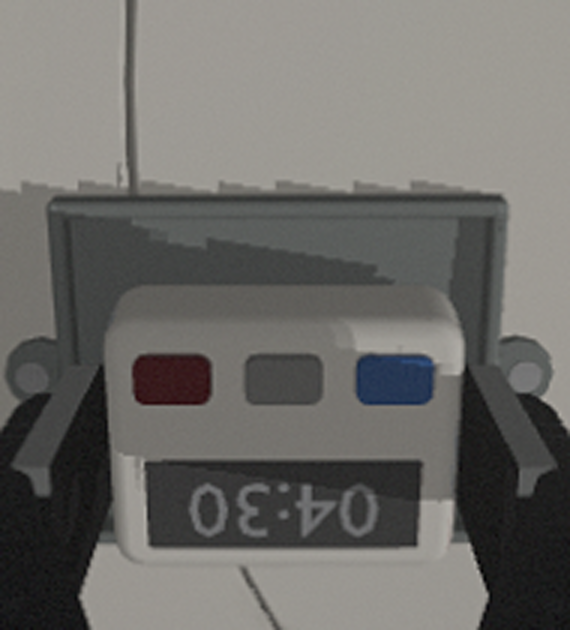

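View pics/d17.png

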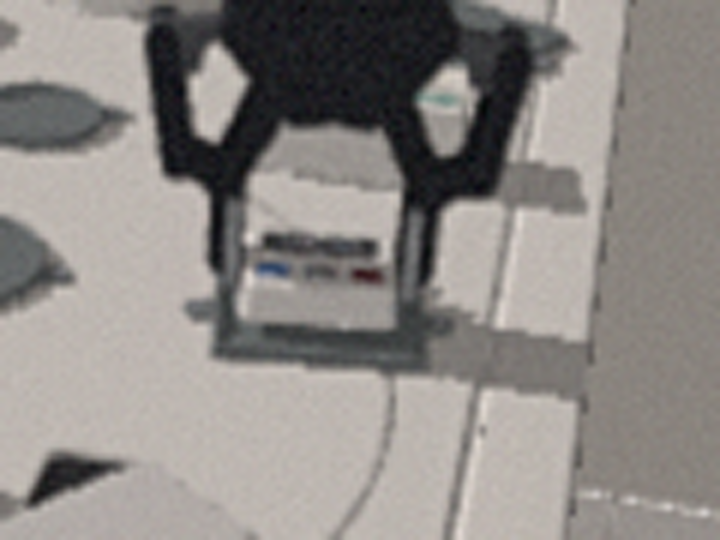

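```bash
 python3 - <<'E'
from h import *
im,d,c=load('wrist')
f=lambda L:np.array([(180+x/3-.4,130+y/3-.4) for x,y in L])
print('nest far',onplane(c,f([(48,199),(508,197)]),6.5)[:,:2].round(1),'near',onplane(c,f([(462,545)]),6.5)[:,:2].round(1))
print('timer far',onplane(c,f([(130,290),(440,288)]),22)[:,:2].round(1),'near',onplane(c,f([(140,562),(440,562)]),25)[:,:2].round(1))
print('timer sides',onplane(c,f([(104,340),(463,340)]),22)[:,:2].round(1))
P=cloud(c,d); L=P[(P[...,2]>18)&(P[...,2]<32)&(im.astype(int).sum(-1)>330)]; print(len(L),cv2.minAreaRect(L[:,:2].astype(np.float32)),np.percentile(L[:,2],[5,50,95]))
E
```

```text
nest far [[4.361e+02 1.000e-01]
 [5.111e+02 1.320e+01]] near [[518.3 -52.6]]
timer far [[ 4.533e+02 -7.800e+00]
 [ 4.996e+02  4.000e-01]] near [[460.9 -52.9]
 [509.2 -44.8]]
timer sides [[450.3 -16.6]
 [504.9  -7.3]]
4945 ((480.684326171875, -29.72226333618164), (55.546775817871094, 43.56063461303711), 10.108474731445312) [22.6558499  23.88140253 24.90689088]
```

Request:
{"method": "arm_command", "body": {
  "rot": [
    [0, 0, 0.2],
    [0, 0, 0],
    [0, 0, 0]
  ],
  "slide": [
    [-1, 3, -3],
    [0, 0, -3],
    [0, 0, -2]
  ],
  "gripper": [50, 50, 50]
}}

```text
clock: 12.75
eef_pos: [481.3, -24.4, -21.4]
tool_rot: [3.141, -0.005, 0.171]
force: [-0.5, -0.2, -0.2]
width: 56.0
```

```bash
python3 d.py 479.5 -24 -22 0.172
```

```text
dpos [-1.8  0.4 -0.6] drot [0.  0.3 0. ] clk 12.75 q7 -0.6062917491862919 w 55.992871012047665
```

Request:
{"method": "arm_command", "body": {
  "rot": [
    [0, 0.3, 0],
    [0, 0, 0]
  ],
  "slide": [
    [-2, 0, -2],
    [0, 0, -1]
  ],
  "gripper": [50, 50]
}}

```text
clock: 12.92
eef_pos: [481.2, -24.3, -22.0]
tool_rot: [3.139, -0.004, 0.171]
force: [-3.7, 1.1, 11.3]
width: 56.0
```

```bash
python3 - <<'E'
from h import *
im,d,c=grab('wrist'); save(im,'w18.png',(180,130,370,340),3.0)
P=cloud(c,d); L=P[(P[...,2]>10)&(P[...,2]<32)&(im.astype(int).sum(-1)>330)]; print(len(L),cv2.minAreaRect(L[:,:2].astype(np.float32)),np.percentile(L[:,2],[5,50,95]))
E
python3 d.py 479.5 -24 -22 0.172
```

```text
4739 ((481.3009338378906, -26.493927001953125), (54.96542739868164, 43.52727127075195), 10.671279907226562) [15.79291964 16.93198663 17.98391393]
dpos [-1.7  0.2 -0. ] drot [0.1 0.2 0. ] clk 12.9667 q7 -0.6087911098274835 w 56.3028846921089
```

View pics/w18.png

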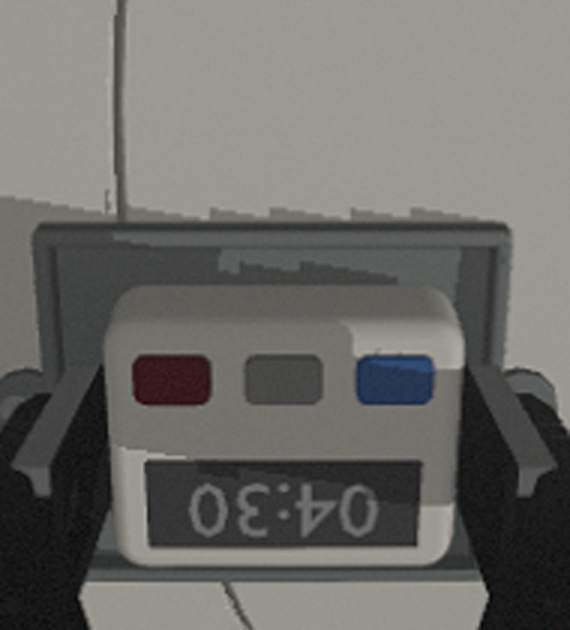

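Request:
{"method": "arm_command", "body": {
  "rot": [
    [0, 0, 0],
    [0, 0, 0],
    [0, 0, 0],
    [0, 0, 0],
    [0, 0, 0]
  ],
  "slide": [
    [0, 0, 0],
    [0, 0, 0],
    [0, 0, 8],
    [0, 0, 25],
    [0, 0, 30]
  ],
  "gripper": [70, 75, 80, 85, 85]
}}

```text
clock: 13.38
eef_pos: [477.8, -24.2, 40.2]
tool_rot: [3.14, 0.005, 0.173]
force: [0.6, 0.6, -0.7]
width: 85.0
```

Request:
{"method": "arm_command", "body": {
  "rot": [
    [0, 0, 0],
    [0, 0, 0],
    [0, 0, 0],
    [0, 0, 0],
    [0, 0, 0]
  ],
  "slide": [
    [0, 0, 35],
    [0, -10, 30],
    [5, -30, 25],
    [5, -30, 10],
    [0, -30, 5]
  ],
  "gripper": [85, 85, 85, 85, 85]
}}

```text
clock: 13.8
eef_pos: [489.3, -118.2, 157.6]
tool_rot: [-3.14, -0.003, 0.191]
force: [0.8, 0.9, -0.2]
width: 85.1
```

```bash
python3 - <<'E'
from h import *
im,d,c=grab('wrist'); save(im,'w19.png',s=1.4)
im,d,c=grab('side'); save(im,'d19.png',(230,180,390,290),5)
E
python3 d.py 488 -165.6 50 -1.571
```

```text
dpos [   0.1  -41.5 -106.3] drot [   0.1   -0.1 -100.3] clk 13.9 q7 -0.12384607846929599 w 84.75551244169743
```

View pics/w19.png

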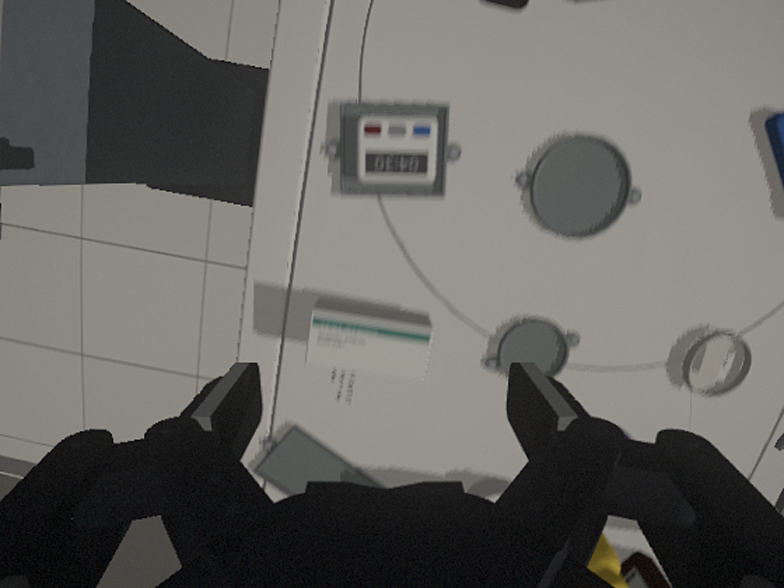

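View pics/d19.png

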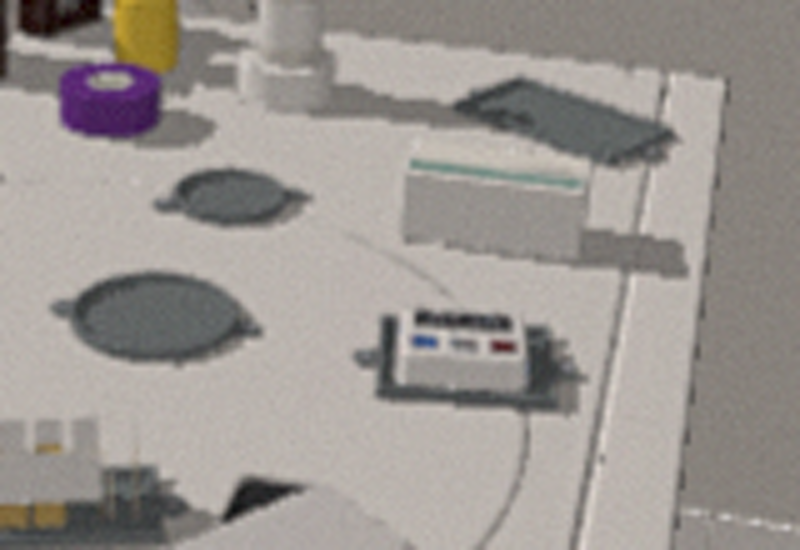

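```bash
python3 - <<'E'
from h import *
im,d,c=load('wrist');P=cloud(c,d)
k=(P[...,2]>33)&(P[...,2]<44)&(P[...,0]>420)&(P[...,0]<560)&(P[...,1]>-230)&(P[...,1]<-100)&(im.astype(int).sum(-1)>200)
q=P[k]; print(len(q),cv2.minAreaRect(q[:,:2].astype(np.float32)),np.percentile(q[:,2],[5,50,95]))
E
```

```text
3556 ((487.81591796875, -167.09616088867188), (90.45027160644531, 44.64805603027344), 1.410185694694519) [35.97116061 37.39369939 38.56949298]
```

Request:
{"method": "arm_command", "body": {
  "rot": [
    [0, 0, 7],
    [0, 0, 7],
    [0, 0, 7],
    [0, 0, 7],
    [0, 0, 7]
  ],
  "slide": [
    [0, -8, -4],
    [0, -8, -4],
    [0, -8, -4],
    [0, -8, -4],
    [0, -8, -4]
  ],
  "gripper": [85, 85, 85, 85, 85]
}}

```text
clock: 14.32
eef_pos: [487.2, -164.6, 138.9]
tool_rot: [3.138, -0.002, 0.806]
force: [-0.2, 0.1, 0.6]
width: 85.1
```

Request:
{"method": "arm_command", "body": {
  "rot": [
    [0, 0, 7],
    [0, 0, 7],
    [0, 0, 7],
    [0, 0, 7],
    [0, 0, 7]
  ],
  "slide": [
    [0, 0, -4],
    [0, 0, -4],
    [0, 0, -4],
    [0, 0, -4],
    [0, 0, -4]
  ],
  "gripper": [85, 85, 85, 85, 85]
}}

```text
clock: 14.73
eef_pos: [484.7, -165.7, 118.5]
tool_rot: [3.14, -0.001, 1.431]
force: [-0.0, 0.7, -0.4]
width: 84.8
```

```bash
python3 d.py 488 -165.6 50 1.571
```

```text
dpos [  3.3   0.1 -68.5] drot [-0.   0.1  8. ] clk 14.7333 q7 0.9134126009648398 w 84.84667528225322
```

Request:
{"method": "arm_command", "body": {
  "rot": [
    [0, 0, 7],
    [0, 0, 2],
    [0, 0, 0],
    [0, 0, 0],
    [0, 0, 0]
  ],
  "slide": [
    [2, 0, -20],
    [1, 0, -30],
    [0, 0, -25],
    [0, 0, -10],
    [0, 0, -3]
  ],
  "gripper": [80, 70, 66, 66, 66]
}}

```text
clock: 15.15
eef_pos: [487.4, -164.4, 28.8]
tool_rot: [3.139, -0.002, 1.599]
force: [0.0, 0.5, -0.7]
width: 66.0
```

```bash
python3 d.py 488 -166 -15 1.595
```

```text
dpos [  0.6  -1.6 -43.8] drot [-0.1  0.2 -0.2] clk 15.15 q7 0.9019803704453216 w 65.95730896136008
```

Request:
{"method": "arm_command", "body": {
  "rot": [
    [0, 0, 0],
    [0, 0, 0],
    [0, 0, 0],
    [0, 0, 0]
  ],
  "slide": [
    [0, -1, -18],
    [0, -1, -15],
    [0, 0, -9],
    [0, 0, -2]
  ],
  "gripper": [66, 66, 66, 66]
}}

```text
clock: 15.48
eef_pos: [489.1, -165.8, -14.0]
tool_rot: [3.136, -0.0, 1.598]
force: [-0.3, -0.3, -0.5]
width: 66.1
```

```bash
python3 d.py 488 -166 -15 1.595;python3 - <<'E'
from h import *
im,d,c=grab('wrist'); save(im,'w20.png',s=1.4)
im,d,c=grab('scene'); save(im,'s20.png',(190,180,350,300),5)
E
```

```text
dpos [-1.1 -0.2 -1. ] drot [-0.   0.3 -0.2] clk 15.4833 q7 0.8220719525915359 w 66.13346707926384
```

View pics/w20.png

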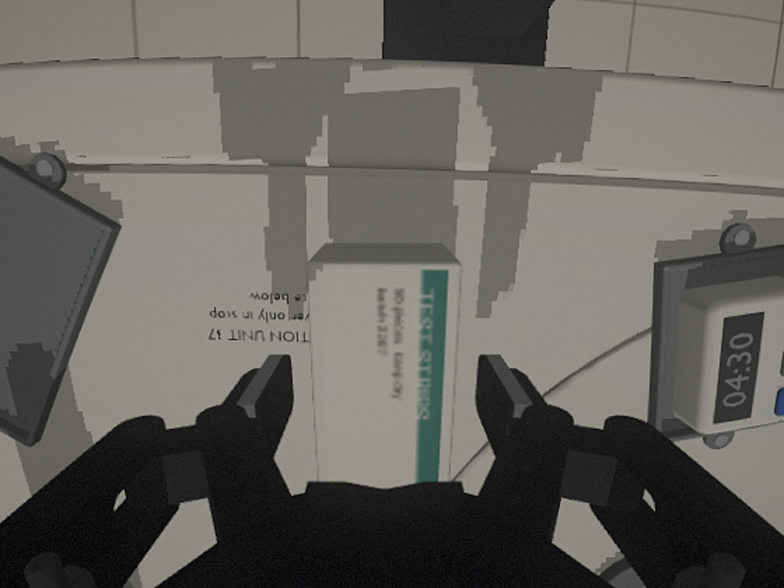

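View pics/s20.png

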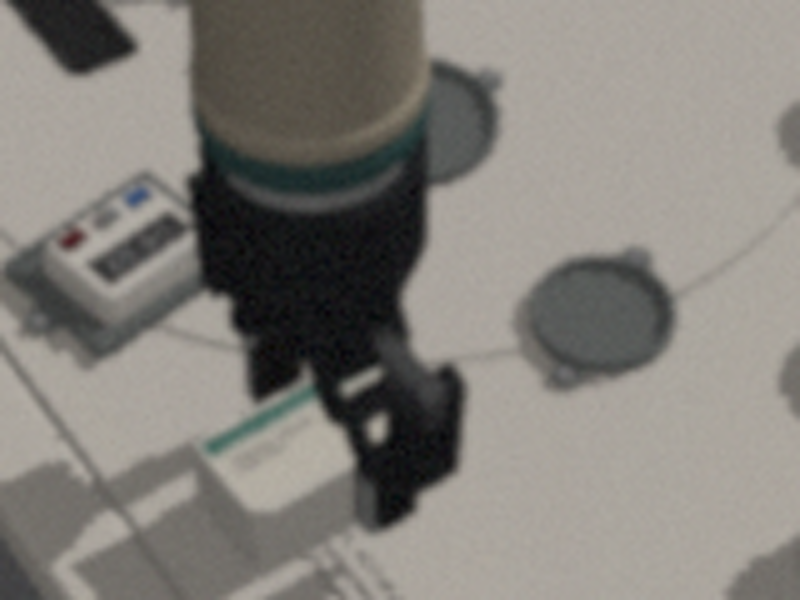

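Request:
{"method": "arm_command", "body": {
  "rot": [
    [0, 0, 0],
    [0, 0, 0],
    [0, 0, 0],
    [0, 0, 0]
  ],
  "slide": [
    [-1, 0, 0],
    [0, 0, -1],
    [0, 0, -1],
    [0, 0, 0]
  ],
  "gripper": [55, 45, 36, 36]
}}

```text
clock: 15.92
eef_pos: [490.5, -165.9, -11.3]
tool_rot: [3.13, 0.002, 1.598]
force: [-0.6, -0.5, 0.2]
width: 43.0
```

Request:
{"method": "arm_command", "body": {
  "rot": [
    [0, 0, 0],
    [0, 0, 0],
    [0, 0, 0]
  ],
  "slide": [
    [0, 0, 6],
    [0, 0, 12],
    [0, 0, 18]
  ],
  "gripper": [36, 36, 36]
}}

```text
clock: 16.17
eef_pos: [488.8, -165.8, 24.8]
tool_rot: [3.134, 0.001, 1.599]
force: [0.3, -1.1, -0.6]
width: 43.1
```

```bash
python3 d.py 470 -317 60 1.047;python3 - <<'E'
from h import *
im,d,c=grab('wrist'); save(im,'w21.png',s=1.4)
E
```

```text
dpos [ -18.8 -151.2   35.2] drot [  0.2   0.4 -31.6] clk 16.1667 q7 0.8923202211822006 w 43.10836970323753
```

View pics/w21.png

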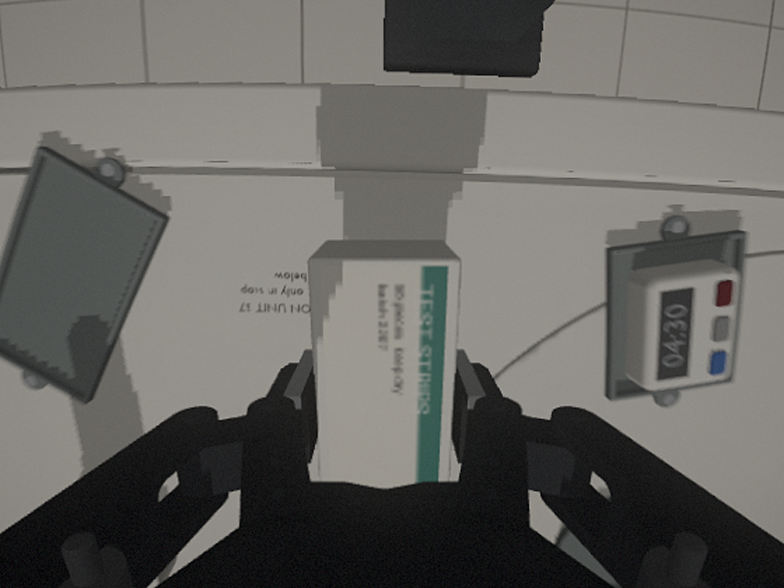

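Request:
{"method": "arm_command", "body": {
  "rot": [
    [0, 0, 0],
    [0, 0, -6],
    [0, 0, -7],
    [0, 0, -7],
    [0, 0, -7]
  ],
  "slide": [
    [0, -10, 20],
    [-3, -28, 12],
    [-4, -33, 0],
    [-4, -33, 0],
    [-4, -25, 0]
  ],
  "gripper": [36, 36, 36, 36, 36]
}}

```text
clock: 16.63
eef_pos: [480.2, -291.0, 67.8]
tool_rot: [3.118, -0.005, 1.126]
force: [-0.8, -0.5, -1.3]
width: 43.0
```

```bash
python3 d.py 470 -317 50 1.047;python3 - <<'E'
from h import *
im,d,c=grab('wrist'); save(im,'w22.png',s=1.4)
E
```

```text
dpos [-10.2 -26.  -17.8] drot [ 0.4  1.3 -4.5] clk 16.6333 q7 0.8381445006968454 w 43.0416094674551
```

View pics/w22.png

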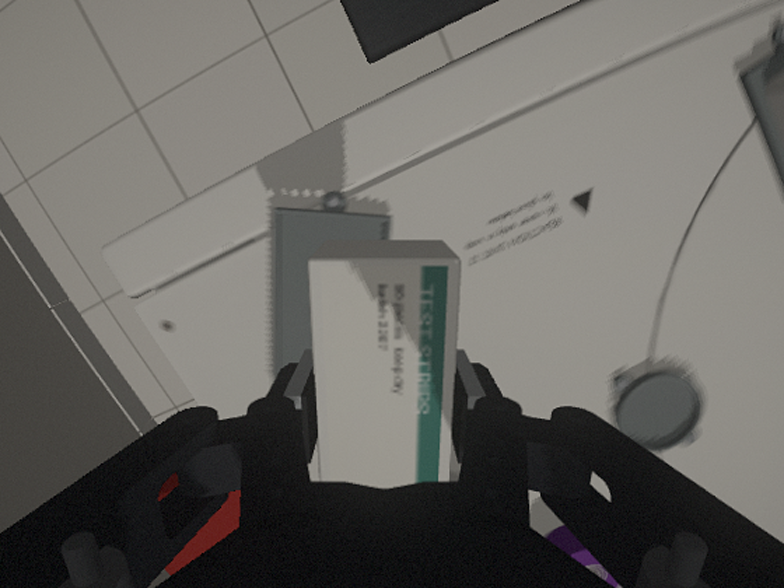

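```bash
 python3 - <<'E'
from h import *
im,d,c=load('wrist'); save(im,'w22c.png',(180,130,290,290),5)
E
```

Request:
{"method": "arm_command", "body": {
  "rot": [
    [0.4, 1.3, -4.5],
    [0, 0, 0],
    [0, 0, 0],
    [0, 0, 0]
  ],
  "slide": [
    [-5, -12, -10],
    [-5, -10, -10],
    [-1, -2, -8],
    [0, 0, -3]
  ],
  "gripper": [36, 36, 36, 36]
}}

```text
clock: 17.02
eef_pos: [466.8, -326.2, 37.0]
tool_rot: [3.136, 0.006, 1.031]
force: [-0.4, 0.8, -1.1]
width: 43.1
```

```bash
python3 d.py 470 -317 20 1.047;python3 - <<'E'
from h import *
im,d,c=grab('wrist'); save(im,'w23.png',(140,100,400,340),3)
E
```

```text
dpos [  3.2   9.2 -17. ] drot [0.5 0.1 0.9] clk 17.0167 q7 0.7978641684311986 w 43.07633379314729
```

View pics/w23.png

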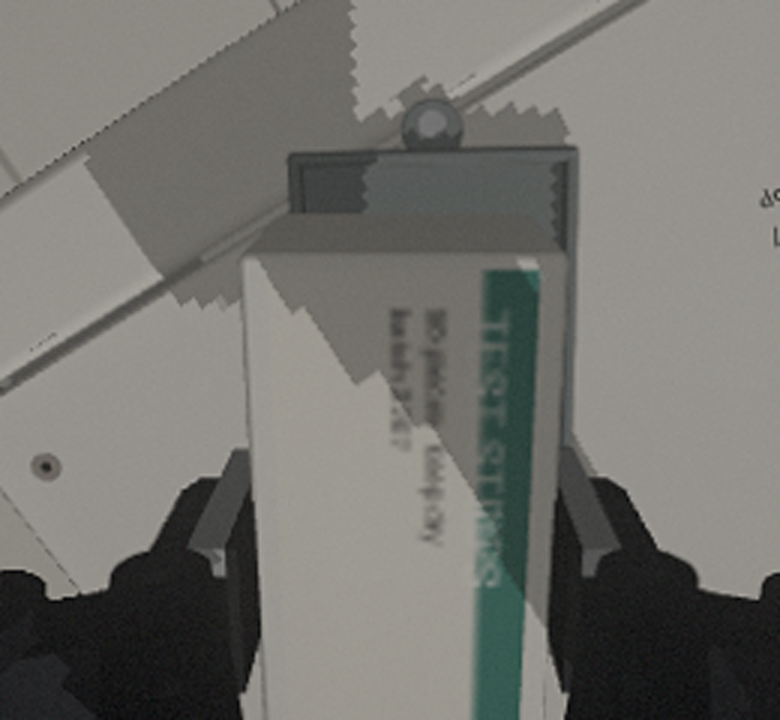

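```bash
 cat > edge.py <<'E'
from h import *
def edge(p,q,z,depth,name='wrist'):
    im,d,c=load(name)
    w=onplane(c,np.array([p,q]),z)[:,:2]; e=w[1]-w[0]; L=np.linalg.norm(e); n=np.array([e[1],-e[0]])/L
    print(w.round(1).tolist(),'len',L.round(1),'ang',np.degrees(np.arctan2(e[1],e[0])).round(1),'ctr',(w.mean(0)+depth*n).round(1))
E
python3 - <<'E'
from edge import *
f=lambda x,y:(140+x/3-.4,100+y/3-.4)
edge(f(289,154),f(578,147),6.5,55)
# carton bottom? top far edge z = underside+38
z=37+11.5+38
edge(f(243,258),f(568,256),z,45)
E
python3 d.py 470 -317 20 1.047
```

```text
[[407.1, -321.0], [437.7, -266.7]] len 62.3 ang 60.5 ctr [ 470.3 -320.9]
[[415.8, -321.6], [437.5, -284.7]] len 42.8 ang 59.5 ctr [ 465.5 -325.9]
dpos [  3.5   8.6 -16.7] drot [0.4 0.  0.9] clk 17.0667 q7 0.7975987985359847 w 43.017942509680864
```

Request:
{"method": "arm_command", "body": {
  "rot": [
    [0.4, 0, 0.9],
    [0, 0, 0],
    [0, 0, 0]
  ],
  "slide": [
    [4, 5, -14],
    [1, 0, -12],
    [0, 0, -8]
  ],
  "gripper": [36, 36, 36]
}}

```text
clock: 17.32
eef_pos: [473.6, -317.1, 2.8]
tool_rot: [3.138, -0.003, 1.055]
force: [-0.1, -0.4, -0.6]
width: 43.0
```

```bash
python3 d.py 471.4 -320.7 -9 1.05;python3 - <<'E'
from h import *
im,d,c=grab('wrist'); save(im,'w24.png',(140,100,400,340),3)
E
```

```text
dpos [ -2.2  -3.6 -11.8] drot [-0.1  0.2 -0.3] clk 17.3167 q7 0.7658032372845769 w 43.0357064452281
```

View pics/w24.png

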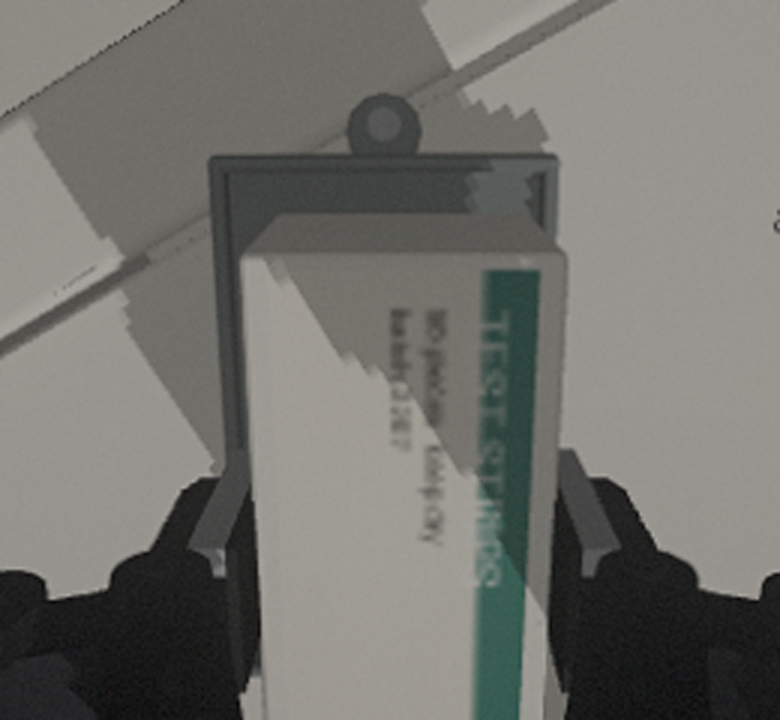

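Request:
{"method": "arm_command", "body": {
  "rot": [
    [0, 0.2, -0.3],
    [0, 0, 0],
    [0, 0, 0]
  ],
  "slide": [
    [-2, -3, -4],
    [0, 0, -3],
    [0, 0, -2]
  ],
  "gripper": [36, 36, 36]
}}

```text
clock: 17.62
eef_pos: [470.8, -317.9, -8.4]
tool_rot: [-3.138, -0.002, 1.053]
force: [0.1, 0.1, -0.8]
width: 42.6
```

```bash
python3 d.py 471.4 -320.7 -9 1.05;python3 - <<'E'
from h import *
im,d,c=grab('wrist'); save(im,'w25.png',(140,100,400,340),3)
from edge import edge
E
```

```text
dpos [ 0.6 -2.8 -0.6] drot [-0.2 -0.1 -0.1] clk 17.6167 q7 0.7564584009457144 w 42.56353557990543
```

View pics/w25.png

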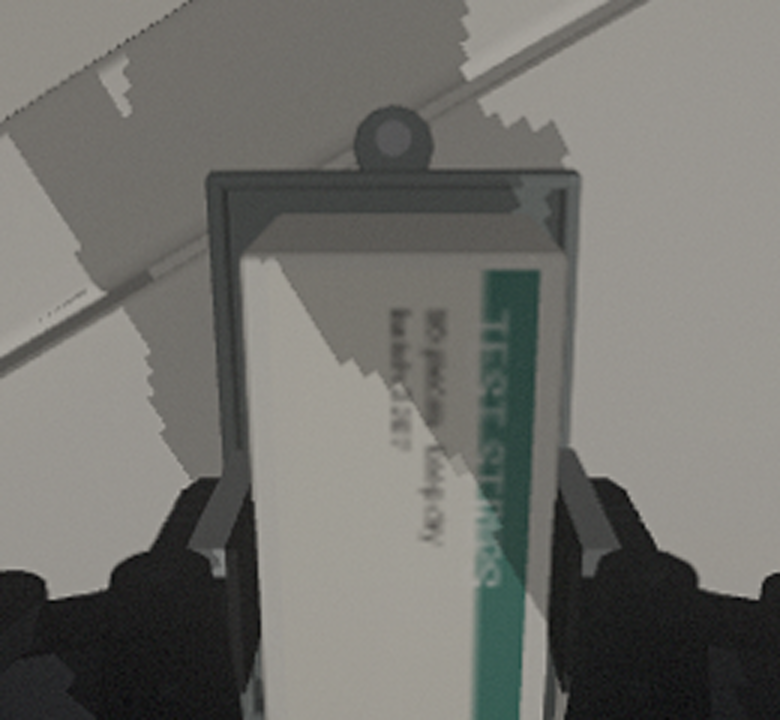

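Request:
{"method": "arm_command", "body": {
  "rot": [
    [0, 0, 0],
    [0, 0, 0]
  ],
  "slide": [
    [0, -2, -2],
    [0, 0, -2]
  ],
  "gripper": [36, 36]
}}

```text
clock: 17.83
eef_pos: [470.7, -319.3, -10.2]
tool_rot: [-3.138, -0.001, 1.053]
force: [-7.8, 2.8, 27.9]
width: 42.9
```

Contact on the floor. Release, then lift.

Request:
{"method": "arm_command", "body": {
  "rot": [
    [0, 0, 0],
    [0, 0, 0],
    [0, 0, 0],
    [0, 0, 10],
    [0, 0, 0]
  ],
  "slide": [
    [0, 0, 1],
    [0, 0, 0],
    [0, 0, 0],
    [0, 0, 15],
    [0, 0, 28]
  ],
  "gripper": [42, 60, 65, 70, 70]
}}

```text
clock: 18.25
eef_pos: [468.4, -319.7, 32.5]
tool_rot: [-3.134, -0.0, 1.183]
force: [-0.5, 0.4, -0.4]
width: 70.2
```

Request:
{"method": "arm_command", "body": {
  "rot": [
    [0, 0, 0],
    [0, 0, 0],
    [0, 0, 0],
    [0, 0, 0],
    [0, 0, 0]
  ],
  "slide": [
    [0, 0, 35],
    [0, 0, 38],
    [10, 5, 35],
    [25, 5, 25],
    [25, 0, 20]
  ],
  "gripper": [85, 85, 85, 85, 85]
}}

```text
clock: 18.67
eef_pos: [521.6, -310.9, 190.7]
tool_rot: [-3.124, 0.001, 1.179]
force: [1.8, 0.5, 0.5]
width: 85.0
```

```bash
python3 - <<'E'
from h import *
im,d,c=grab('scene'); save(im,'s26.png',(190,180,450,370),3)
im,d,c=grab('wrist'); save(im,'w26.png',s=1.4)
E
python3 d.py 632 -315 180 1.05
```

```text
dpos [104.7  -4.5 -12.6] drot [-0.3 -0.4 -7.5] clk 18.7667 q7 1.087246897682014 w 84.82259154173958
```

View pics/s26.png

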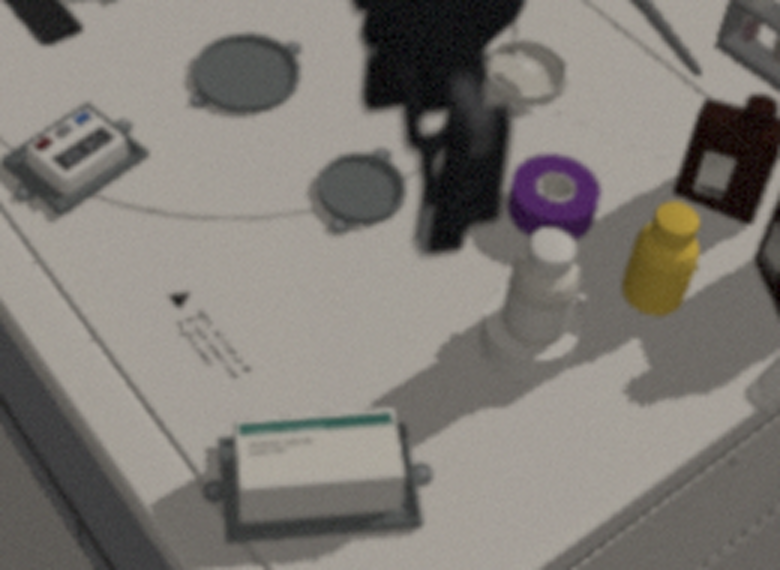

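View pics/w26.png

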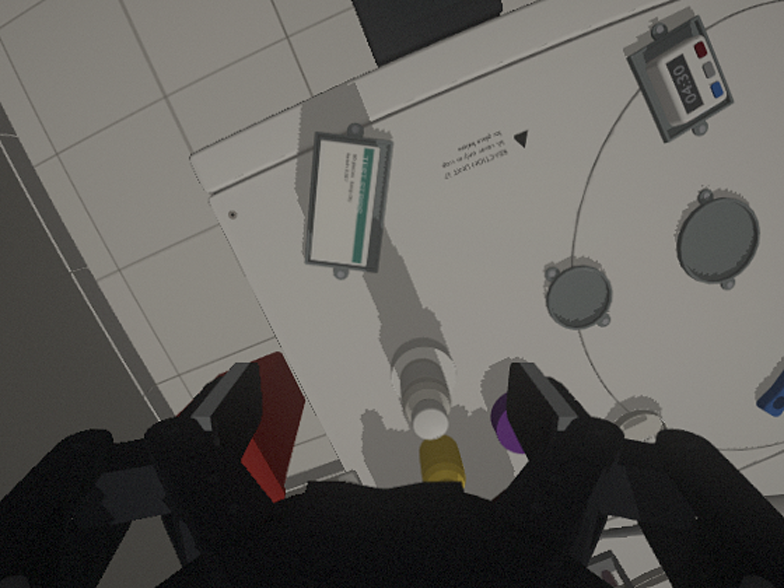

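```bash
python3 - <<'E'
from h import *
np.set_printoptions(precision=1,suppress=True)
for n in('scene','wrist'):
    im,d,c=load(n);P=cloud(c,d);h=cv2.cvtColor(im,cv2.COLOR_RGB2HSV)
    def rep(t,k):
        q=P[k&np.isfinite(P[...,0])]
        if len(q)>20: print(n,t,len(q),cv2.minEnclosingCircle(q[:,:2].astype(np.float32)),q.min(0),q.max(0))
    A=(P[...,0]>540)&(P[...,0]<800)&(P[...,1]<-180)&(P[...,1]>-420)
    rep('yellow',A&(h[...,0]>18)&(h[...,0]<32)&(h[...,1]>150)&(P[...,2]>8))
    rep('purple',A&(h[...,0]>125)&(h[...,0]<150)&(h[...,1]>120)&(P[...,2]>15))
    B=(P[...,0]>560)&(P[...,0]<680)&(P[...,1]<-270)&(P[...,1]>-360)&(h[...,1]<60)&(im.astype(int).sum(-1)>180)
    rep('cap',B&(P[...,2]>88)&(P[...,2]<112)); rep('body',B&(P[...,2]>35)&(P[...,2]<65)); rep('roll',B&(P[...,2]>18)&(P[...,2]<30))
E
```

```text
scene yellow 599 ((766.7213745117188, -342.5823669433594), 63.49370193481445) [ 704.2 -403.7    8.2] [ 799.3 -288.1   85.6]
scene purple 368 ((665.5702514648438, -332.59716796875), 138.76470947265625) [ 540.2 -392.2   15.1] [ 790.9 -218.3  251.5]
scene cap 195 ((633.5292358398438, -319.13348388671875), 14.33681869506836) [ 619.7 -330.1   88.1] [ 647.5 -305.1  101.4]
scene body 232 ((632.781982421875, -319.1327209472656), 20.52463150024414) [ 612.4 -336.6   35. ] [ 650.4 -301.3   65. ]
scene roll 325 ((632.5098876953125, -315.96014404296875), 29.62285804748535) [ 604.2 -343.9   18. ] [ 661.1 -286.5   29.9]
wrist yellow 680 ((633.9253540039062, -295.6755676269531), 98.60249328613281) [ 543.8 -349.9    8.1] [ 730.1 -255.6  312.7]
wrist purple 342 ((642.7003784179688, -254.77407836914062), 102.01898956298828) [ 540.7 -277.3   16.9] [ 744.7 -247.4  318.2]
wrist cap 555 ((632.4352416992188, -318.6144104003906), 13.108231544494629) [ 619.6 -331.5   88. ] [ 645.1 -305.7  100.4]
wrist body 385 ((628.1474609375, -317.01177978515625), 19.275175094604492) [ 612. -336.   35.] [ 632.5 -298.    64.9]
wrist roll 687 ((632.6392822265625, -315.91668701171875), 29.008371353149414) [ 603.6 -344.4   18.2] [ 655.3 -287.    30. ]
```

```bash
python3 - <<'E'
from h import *
np.set_printoptions(precision=1,suppress=True)
im,d,c=load('wrist');P=cloud(c,d);s=telemetry.read_state()
C=R.from_euler('xyz',s['tool_rot']).as_matrix(); L=(P-s['eef_pos'])@C
for u,v in[(385,487),(385,495),(385,510),(385,550),(330,490),(440,490),(385,580)]: print((u,v),L[int(v/1.4),int(u/1.4)])
k=(np.abs(L[...,0])<50)&(L[...,2]<-20)&(L[...,2]>-120)
q=L[k]; 
for lo in range(-120,-20,10):
    w=q[(q[:,2]>=lo)&(q[:,2]<lo+10)]
    if len(w): print(lo,len(w),w.min(0),w.max(0), (np.abs(w[:,0])<15).sum())
E
```

```text
(385, 487) [  1.2 239.1 192.2]
(385, 495) [  -0.5   -8.2 -103. ]
(385, 510) [  -0.6   -8.3 -107.1]
(385, 550) [  -0.6   -8.2 -115.7]
(330, 490) [ -11.6   -6.8 -100.3]
(440, 490) [  10.    -8.  -101.8]
(385, 580) [  -0.6   -8.  -121.2]
-120 8028 [ -36.7  -18.  -120. ] [  35.4   -5.9 -110. ] 3557
-110 7283 [ -45.4  -15.9 -110. ] [  43.9   14.  -100. ] 2823
-100 1656 [ -50.   -15.3 -100. ] [ 50.   14.8 -90. ] 240
-90 998 [-50. -12. -90.] [ 50.   -8.3 -80.1] 0
-80 1131 [-49.9 -10.2 -80. ] [ 50.    5.2 -70. ] 0
-70 1288 [-49.9  -9.4 -70. ] [ 48.9  14.1 -60. ] 0
-60 1076 [-50.  -9. -60.] [ 48.6  13.7 -50. ] 0
-50 782 [-49.9  -8.9 -50. ] [ 48.8  14.1 -40. ] 0
-40 41 [-43.7  -6.5 -39.9] [ 42.3   9.8 -37.9] 0
```

Request:
{"method": "arm_command", "body": {
  "rot": [
    [-0.3, -0.4, 0],
    [0, 0, 0],
    [0, 0, 0],
    [0, 0, 0],
    [0, 0, 0]
  ],
  "slide": [
    [25, -2, -10],
    [30, -2, -10],
    [30, -2, -15],
    [18, 0, -15],
    [2, 0, -10]
  ],
  "gripper": [85, 85, 85, 75, 70]
}}

```text
clock: 19.18
eef_pos: [633.2, -320.1, 130.2]
tool_rot: [3.141, 0.007, 1.177]
force: [-0.6, 0.6, -1.2]
width: 70.0
```

```bash
python3 d.py 633 -318.7 100 1.18; python3 - <<'E'
from h import *
im,d,c=grab('wrist'); save(im,'w27.png',s=1.4)
np.set_printoptions(precision=1,suppress=True)
P=cloud(c,d);h=cv2.cvtColor(im,cv2.COLOR_RGB2HSV)
B=(P[...,0]>560)&(P[...,0]<680)&(P[...,1]<-270)&(P[...,1]>-360)&(h[...,1]<60)&(im.astype(int).sum(-1)>180)
for lo,hi in((90,110),(18,30)):
    q=P[B&(P[...,2]>lo)&(P[...,2]<hi)]; print(len(q),cv2.minEnclosingCircle(q[:,:2].astype(np.float32)))
E
```

```text
dpos [ -0.2   1.4 -30.2] drot [ 0.4 -0.1  0.2] clk 19.1833 q7 1.065270047026887 w 69.98792889597254
1123 ((632.6976318359375, -318.3202209472656), 13.394403457641602)
1080 ((633.0176391601562, -316.1963806152344), 29.151634216308594)
```

View pics/w27.png

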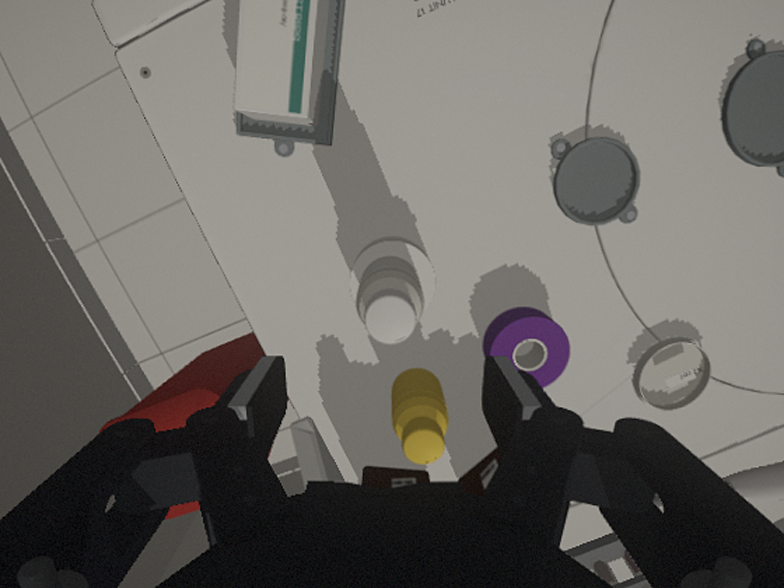

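```bash
python3 - <<'E'
from h import *
im,d,c=load('wrist')
print(onplane(c,np.array([(415,392),(441,392)])/1.4,30).round(0), onplane(c,np.array([(527,347),(485,347)])/1.4,24).round(0))
P=cloud(c,d);h=cv2.cvtColor(im,cv2.COLOR_RGB2HSV)
A=(P[...,2]<120)&(P[...,0]>540)&(P[...,0]<800)
for t,k in(('y',(h[...,0]>18)&(h[...,0]<32)&(h[...,1]>150)),('p',(h[...,0]>125)&(h[...,0]<150)&(h[...,1]>120))):
    q=P[A&k]; print(t,np.percentile(q,[1,50,99],axis=0).round(0))
E
```

```text
[[ 711. -331.   30.]
 [ 718. -314.   30.]] [[ 712. -246.   24.]
 [ 700. -273.   24.]]
y [[ 705. -350.    7.]
 [ 715. -331.   54.]
 [ 734. -315.   76.]]
p [[ 691. -269.   22.]
 [ 708. -238.   23.]
 [ 743. -219.   25.]]
```

Request:
{"method": "arm_command", "body": {
  "rot": [
    [0.4, 0, 0],
    [0, 0, 0],
    [0, 0, 0],
    [0, 0, 0],
    [0, 0, 0]
  ],
  "slide": [
    [0, 1, -25],
    [0, 0, -28],
    [0, 0, -25],
    [0, 0, -16],
    [0, 0, -5]
  ],
  "gripper": [70, 70, 70, 70, 70]
}}

```text
clock: 19.65
eef_pos: [623.3, -320.5, 24.1]
tool_rot: [-3.129, 0.005, 1.177]
force: [-0.3, -0.4, -0.1]
width: 69.6
```

```bash
python3 d.py 632.8 -318.5 14 1.18
```

```text
dpos [  9.5   2.  -10.1] drot [-0.  -0.8  0.2] clk 19.65 q7 1.0019978910375271 w 69.5726969719515
```

Request:
{"method": "arm_command", "body": {
  "rot": [
    [0, -0.8, 0],
    [0, 0, 0],
    [0, 0, 0],
    [0, 0, 0]
  ],
  "slide": [
    [8, 2, -4],
    [2, 0, -4],
    [0, 0, -3],
    [0, 0, -1]
  ],
  "gripper": [70, 70, 70, 65]
}}

```text
clock: 19.98
eef_pos: [632.9, -319.7, 12.8]
tool_rot: [3.14, -0.001, 1.175]
force: [-0.4, -0.1, -0.4]
width: 64.9
```

```bash
python3 d.py 632.8 -318.5 14 1.18;  python3 - <<'E'
from h import *
im,d,c=grab('wrist'); save(im,'w28.png',s=1.4)
im,d,c=grab('scene'); save(im,'s28.png',(300,200,440,320),5)
E
```

```text
dpos [-0.1  1.2  1.2] drot [0.  0.1 0.3] clk 19.9833 q7 0.9916438327969025 w 64.85132539983994
```

View pics/w28.png

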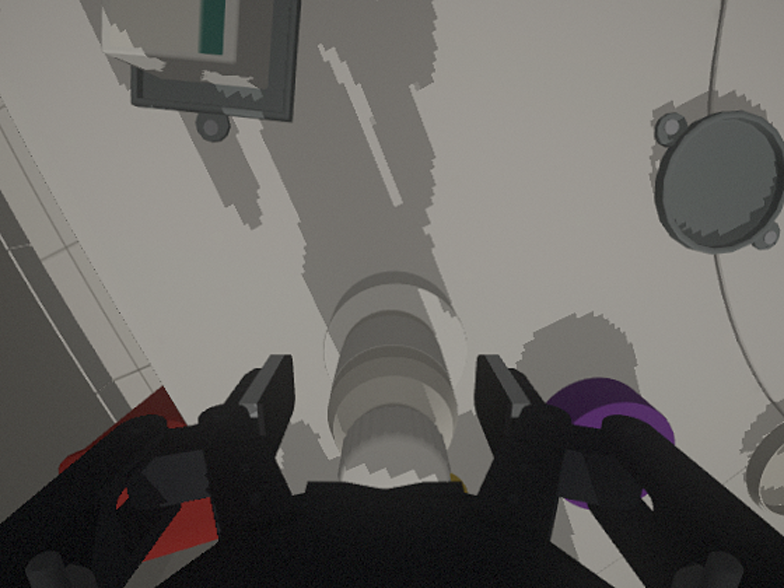

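View pics/s28.png

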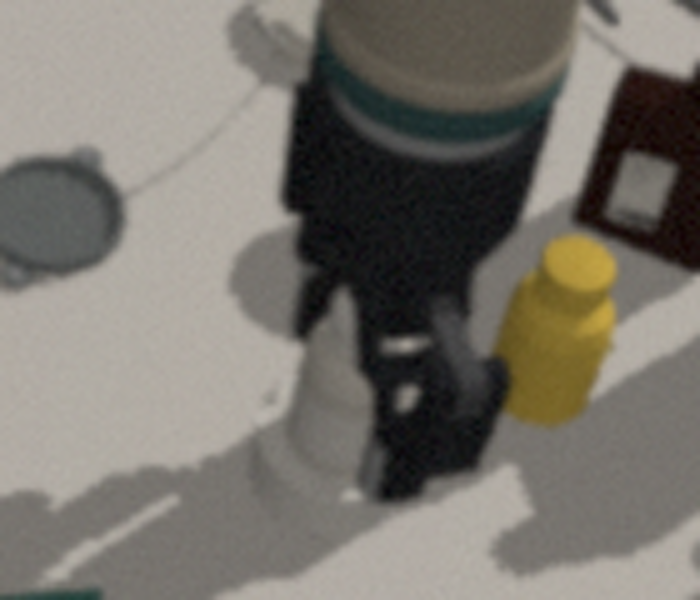

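Request:
{"method": "arm_command", "body": {
  "rot": [
    [0, 0, 0],
    [0, 0, 0],
    [0, 0, 0],
    [0, 0, 0],
    [0, 0, 0]
  ],
  "slide": [
    [0, 1, 1],
    [0, 0, 0],
    [0, 0, -1],
    [0, 0, -1],
    [0, 0, 0]
  ],
  "gripper": [58, 48, 40, 32, 32]
}}

```text
clock: 20.5
eef_pos: [635.1, -318.7, 16.1]
tool_rot: [3.135, -0.001, 1.175]
force: [0.1, -0.4, -0.9]
width: 37.0
```

```bash
python3 d.py 632.8 -318.5 14 1.18;  python3 - <<'E'
from h import *
im,d,c=grab('wrist'); save(im,'w29.png',s=1.4)
E
```

```text
dpos [-2.3  0.2 -2.1] drot [0.1 0.4 0.3] clk 20.5 q7 0.9892350507787752 w 37.02127065135969
```

View pics/w29.png

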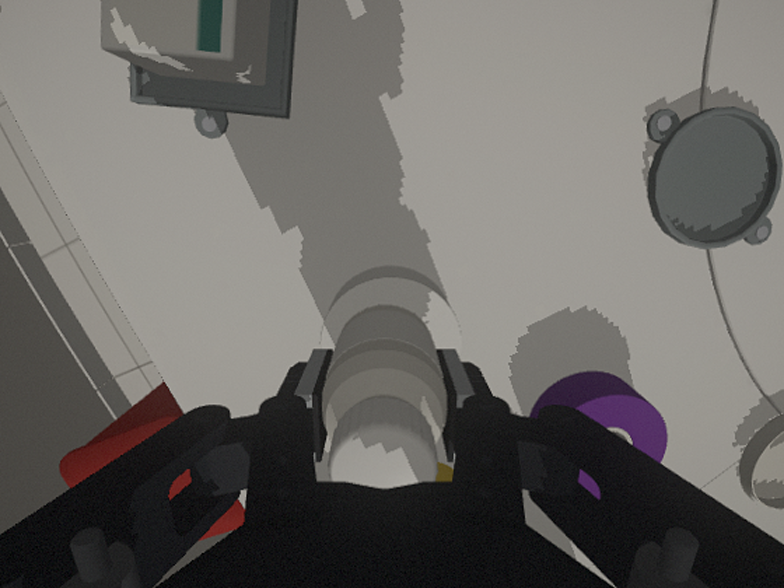

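Request:
{"method": "arm_command", "body": {
  "rot": [
    [0, 0, 0],
    [0, 0, 0],
    [0, 0, 0]
  ],
  "slide": [
    [0, 0, 5],
    [0, 0, 8],
    [0, 0, 12]
  ],
  "gripper": [32, 32, 32]
}}

```text
clock: 20.8
eef_pos: [632.8, -318.4, 39.1]
tool_rot: [3.14, -0.0, 1.176]
force: [0.2, -0.9, -1.0]
width: 37.3
```

```bash
python3 d.py 625 -158 60 1.18;  python3 - <<'E'
from h import *
im,d,c=grab('wrist'); save(im,'w30.png',s=1.4)
im,d,c=grab('side'); save(im,'d30.png',(220,120,360,230),5)
E
```

```text
dpos [ -7.8 160.4  20.9] drot [0.  0.1 0.2] clk 20.8 q7 1.0058502308558683 w 37.33823412108288
```

View pics/w30.png

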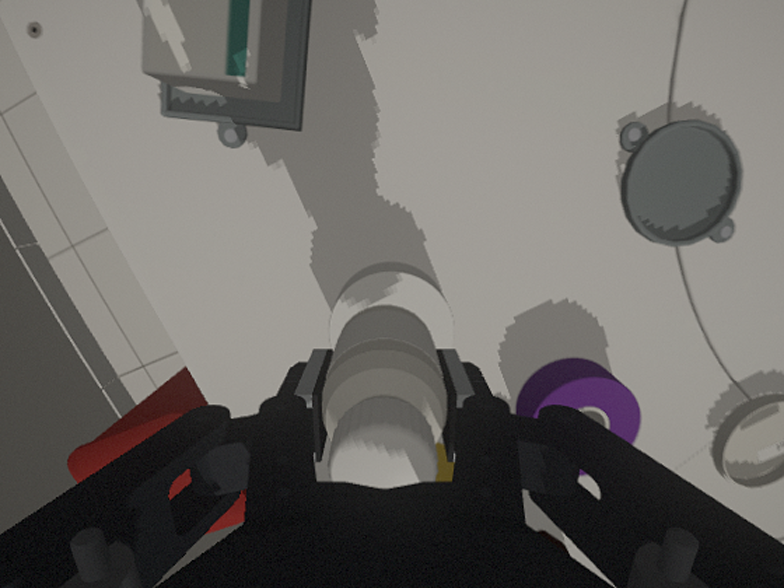

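View pics/d30.png

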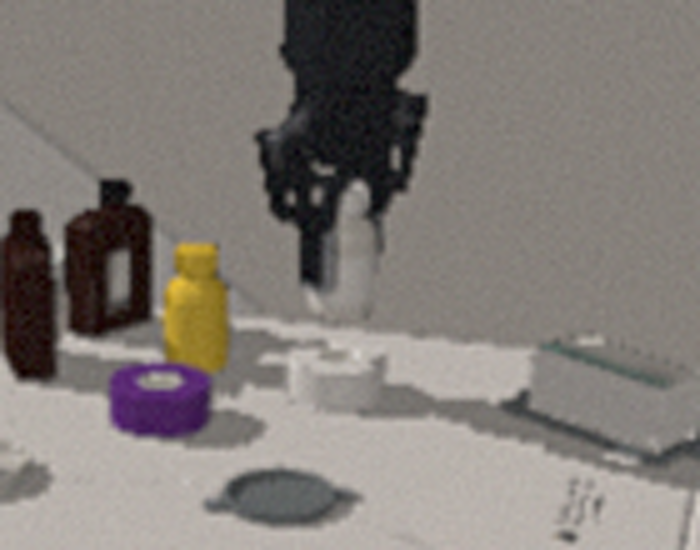

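```bash
 cat > circ.py <<'E'
from h import *
def circ(pts,z=6.5):
    im,d,c=load('wrist'); w=onplane(c,np.array(pts,float),z)[:,:2]
    A=np.c_[2*w,np.ones(len(w))]; s=np.linalg.lstsq(A,(w**2).sum(1),rcond=None)[0]
    print('ctr',s[:2].round(1),'r',np.sqrt(s[2]+s[:2]@s[:2]).round(1))
E
python3 - <<'E'
from circ import *
circ(np.array([(621,185),(742,178),(684,119),(680,246),(640,140),(722,225)])/1.4)
E
```

```text
ctr [ 623.9 -161.9] r 30.6
```

Request:
{"method": "arm_command", "body": {
  "rot": [
    [0, 0, 0],
    [0, 0, 0],
    [0, 0, 0],
    [0, 0, 0],
    [0, 0, 0]
  ],
  "slide": [
    [0, 8, 12],
    [-2, 25, 10],
    [-2, 30, 0],
    [-2, 35, 0],
    [-2, 30, 0]
  ],
  "gripper": [32, 32, 32, 32, 32]
}}

```text
clock: 21.32
eef_pos: [626.5, -197.0, 68.6]
tool_rot: [3.127, 0.004, 1.157]
force: [-0.6, 0.5, -1.4]
width: 36.8
```

```bash
python3 d.py 625 -158 30 1.18;  python3 - <<'E'
from h import *
im,d,c=grab('wrist'); save(im,'w31.png',s=1.4)
E
```

```text
dpos [ -1.5  39.  -38.6] drot [0.5 0.7 1.3] clk 21.3167 q7 0.7658367962733854 w 36.78034207430477
```

View pics/w31.png

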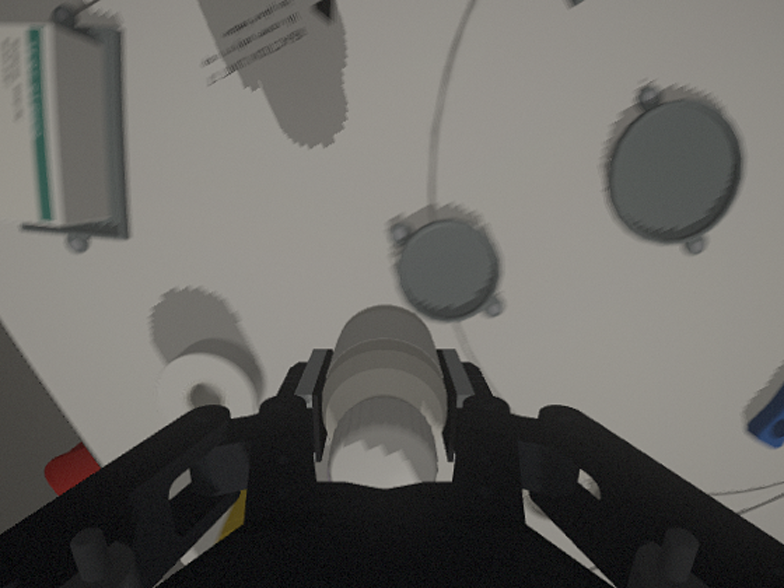

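Request:
{"method": "arm_command", "body": {
  "rot": [
    [0.5, 0.7, 0],
    [0, 0, 0],
    [0, 0, 0],
    [0, 0, 0]
  ],
  "slide": [
    [-1, 18, -10],
    [0, 16, -10],
    [0, 2, -10],
    [0, 0, -6]
  ],
  "gripper": [32, 32, 32, 32]
}}

```text
clock: 21.7
eef_pos: [627.9, -143.5, 38.6]
tool_rot: [3.139, -0.008, 1.176]
force: [0.2, -0.3, -1.7]
width: 37.0
```

```bash
python3 - <<'E'
from circ import *
circ(np.array([(397,268),(499,266),(450,219),(449,320),(410,236),(490,298)])/1.4)
E
python3 d.py 625 -159.5 30 1.18;  python3 - <<'E'
from h import *
im,d,c=grab('wrist'); save(im,'w32.png',s=1.4)
im,d,c=grab('side'); save(im,'d32.png',(220,150,340,250),6)
E
```

```text
ctr [ 623.3 -158.3] r 28.8
dpos [ -2.9 -16.   -8.6] drot [-0.4  0.3  0.3] clk 21.7 q7 0.6790717939912164 w 37.002059409758516
```

View pics/w32.png

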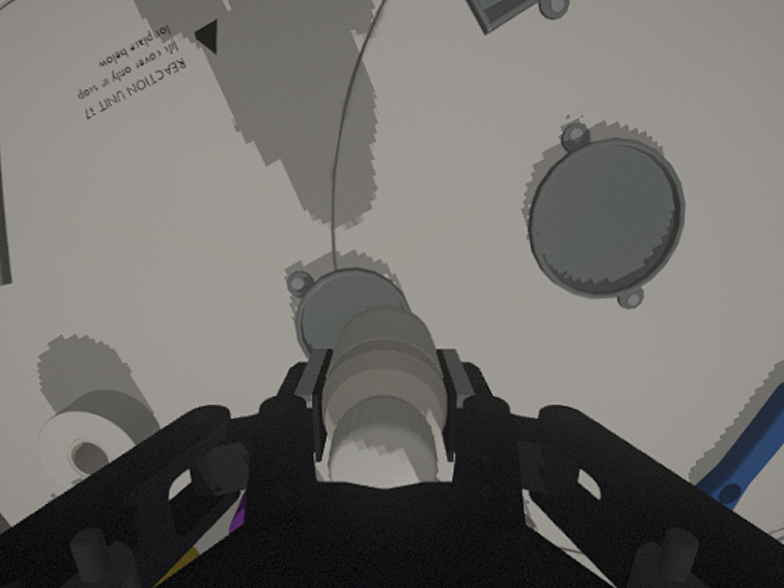

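View pics/d32.png

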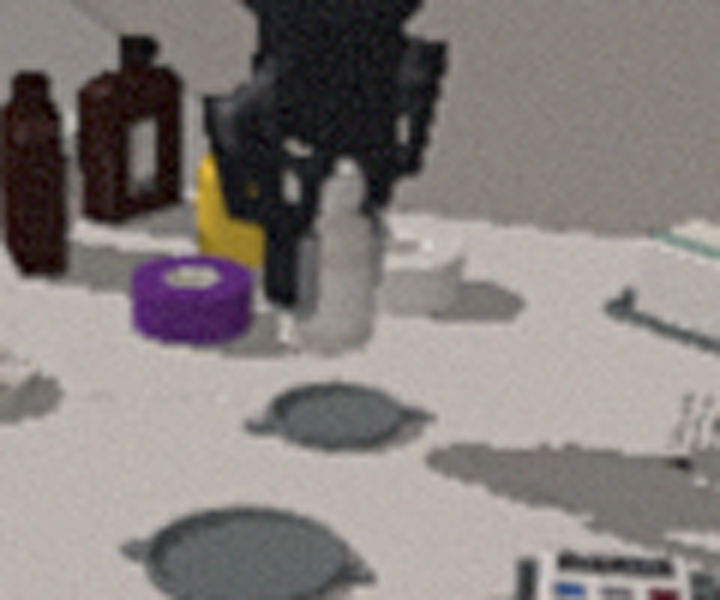

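```bash
python3 - <<'E'
from circ import *
circ(np.array([(530,218),(685,214),(607,139),(607,297),(555,160),(660,276)])/1.4)
circ(np.array([(297,322),(352,269),(311,286),(405,300),(385,278)])/1.4)
E
```

```text
ctr [622.9 -25.6] r 39.2
ctr [ 623.3 -159.1] r 28.5
```

Request:
{"method": "arm_command", "body": {
  "rot": [
    [-0.4, 0.3, 0],
    [0, 0, 0],
    [0, 0, 0],
    [0, 0, 0]
  ],
  "slide": [
    [-2, -8, 0],
    [-1, -6, -3],
    [0, 0, -5],
    [0, 0, -3]
  ],
  "gripper": [32, 32, 32, 32]
}}

```text
clock: 22.13
eef_pos: [624.8, -166.4, 27.4]
tool_rot: [3.139, 0.004, 1.167]
force: [-0.9, -0.6, -0.4]
width: 37.4
```

```bash
python3 d.py 624 -159.5 10 1.18;  python3 - <<'E'
from h import *
im,d,c=grab('wrist'); save(im,'w33.png',s=1.4)
E
```

```text
dpos [ -0.8   6.9 -17.4] drot [0.3 0.  0.8] clk 22.1333 q7 0.6918804058871264 w 37.428915137969454
```

View pics/w33.png

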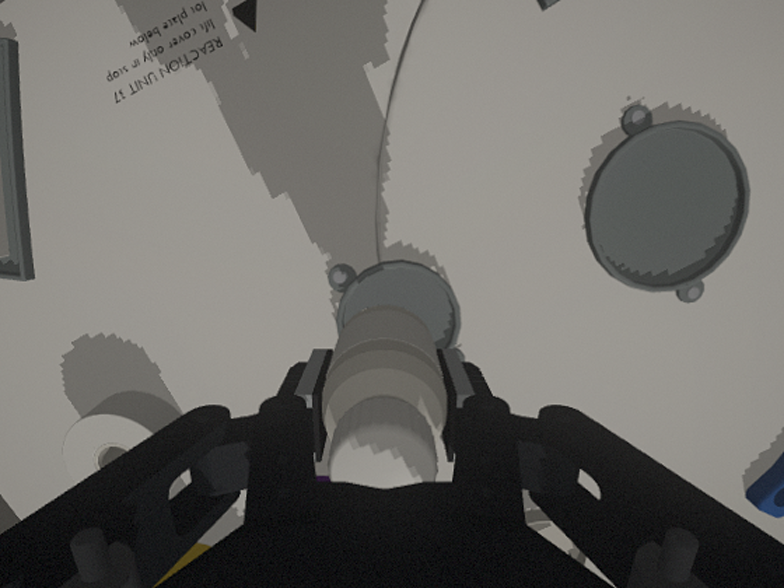

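Request:
{"method": "arm_command", "body": {
  "rot": [
    [0, 0, 0],
    [0, 0, 0],
    [0, 0, 0]
  ],
  "slide": [
    [1, 5, -5],
    [0, 0, -4],
    [0, 0, -3]
  ],
  "gripper": [32, 32, 32]
}}

```text
clock: 22.43
eef_pos: [625.6, -162.7, 13.9]
tool_rot: [3.139, 0.005, 1.164]
force: [-1.0, 0.3, -2.0]
width: 37.2
```

```bash
python3 d.py 625.5 -159 -5 1.18;  python3 - <<'E'
from h import *
im,d,c=grab('wrist'); save(im,'w34.png',(200,150,360,330),4)
E
```

```text
dpos [ -0.1   3.7 -18.9] drot [0.3 0.  0.9] clk 22.4333 q7 0.6716152262587488 w 37.227695035058304
```

View pics/w34.png

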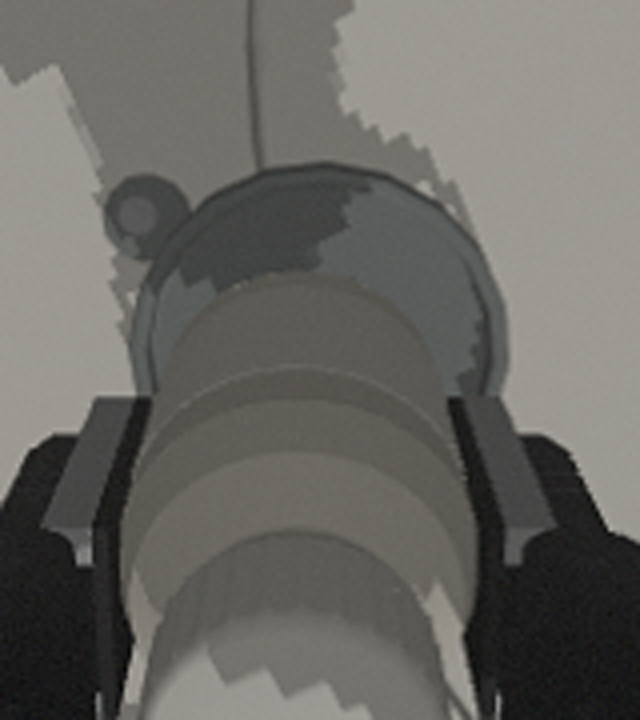

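Request:
{"method": "arm_command", "body": {
  "rot": [
    [0.3, 0, 0.5],
    [0, 0, 0],
    [0, 0, 0]
  ],
  "slide": [
    [1, 4, -5],
    [0, 0, -4],
    [0, 0, -4]
  ],
  "gripper": [32, 32, 32]
}}

```text
clock: 22.73
eef_pos: [626.9, -156.9, -0.3]
tool_rot: [3.141, -0.001, 1.175]
force: [0.3, -0.3, -0.1]
width: 37.0
```

```bash
python3 d.py 625.5 -159 -5 1.18;  python3 - <<'E'
from h import *
im,d,c=grab('wrist'); save(im,'w35.png',(200,150,360,330),4)
im,d,c=grab('side'); save(im,'d35.png',(220,150,340,250),6)
E
```

```text
dpos [-1.4 -2.1 -4.7] drot [-0.1  0.   0.3] clk 22.7333 q7 0.666943830463029 w 37.0147565438451
```

View pics/w35.png

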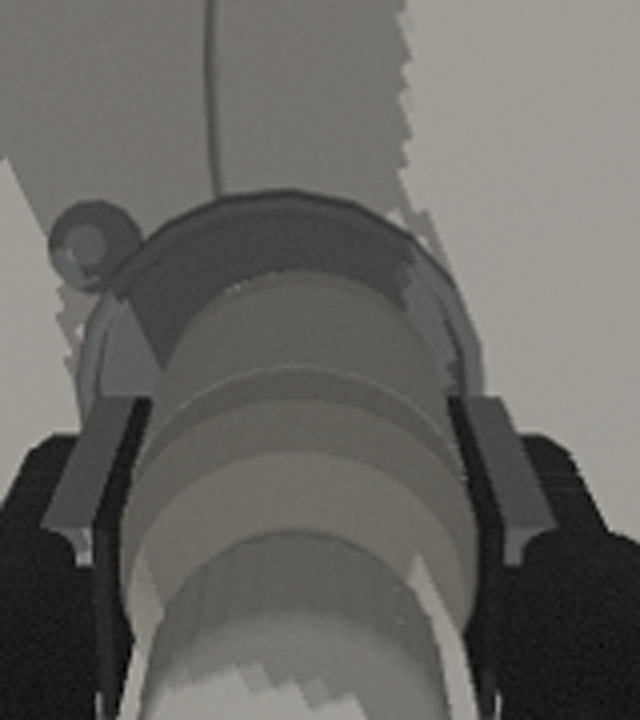

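View pics/d35.png

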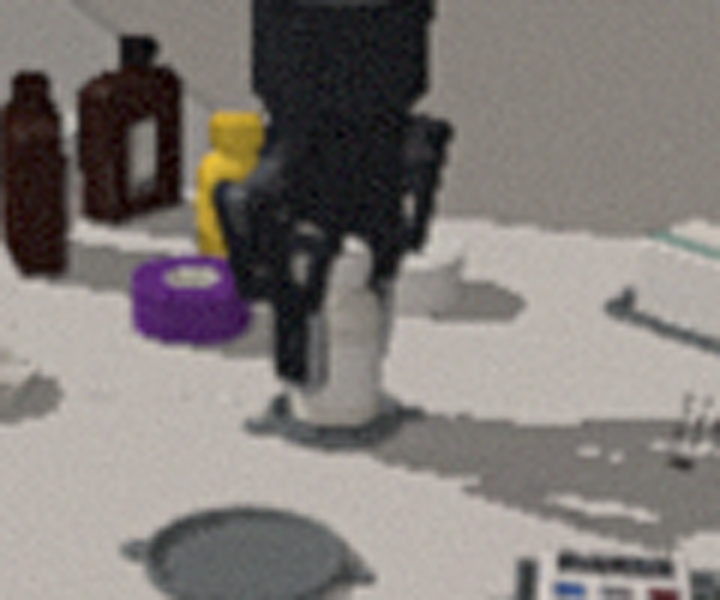

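Request:
{"method": "arm_command", "body": {
  "rot": [
    [0, 0, 0],
    [0, 0, 0],
    [0, 0, 0]
  ],
  "slide": [
    [-1, -2, -3],
    [0, 0, -2],
    [0, 0, -2]
  ],
  "gripper": [32, 32, 32]
}}

```text
clock: 23.08
eef_pos: [625.6, -158.8, -6.5]
tool_rot: [-3.141, -0.001, 1.175]
force: [-6.3, 1.8, 26.1]
width: 37.1
```

```bash
python3 d.py 625.5 -159 -6 1.18;  python3 - <<'E'
from h import *
im,d,c=grab('wrist'); save(im,'w36.png',(200,150,360,330),4)
E
```

```text
dpos [-0.1 -0.2  0.5] drot [-0.  -0.   0.3] clk 23.0833 q7 0.6633075281908908 w 37.10435870377285
```

View pics/w36.png

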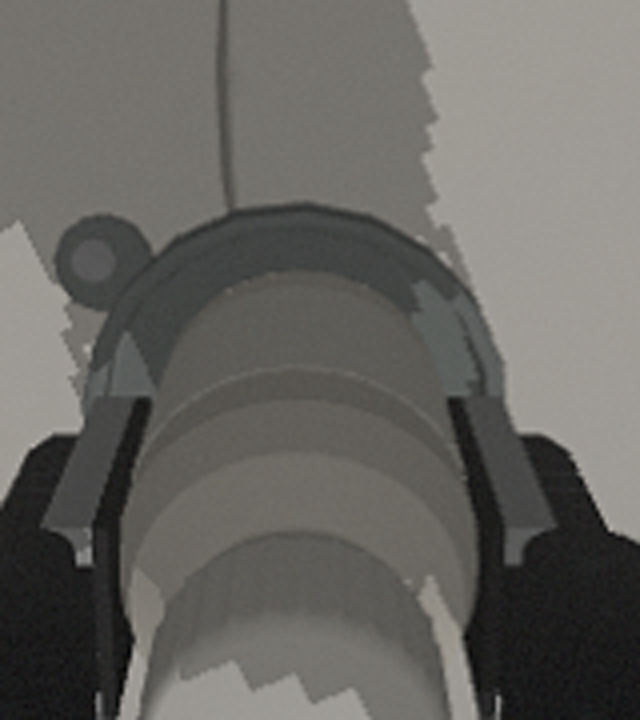

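Request:
{"method": "arm_command", "body": {
  "rot": [
    [0, 0, 0],
    [0, 0, 0],
    [0, 0, 0],
    [0, 0, 0]
  ],
  "slide": [
    [0, 0, 0],
    [0, 0, 0],
    [0, 0, 0],
    [0, 0, 0]
  ],
  "gripper": [32, 45, 55, 65]
}}

```text
clock: 23.47
eef_pos: [626.5, -159.2, -5.0]
tool_rot: [3.139, -0.001, 1.175]
force: [-0.5, 0.3, 0.3]
width: 64.2
```

Request:
{"method": "arm_command", "body": {
  "rot": [
    [0, 0, 0],
    [0, 0, 0],
    [0, 0, 0],
    [0, 0, 0],
    [0, 0, 0]
  ],
  "slide": [
    [0, 0, 15],
    [0, 0, 25],
    [0, 0, 30],
    [0, 0, 32],
    [0, 0, 32]
  ],
  "gripper": [70, 70, 70, 70, 70]
}}

```text
clock: 23.88
eef_pos: [619.8, -158.5, 128.5]
tool_rot: [-3.129, 0.002, 1.177]
force: [0.3, -1.6, -0.1]
width: 70.0
```

```bash
python3 d.py 632.8 -316 130 1.18;  python3 - <<'E'
from h import *
im,d,c=grab('wrist'); save(im,'w37.png',s=1.4)
im,d,c=grab('side'); save(im,'d37.png',(220,150,340,250),6)
E
```

```text
dpos [  13.  -157.5    1.5] drot [-0.2 -0.7  0.2] clk 23.8833 q7 0.7844497885697832 w 70.0362601891535
```

View pics/w37.png

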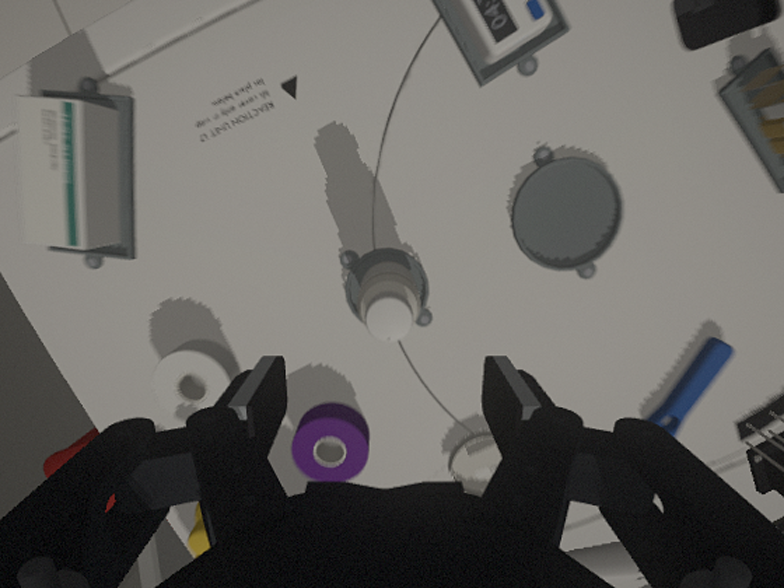

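View pics/d37.png

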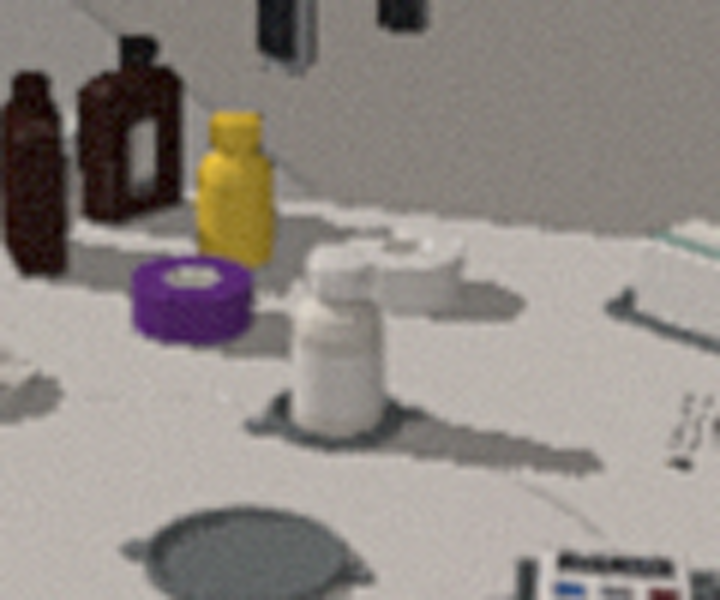

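Request:
{"method": "arm_command", "body": {
  "rot": [
    [-0.2, -0.7, 0],
    [0, 0, 0],
    [0, 0, 0],
    [0, 0, 0],
    [0, 0, 0]
  ],
  "slide": [
    [4, -20, 0],
    [4, -35, 0],
    [4, -38, -2],
    [2, -38, -2],
    [0, -15, -2]
  ],
  "gripper": [85, 85, 85, 85, 85]
}}

```text
clock: 24.4
eef_pos: [641.3, -300.9, 135.8]
tool_rot: [3.122, -0.007, 1.191]
force: [0.0, -1.6, -0.8]
width: 84.8
```

```bash
python3 d.py 632.8 -316 60 1.18
```

```text
dpos [ -8.5 -15.1 -75.8] drot [ 0.   1.2 -0.7] clk 24.4 q7 1.0486605194161394 w 84.79322169773604
```

Request:
{"method": "arm_command", "body": {
  "rot": [
    [0, 1.2, -0.5],
    [0, 0, 0],
    [0, 0, 0],
    [0, 0, 0],
    [0, 0, 0]
  ],
  "slide": [
    [-4, -8, -20],
    [-2, -4, -25],
    [0, 0, -18],
    [0, 0, -8],
    [0, 0, -2]
  ],
  "gripper": [85, 85, 85, 85, 85]
}}

```text
clock: 24.82
eef_pos: [633.9, -323.7, 62.6]
tool_rot: [3.138, 0.004, 1.169]
force: [-0.9, -0.5, -0.2]
width: 85.0
```

```bash
python3 d.py 632.8 -316 -20 1.18; python3 - <<'E'
from h import *
im,d,c=grab('wrist'); save(im,'w38.png',s=1.4)
P=cloud(c,d);h=cv2.cvtColor(im,cv2.COLOR_RGB2HSV)
B=(P[...,0]>580)&(P[...,0]<690)&(P[...,1]<-270)&(P[...,1]>-360)&(h[...,1]<60)&(im.astype(int).sum(-1)>250)&(P[...,2]>19)&(P[...,2]<28)
q=P[B]; print(len(q),cv2.minEnclosingCircle(q[:,:2].astype(np.float32)),np.median(q[:,2]))
E
```

```text
dpos [ -1.1   7.7 -82.6] drot [0.3 0.1 0.6] clk 24.8167 q7 1.020268868670999 w 84.96439426872523
4240 ((632.9930419921875, -316.2828063964844), 29.209543228149414) 23.02343414105971
```

View pics/w38.png

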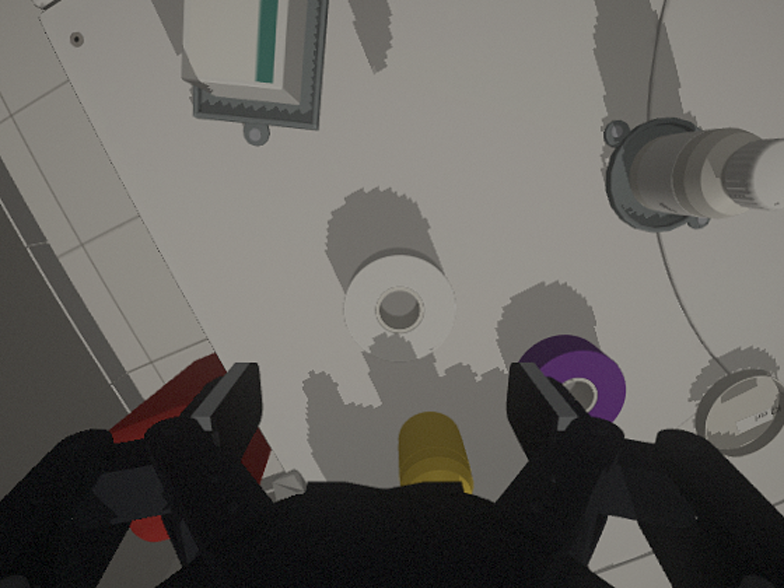

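Request:
{"method": "arm_command", "body": {
  "rot": [
    [0.3, 0, 0.5],
    [0, 0, 0],
    [0, 0, 0],
    [0, 0, 0]
  ],
  "slide": [
    [0, 4, -18],
    [0, 2, -22],
    [0, 0, -18],
    [0, 0, -8]
  ],
  "gripper": [85, 85, 85, 85]
}}

```text
clock: 25.2
eef_pos: [639.1, -315.6, 0.6]
tool_rot: [3.129, -0.004, 1.182]
force: [0.1, 0.1, -1.5]
width: 85.0
```

```bash
python3 d.py 633 -316.2 -20 1.18
```

```text
dpos [ -6.1  -0.6 -20.6] drot [ 0.1  0.7 -0.1] clk 25.2 q7 0.979842300689408 w 84.99799943808257
```

Request:
{"method": "arm_command", "body": {
  "rot": [
    [0, 0.7, 0],
    [0, 0, 0],
    [0, 0, 0],
    [0, 0, 0]
  ],
  "slide": [
    [-5, 0, -8],
    [-1, 0, -8],
    [0, 0, -5],
    [0, 0, -3]
  ],
  "gripper": [85, 80, 76, 76]
}}

```text
clock: 25.53
eef_pos: [633.9, -313.7, -24.1]
tool_rot: [3.14, -0.0, 1.184]
force: [0.5, -0.6, -0.6]
width: 76.1
```

```bash
python3 d.py 633 -316.2 -20 1.18; python3 - <<'E'
from h import *
im,d,c=grab('wrist'); save(im,'w39.png',s=1.4)
im,d,c=grab('scene'); save(im,'s39.png',(300,200,440,320),5)
E
```

```text
dpos [-0.9 -2.5  4.1] drot [ 0.   0.1 -0.2] clk 25.5333 q7 0.966129886492768 w 76.07403115614407
```

View pics/w39.png

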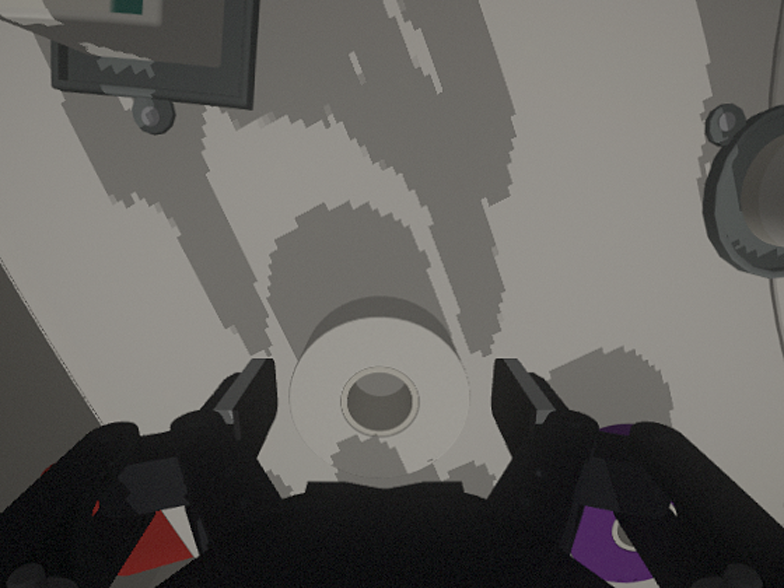

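View pics/s39.png

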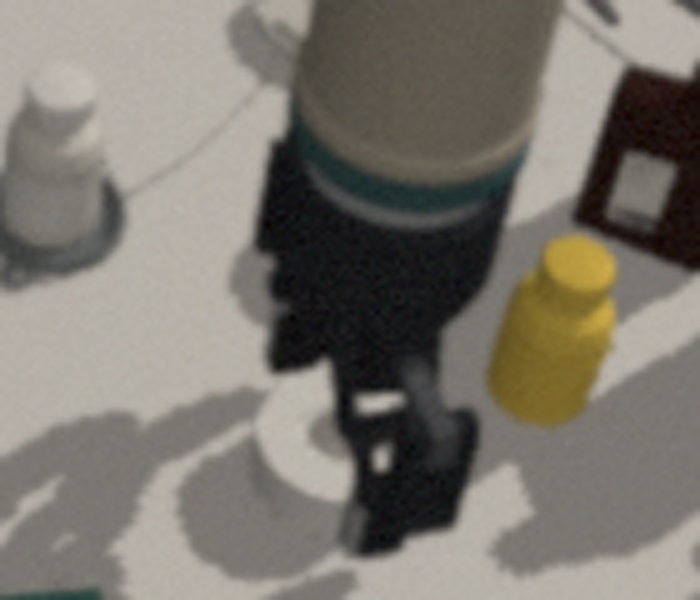

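Request:
{"method": "arm_command", "body": {
  "rot": [
    [0, 0, 0],
    [0, 0, 0],
    [0, 0, 0],
    [0, 0, 0],
    [0, 0, 0]
  ],
  "slide": [
    [-1, -2, 3],
    [0, 0, 0],
    [0, 0, -1],
    [0, 0, -1],
    [0, 0, 0]
  ],
  "gripper": [72, 66, 58, 50, 50]
}}

```text
clock: 26.05
eef_pos: [635.1, -316.8, -18.9]
tool_rot: [3.135, -0.0, 1.183]
force: [0.3, -0.4, -0.5]
width: 55.2
```

Request:
{"method": "arm_command", "body": {
  "rot": [
    [0, 0, 0],
    [0, 0, 0],
    [0, 0, 0]
  ],
  "slide": [
    [0, 0, 6],
    [0, 0, 12],
    [0, 0, 18]
  ],
  "gripper": [50, 50, 50]
}}

```text
clock: 26.3
eef_pos: [632.1, -316.4, 15.4]
tool_rot: [-3.141, 0.0, 1.183]
force: [-0.8, -0.2, -1.4]
width: 55.8
```

```bash
python3 d.py 623 -25.5 60 1.18; python3 - <<'E'
from h import *
im,d,c=grab('wrist'); save(im,'w40.png',s=1.4)
im,d,c=grab('side'); save(im,'d40.png',(220,120,360,230),5)
E
```

```text
dpos [ -9.1 290.9  44.6] drot [ 0.  -0.  -0.2] clk 26.3 q7 0.9939651893185152 w 55.824898563295285
```

View pics/w40.png

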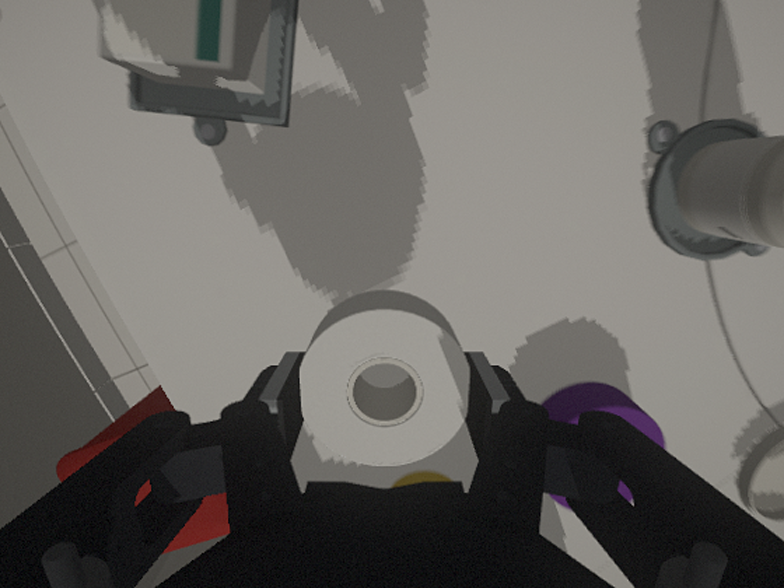

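View pics/d40.png

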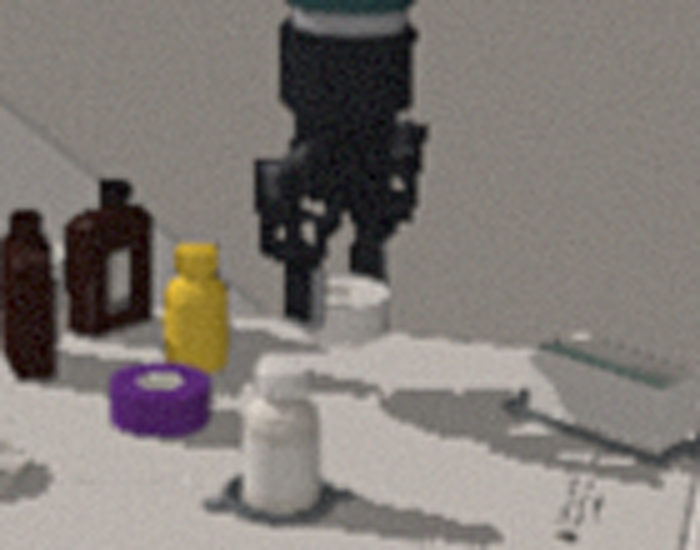

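Request:
{"method": "arm_command", "body": {
  "rot": [
    [0, 0, 0],
    [0, 0, 0],
    [0, 0, 0],
    [0, 0, 0],
    [0, 0, 0]
  ],
  "slide": [
    [0, 0, 28],
    [0, 0, 35],
    [0, 5, 38],
    [-2, 15, 15],
    [-2, 30, 2]
  ],
  "gripper": [50, 50, 50, 50, 50]
}}

```text
clock: 26.82
eef_pos: [629.2, -274.8, 142.4]
tool_rot: [3.132, 0.005, 1.171]
force: [0.5, -0.1, -0.3]
width: 55.5
```

Request:
{"method": "arm_command", "body": {
  "rot": [
    [0, 0, 0],
    [0, 0, 0],
    [0, 0, 0],
    [0, 0, 0],
    [0, 0, 0]
  ],
  "slide": [
    [0, 35, 0],
    [0, 38, -2],
    [0, 38, -2],
    [0, 38, -2],
    [0, 36, -2]
  ],
  "gripper": [50, 50, 50, 50, 50]
}}

```text
clock: 27.23
eef_pos: [630.5, -89.5, 141.2]
tool_rot: [3.119, 0.006, 1.159]
force: [0.4, -0.4, 0.3]
width: 55.4
```

```bash
python3 d.py 623 -25.5 100 1.18
```

```text
dpos [ -7.5  64.  -41.2] drot [0.8 1.1 1.2] clk 27.2333 q7 0.6398465083674022 w 55.43091733572835
```

Request:
{"method": "arm_command", "body": {
  "rot": [
    [0.8, 1.1, 0.5],
    [0, 0, 0],
    [0, 0, 0],
    [0, 0, 0],
    [0, 0, 0]
  ],
  "slide": [
    [-2, 22, -10],
    [-2, 20, -20],
    [-1, 8, -25],
    [0, 0, -18],
    [0, 0, -4]
  ],
  "gripper": [50, 50, 50, 50, 50]
}}

```text
clock: 27.65
eef_pos: [627.4, -20.5, 68.9]
tool_rot: [3.135, -0.011, 1.187]
force: [0.1, -1.2, -0.6]
width: 54.9
```

```bash
python3 d.py 623 -25.5 30 1.18; python3 - <<'E'
from h import *
im,d,c=grab('wrist'); save(im,'w41.png',s=1.4)
E
```

```text
dpos [ -4.4  -5.  -38.9] drot [-0.4  0.6 -0.4] clk 27.65 q7 0.5037661571987023 w 54.8520329868497
```

View pics/w41.png

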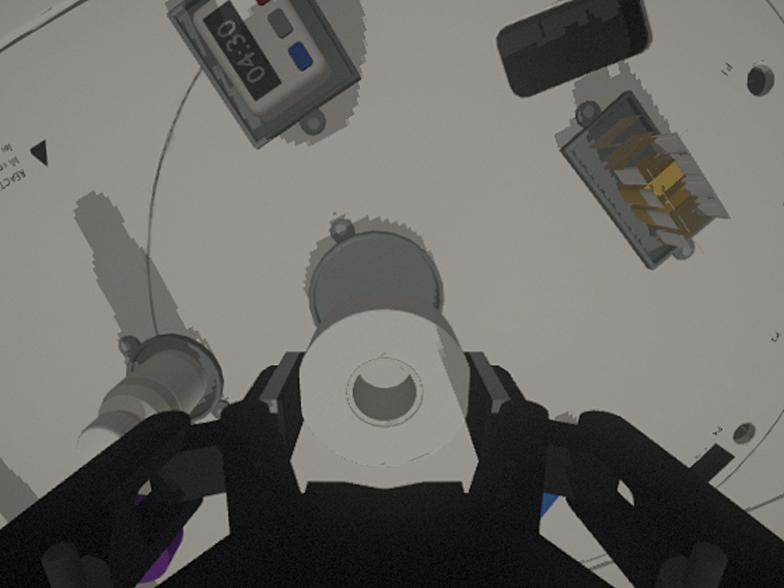

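```bash
python3 - <<'E'
from circ import *
circ(np.array([(309,293),(444,288),(376,231),(330,248),(425,250)])/1.4)
E
```

```text
ctr [622.9 -23.8] r 38.5
```

Request:
{"method": "arm_command", "body": {
  "rot": [
    [-0.4, 0.6, 0],
    [0, 0, 0],
    [0, 0, 0]
  ],
  "slide": [
    [-3, -3, -15],
    [0, 0, -15],
    [0, 0, -8]
  ],
  "gripper": [50, 50, 50]
}}

```text
clock: 27.95
eef_pos: [627.3, -25.1, 32.4]
tool_rot: [3.136, -0.002, 1.184]
force: [-0.1, 0.3, 0.7]
width: 55.4
```

```bash
python3 d.py 624 -25 -17 1.18; python3 - <<'E'
from h import *
im,d,c=grab('wrist'); save(im,'w42.png',s=1.4)
E
```

```text
dpos [ -3.3   0.1 -49.4] drot [ 0.   0.3 -0.2] clk 27.95 q7 0.4703951158451563 w 55.36725201688362
```

View pics/w42.png

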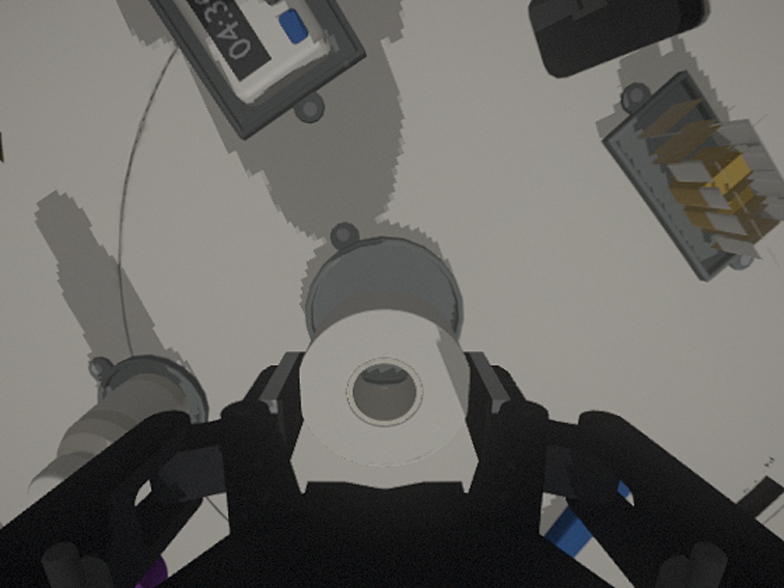

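Request:
{"method": "arm_command", "body": {
  "rot": [
    [0, 0.3, 0],
    [0, 0, 0],
    [0, 0, 0]
  ],
  "slide": [
    [-3, 1, -14],
    [-1, 0, -14],
    [0, 0, -8]
  ],
  "gripper": [50, 50, 50]
}}

```text
clock: 28.25
eef_pos: [623.5, -25.9, -6.6]
tool_rot: [3.141, 0.001, 1.181]
force: [0.2, -0.3, -0.9]
width: 55.3
```

```bash
python3 d.py 624 -25 -17 1.18; python3 - <<'E'
from h import *
im,d,c=grab('wrist'); save(im,'w43.png',(180,140,370,340),3)
E
```

```text
dpos [  0.5   0.9 -10.4] drot [ 0.1  0.  -0. ] clk 28.25 q7 0.42979912923590946 w 55.286327810575536
```

View pics/w43.png

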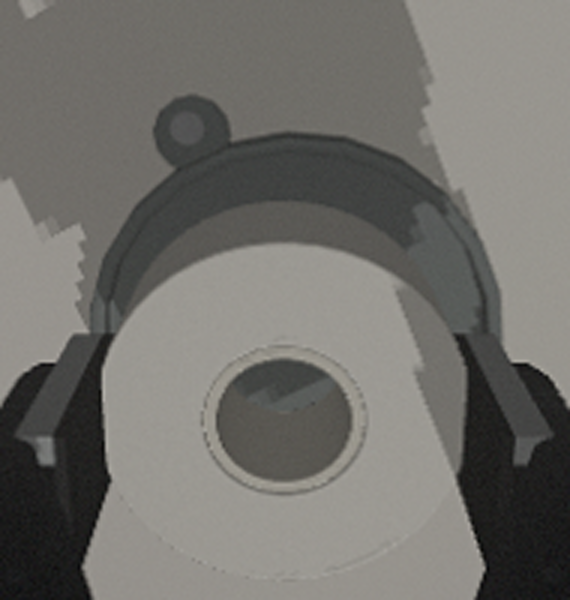

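Request:
{"method": "arm_command", "body": {
  "rot": [
    [0, 0, 0],
    [0, 0, 0],
    [0, 0, 0]
  ],
  "slide": [
    [1, 2, -5],
    [0, 0, -4],
    [0, 0, -3]
  ],
  "gripper": [50, 50, 50]
}}

```text
clock: 28.55
eef_pos: [623.3, -23.9, -17.7]
tool_rot: [-3.141, 0.004, 1.18]
force: [-14.4, -5.1, 49.5]
width: 55.5
```

```bash
python3 d.py 624 -24 -17 1.18; python3 - <<'E'
from h import *
im,d,c=grab('wrist'); save(im,'w44.png',(180,140,370,340),3)
E
```

```text
dpos [ 0.7 -0.1  0.7] drot [ 0.2 -0.1 -0. ] clk 28.55 q7 0.4153728786207453 w 55.473887835281126
```

View pics/w44.png

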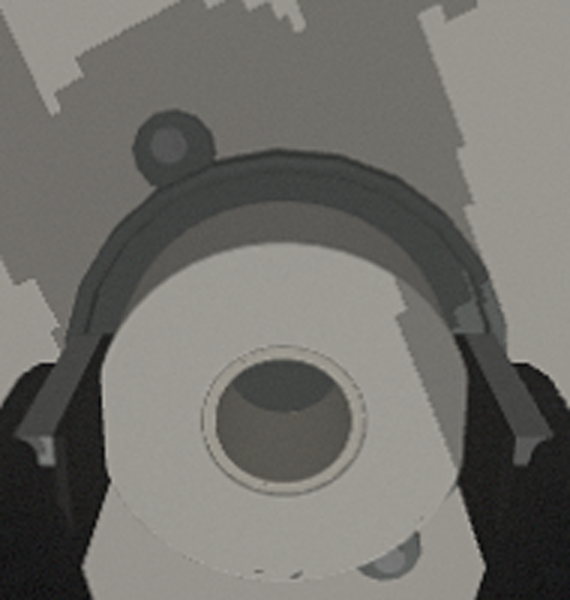

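Request:
{"method": "arm_command", "body": {
  "rot": [
    [0, 0, 0],
    [0, 0, 0],
    [0, 0, 0],
    [0, 0, 0],
    [0, 0, 0]
  ],
  "slide": [
    [0, 0, 1],
    [0, 0, 0],
    [0, 0, 0],
    [0, 0, 10],
    [0, 0, 25]
  ],
  "gripper": [54, 66, 78, 85, 85]
}}

```text
clock: 29.02
eef_pos: [621.8, -23.8, 17.8]
tool_rot: [-3.138, 0.006, 1.182]
force: [-0.2, -0.7, 0.2]
width: 85.2
```

Request:
{"method": "arm_command", "body": {
  "rot": [
    [0, 0, 0],
    [0, 0, 0],
    [0, 0, 0],
    [0, 0, 0],
    [0, 0, 0]
  ],
  "slide": [
    [0, 0, 35],
    [0, 0, 40],
    [0, 0, 40],
    [-15, -15, 40],
    [-20, -20, 40]
  ],
  "gripper": [85, 85, 85, 85, 85]
}}

```text
clock: 29.43
eef_pos: [589.2, -49.0, 207.0]
tool_rot: [-3.13, 0.002, 1.19]
force: [0.8, -0.9, -0.3]
width: 84.8
```

Request:
{"method": "arm_command", "body": {
  "rot": [
    [0, 0, 0],
    [0, 0, 0],
    [0, 0, 0],
    [0, 0, 0],
    [0, 0, 0]
  ],
  "slide": [
    [-15, -20, 40],
    [-5, -10, 30],
    [0, 0, 15],
    [0, 0, 0],
    [0, 0, 0]
  ],
  "gripper": [85, 85, 85, 85, 85]
}}

```text
clock: 29.85
eef_pos: [570.4, -79.9, 299.7]
tool_rot: [3.14, 0.001, 1.188]
force: [-0.2, -0.7, -0.6]
width: 84.9
```

```bash
python3 - <<'E'
from h import *
im,d,c=grab('wrist'); save(im,'w45.png',s=1.4)
im,d,c=grab('side'); save(im,'d45.png',(160,150,400,330),3.2)
im,d,c=grab('scene'); save(im,'s45.png',(180,140,420,370),2.6)
E
```

```text
(no output)
```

View pics/w45.png

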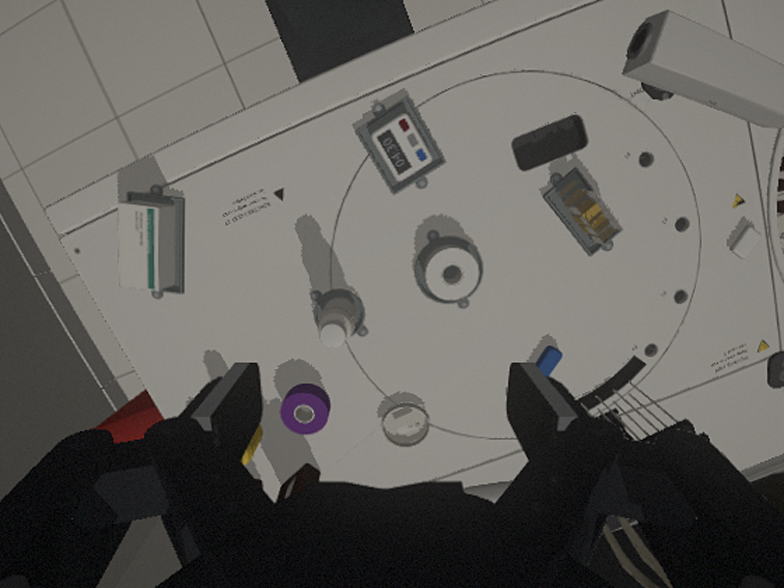

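View pics/d45.png

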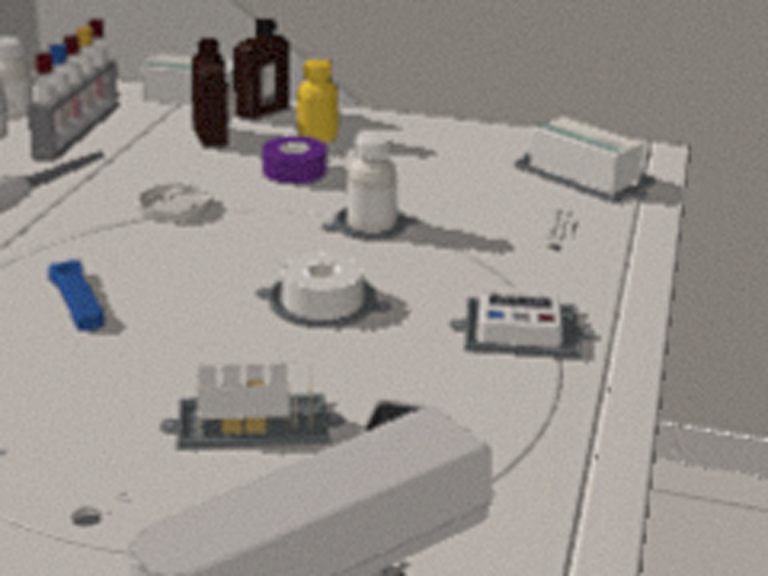

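View pics/s45.png

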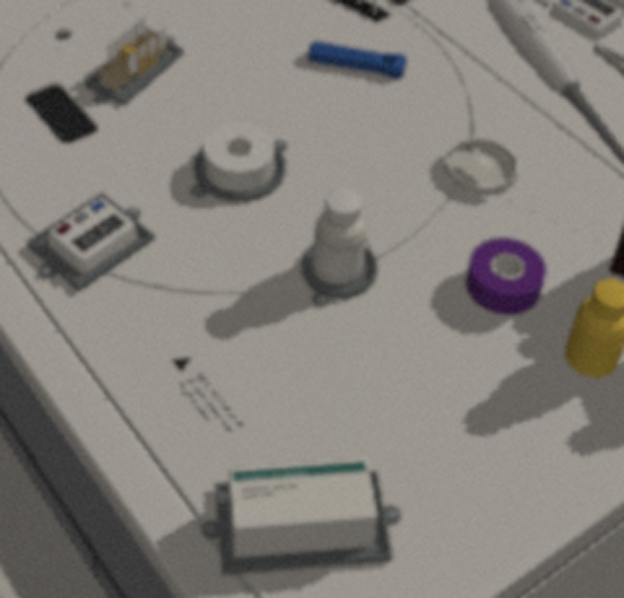

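All five things stand inside their nests; next a height and flatness check from depth, then the hand-in.

```bash
python3 - <<'E'
from h import *
np.set_printoptions(precision=3,suppress=True)
im,d,c=load('wrist');P=cloud(c,d)
for n,(x,y),lo,hi,r in(('carton',(470,-320),33,46,45),('timer',(480,-26),12,23,22),('roll',(623,-24),20,31,30),('cap',(624,-159),70,85,15),('cuv',(618,135),40,56,38)):
    k=(np.hypot(P[...,0]-x,P[...,1]-y)<r)&(P[...,2]>lo)&(P[...,2]<hi); q=P[k]
    A=np.c_[q[:,:2]-q[:,:2].mean(0),np.ones(len(q))]; s=np.linalg.lstsq(A,q[:,2],rcond=None)[0]
    print(n,len(q),'z',q[:,2].mean().round(1),'slope',s[:2],'ctr',cv2.minAreaRect(q[:,:2].astype(np.float32)))
E
```

```text
carton 1747 z 39.1 slope [-0.011 -0.021] ctr ((469.57147216796875, -319.85992431640625), (46.43666458129883, 88.9080581665039), 60.30365753173828)
timer 762 z 17.4 slope [0.005 0.004] ctr ((480.12115478515625, -25.54727554321289), (42.770416259765625, 42.52537536621094), 67.93285369873047)
roll 984 z 24.9 slope [0.007 0.003] ctr ((622.5852661132812, -23.860164642333984), (56.16215896606445, 57.13750457763672), 67.30425262451172)
cap 281 z 76.0 slope [ 0.036 -0.045] ctr ((624.1886596679688, -158.3657684326172), (25.9383602142334, 25.92872428894043), 16.749813079833984)
cuv 7 z 44.5 slope [-0.086  0.308] ctr ((623.9446411132812, 126.09892272949219), (56.10234451293945, 10.677701950073242), 6.825650215148926)
```

```bash
python3 -c "
from h import *
print(ctrl.finish_job(), telemetry.read_state()['clock'])"
```

```text
the job is handed in; nothing more can be done
the job is handed in; nothing more can be done
```

I took both stacks apart from the top, in the order cuvettes, timer, carton, then bottle, roll. Each thing now sits in its own nest, the same way up as before, and the job was handed in at about 30 s.

**Last checks:**
- **Height and tilt:** Depth puts the tops at carton 39, timer 17.4, roll 24.9 and bottle 76 mm. That is each thing's height plus the nest floor, to within 2 mm. Carton, timer and roll read flat; the bottle cap's slight slope (about 0.04) is from few pixels.
- **Position:** The carton, timer, roll and bottle centres are within about 2 mm of my measured nest centres.
- **Cuvettes:** Depth on the clear strip was too sparse to use (7 points). I judged it upright and inside the rim from the wrist and side pictures only.

**What disagreed or ran high:**
- **Fingertips:** They were about 25–37 mm behind the reported tool point, depending on opening. I set the grasps after the cuvettes from the measured tips.
- **Timer orientation:** It lay with its 58 mm side across the carton, not along it. I turned it so that side runs along the nest's x.
- **Set-down forces:** The roll touched its nest floor with about 50 N vertically at the wrist. The other things touched at 11–28 N. The force went through the held object, not the gripper body, and stayed below the 120 N wrist limit.

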